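Load the bench preheater and lock its heater on

TASK

The heater of the bench preheater was left on: first switch it off, pulling the bat of its locking toggle outward out of the notch and flipping it towards the robot until it drops home in the other notch, and then draw the carriage out by its handle until it is clear of the dark heater window. Lay every board module from the mat on the carriage plate, flat inside the rim, lengthwise along the carriage's travel and not touching one another, and push the carriage in until its far edge meets the scribed line. Last of all, pull the toggle and flip it to on so that it locks home again; leave everything else on the bench where it is.

Things in the scene. Friction and masses are not known exactly. Their poses are not given: they have to be found in the camera images.
- scribed_line (a point): middle of the fine dark line scribed straight across the bright deck of the preheater, 2 mm wide, 20 mm beyond the dark heater window; at deck height. The preheater is a white flat box standing fixed on the bench, 395 mm deep, 470 mm wide, deck 50 mm above the bench; its x axis runs along the carriage's travel, away from the robot (its yaw varies by up to 0.12 rad), y to the left, z up. All the preheater's own points share these axes
- window_edge (a point): middle of the near edge of the dark heater window (95 mm deep, 300 mm wide) in the deck; the scribed line lies 115 mm beyond it
- far_edge (a point): middle of the far edge of the sliding carriage, at its underside. The carriage is an aluminium plate 140 mm deep (along its travel) and 320 mm wide, 6 mm thick, with a rim 4 mm thick and 7 mm high all round; it slides on the deck along the preheater's x with about 4 N of friction and stays where it is left. It can be drawn out to a stop with the far edge 35 mm short of the window, and pushed in up to 25 mm beyond the scribed line; nothing stops it at the line
- plate (a point): centre of the top face of the carriage plate, on which the modules lie, 60 mm above the bench; axes as the preheater's. Inside the rim it measures 132 mm by 312 mm
- handle (a point): middle of the carriage's black bar handle: a bar 12 mm thick and 116 mm long, lying across the travel (along y), 28 mm outside the near edge of the plate, 90 mm above the bench; it can be pinched from above
- toggle_pivot (a point): pivot of the locking toggle, on the black control strip at the left of the preheater, 58 mm above the bench; the bat swings about the preheater's y axis. A steel gate with two notches reaches 26 mm above the pivot
- bat_grip (a point): the place to grip the toggle's bat, on its axis 58 mm from the pivot (in the rest state). The bat is a plain metal stick 14 mm thick from 36 to 78 mm from the pivot; z of this point is along the bat, outward. A cross pin on the bat sits in a notch of the gate and locks it: the bat must be pulled outward along itself at least 8 mm (12 mm at most; spring of 4.5 N at rest to 8 N) before it can be swung over, then let back into the other notch by its spring
- toggle (a joint): swing of the bat, rad: +0.38 on (leaning away from the robot), -0.38 off (leaning towards the robot), 0 upright; the pin drops into a notch only beyond 0.29 either way, and the swing ends at 0.39
- bat (a joint): how far the bat is pulled outward, m: 0 fully home in a notch, 0.012 pulled right out
- mod_a_mid (a point): a board module (2 to 4 of the four are present): circuit board base 100 x 50 mm, 8 mm high, with an aluminium heat sink 80 long x 38 wide x 30 mm high with lengthwise fins standing on its middle; 38 mm high in all, 0.16 kg. The point is its centre, 19 mm above its underside; x is along its length, z up. At first on the dark mat at the right
- mod_b_mid (a point): a board module (2 to 4 of the four are present): circuit board base 100 x 50 mm, 8 mm high, with an aluminium heat sink 80 long x 38 wide x 30 mm high with lengthwise fins standing on its middle; 38 mm high in all, 0.16 kg. The point is its centre, 19 mm above its underside; x is along its length, z up. At first on the dark mat at the right
- mod_c_mid (a point): a board module (2 to 4 of the four are present): circuit board base 100 x 50 mm, 8 mm high, with an aluminium heat sink 80 long x 38 wide x 30 mm high with lengthwise fins standing on its middle; 38 mm high in all, 0.16 kg. The point is its centre, 19 mm above its underside; x is along its length, z up. At first on the dark mat at the right
- mod_d_mid (a point): a board module (2 to 4 of the four are present): circuit board base 100 x 50 mm, 8 mm high, with an aluminium heat sink 80 long x 38 wide x 30 mm high with lengthwise fins standing on its middle; 38 mm high in all, 0.16 kg. The point is its centre, 19 mm above its underside; x is along its length, z up. At first on the dark mat at the right
- spare_sink: spare square heat sink without a board, 60 x 60 x 34 mm, beyond the mat; a bystander, to be left alone. Origin: centre of its underside
- spool: solder spool, 62 mm across, 50 mm high; a bystander, to be left alone. Origin: centre of its underside
- screwdriver: screwdriver lying on the bench; a bystander, to be left alone. Origin: on the tool
- solvent: white solvent bottle, 60 mm across, 140 mm high; a bystander, to be left alone. Origin: centre of its underside
- multimeter: multimeter lying flat, 85 x 170 x 36 mm; a bystander, to be left alone. Origin: centre of its underside
- dish: small glass dish, 84 mm across, 18 mm high; a bystander, to be left alone. Origin: centre of its underside

How it is judged:
By the outcome, as a careful person would: the job done as asked, in the order asked, and still so for the second after the job is handed in, with the robot touching nothing.
Of mod_a, mod_b, mod_c, mod_d only 2 to 4 are there at a start; the rules pass over those that are not, and their reading is None.
At some moment in a run one of mod_a, mod_b, mod_c, mod_d may be knocked a few centimetres aside while the robot is not near it.
It also fails if it takes over 210 s, if anything falls off the work surface, if the arm or the gripper's body presses on something with over 40 N, if the wrist force passes 120 N, or if a joint passes its speed limit or range.

ROBOT

A 6-joint arm with a two-finger parallel gripper is mounted at the origin on the work surface. World frame = base frame: x ahead of the robot, y to its left, z up, the work surface at z = 0. Lengths are in m, angles in rad, forces in N, time in s.
With the tool pointing down it reaches from about 0.3 to 0.85 m from the base axis. Payload 4.2 kg.
Tool frame: the origin (TCP) lies on the centre line of the jaws, within the pads' length; the fingertips stand 19 mm ahead of it and the grasp point (between the pads) is the TCP; z points along the fingers, y is the direction in which the jaws open and shut (so a half turn about z gives the same grasp; the last joint's range is limited). The gripper opens to 91 mm and grips with 3 to 60 N. Pads are 32 mm wide; open, the fingers measure 118 mm over their backs; the gripper's body (76 mm by 178 mm) begins 60 mm behind the grasp point.
Start: joints at [-1.364, 0.32, 1.565, -0, 1.257, -0.02], TCP at [0.129, -0.56, 0.233] pointing down, gripper open.
Joint ranges: [-3.11, 3.11], [-0.84, 2.01], [0.21, 2.61], [-1.34, 4.49], [0.05, 2.63], [-2.56, 2.56]. Speed limits (rad/s): [2.57, 2.57, 3.14, 3.14, 3.14, 3.14].

INTERFACE

Orientations are given as a rotation vector (axis times angle).
In Python, from station import env, imaging gives the robot as it stands.
- The arm moves only by the tool carry_out, never from a script. Its argument "steps" is a list of rows, each an object with "delta_rot": the turn, a rotation vector about the tool's x, y, z normalised to -1 to 1, where 1 is 180 degrees, a list of three; "delta_pos": the shift along the tool's x, y, z normalised to -1 to 1, where 1 is 200 mm, a list of three; "jaw": the closure, from 0 (fully open) to 1 (shut). In form: [{"delta_rot": [wx, wy, wz], "delta_pos": [tx, ty, tz], "jaw": jaw}, ...]. A call has 1 to 20 rows; each row shifts and turns the commanded pose from where the row before left it, along the tool's axes as they then stand; what a row does not reach is not made up. A row lasts 1/8 s, in which the tool goes at most 62.5 mm and 10.7 degrees, less where a joint would pass 70% of its speed; a pose out of reach is approached as far as the arm can. A call with a number of a shift or a turn outside -1 to 1 is refused whole. A call with a gripper value outside its range is refused whole. The fingers move at their own pace and stop on an object; "squeeze" is the grip in N (left out, the last holds). Time passes only in rows, so rows that do not move let the fingers close. It gives the time, the measured TCP pose, the force and the opening at its end, in the units of the state.
- env.read_state(): the state, without advancing time (a new reading comes with each control period).
- imaging.snapshot(name): name is "scene" or "top" or "wrist"; returns a dict with "color" (384x512x3 uint8, red, green, blue), "camera_matrix" (3x3 intrinsics, pixels), "dist" ([k1, k2, p1, p2, k3] as OpenCV has them; the pictures are not rectified), "rvec" (rotation vector, rad) and "tvec" (3), from world to camera coordinates, as OpenCV has them; the wrist camera has in their place "hand_eye" (4x4, takes a point from camera to tool coordinates, whose origin is the TCP and whose axes are the flange's). Camera axes: x right, y down, z forward; pixel columns grow to the right and rows downward; lengths in m; the calibration is good to about 2 mm. A picture is of the moment at which its call begins: read the wrist's pose just before it. There is no depth.
- env.hand_in(): hands the job in, once; it reports no verdict.
The state is a dict: "time": time; "joint_positions": joint angles; "qd": joint speeds; "joint_torque": joint torques, N m; "eef_pos": TCP position; "tool_rot": TCP orientation; "force": force on the tool from outside, world axes, zero at the start; "torque": the same for the moment, N m; "grip_width": finger opening in m.
Only numpy, scipy, OpenCV 4.12 (cv2) and the standard library are available. Lean on these libraries where they do the work, as an engineer would, in place of code of your own. Each camera call takes 0.05 s, during which the arm holds its last target.

## Working session

There is one attempt and no reset: what is moved stays moved. The work goes in short steps, Python scripts to look and compute and a tool call to move; the robot and the scene stay as the last step left them, time stands still between calls to the robot, and variables do not carry over. Pictures are saved under pics/ and viewed, and the job is handed in when it is done.

Besides the shell and the picture viewer there is one more tool, called after "Emit:" as a command line: name --argument value ..., lists and objects as JSON in quotes. carry_out: Moves the arm, as the interface text tells. Its arguments: {"type":"object","properties":{"steps":{"type":"array"},"squeeze":{"type":"number"}},"required":["steps"]}

```bash
ls; mkdir -p pics; python3 - <<'E'
from station import env, imaging
import cv2
print(env.read_state())
for n in ["scene","top","wrist"]:
    d=imaging.snapshot(n)
    cv2.imwrite(f"pics/{n}0.png",d["color"][:,:,::-1])
    print(n,{k:v for k,v in d.items() if k!="color"})
E
```

```text
pics
{'time': 0.0, 'joint_positions': array([-1.36400187e+00,  3.20292697e-01,  1.56570586e+00, -3.61906411e-05,
        1.25741078e+00, -2.00277611e-02]), 'qd': array([ 0.00073555, -0.00038815,  0.00026302, -0.00058077,  0.00082634,
       -0.00059967]), 'joint_torque': array([ 9.79617471e-04, -4.12456262e+01, -2.31968611e+01,  7.29539269e-02,
        4.57691553e-02, -1.24837643e-04]), 'eef_pos': array([ 0.12918089, -0.55979643,  0.2321094 ]), 'tool_rot': array([-3.11961464e+00, -3.55341337e-01,  3.19738320e-04]), 'force': array([-0.87862548,  0.05776358,  0.1110052 ]), 'torque': array([ 0.0194708 , -0.04795999,  0.01223101]), 'grip_width': 0.09118462972323757}
scene {'camera_matrix': array([[494.23221413,   0.        , 251.52794913],
       [  0.        , 494.23221413, 199.34691162],
       [  0.        ,   0.        ,   1.        ]]), 'dist': array([-0.05228076,  0.        ,  0.        ,  0.        ,  0.        ]), 'rvec': array([ 2.06149481,  1.2025268 , -0.50708696]), 'tvec': array([-0.35918628, -0.21635866,  1.81137652])}
top {'camera_matrix': array([[361.90889507,   0.        
[... 221 characters left out ...]
537, -2.163441  ,  0.04806971]), 'tvec': array([0.11203331, 0.54024815, 1.20870924])}
wrist {'camera_matrix': array([[335.14618526,   0.        , 257.82548646],
       [  0.        , 335.14618526, 191.73288551],
       [  0.        ,   0.        ,   1.        ]]), 'dist': array([-0.00810754,  0.        ,  0.        ,  0.        ,  0.        ]), 'hand_eye': array([[-7.45156284e-04, -9.65940955e-01, -2.58761503e-01,
         7.22494674e-02],
       [ 9.99999717e-01, -7.46997421e-04, -9.12062669e-05,
        -3.36698806e-04],
       [-1.05194307e-04, -2.58761498e-01,  9.65941238e-01,
        -1.51785648e-01],
       [ 0.00000000e+00,  0.00000000e+00,  0.00000000e+00,
         1.00000000e+00]])}
```

View pics/scene0.png

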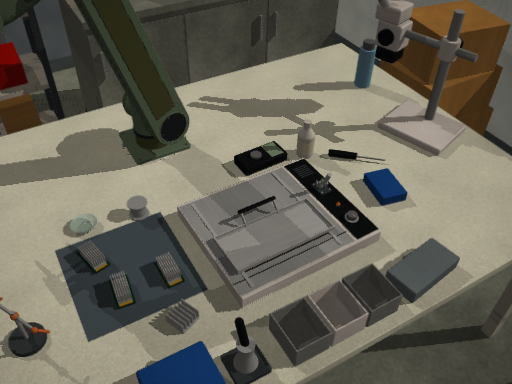

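View pics/top0.png

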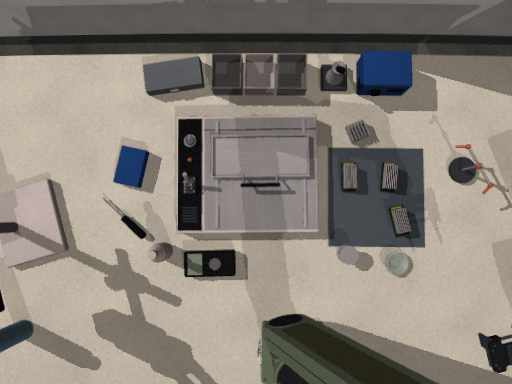

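View pics/wrist0.png

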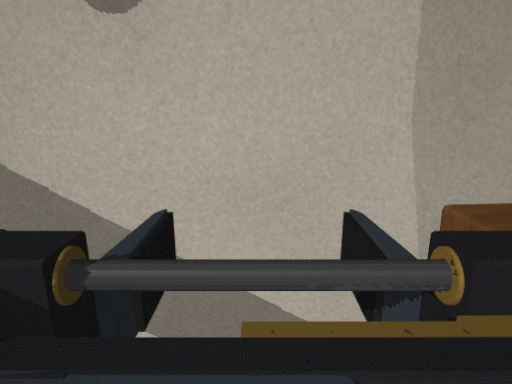

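The views show the preheater in the middle, with its control strip and toggle on the left. The carriage is partly over the window. Three modules lie on the mat, at about (349,176), (390,177) and (400,220) in the top view. Next I'll write helpers and zoom in.

```bash
cat > h.py <<'E'
import numpy as np, cv2
from scipy.spatial.transform import Rotation as R
from station import env, imaging
def cam(name):
    s=env.read_state(); d=imaging.snapshot(name)
    if name=="wrist":
        T=np.eye(4); T[:3,:3]=R.from_rotvec(s["tool_rot"]).as_matrix(); T[:3,3]=s["eef_pos"]
        M=np.linalg.inv(T@d["hand_eye"])
    else:
        M=np.eye(4); M[:3,:3]=cv2.Rodrigues(d["rvec"])[0]; M[:3,3]=d["tvec"]
    d["M"]=M; return d
def proj(d,P):
    P=np.atleast_2d(np.array(P,float))
    return cv2.projectPoints(P,cv2.Rodrigues(d["M"][:3,:3])[0],d["M"][:3,3],d["camera_matrix"],d["dist"])[0].reshape(-1,2)
def ray(d,uv):
    uv=np.array(uv,float).reshape(-1,1,2)
    n=cv2.undistortPoints(uv,d["camera_matrix"],d["dist"]).reshape(-1,2)
    Rm=d["M"][:3,:3]; o=-Rm.T@d["M"][:3,3]
    return o,np.c_[n,np.ones(len(n))]@Rm
def onz(d,uv,z):
    o,v=ray(d,uv); return o+v*((z-o[2])/v[:,2])[:,None]
def tri(d1,u1,d2,u2):
    A=[];b=[]
    for d,u in((d1,u1),(d2,u2)):
        o,v=ray(d,u); v=v[0]/np.linalg.norm(v[0]); Q=np.eye(3)-np.outer(v,v); A.append(Q);b.append(Q@o)
    A=np.vstack(A);b=np.hstack(b); x=np.linalg.lstsq(A,b,rcond=None)[0]
    return x,np.linalg.norm(A@x-b)
def crop(d,x0,y0,x1,y1,k,fn):
    cv2.imwrite(fn,cv2.resize(d["color"][y0:y1,x0:x1,::-1],None,fx=k,fy=k,interpolation=cv2.INTER_CUBIC))
def st():
    s=env.read_state(); 
    Rm=R.from_rotvec(s["tool_rot"]).as_matrix()
    print("t",round(s["time"],2),"pos",s["eef_pos"].round(4),"w",round(s["grip_width"],4),"F",s["force"].round(1),"\nR",Rm.round(3).tolist(),"q",s["joint_positions"].round(2))
    return s,Rm
E
python3 - <<'E'
from h import *
d=cam("top"); crop(d,170,105,330,240,5,"pics/t1.png"); crop(d,320,110,440,255,4,"pics/t2.png")
c=[[178,119],[316,114],[317,232],[177,232]]
print(onz(d,c,.05).round(4))
d=cam("scene"); crop(d,170,150,390,310,3.6,"pics/s1.png")
E
```

```text
[[ 0.7781  0.3916  0.05  ]
 [ 0.7975 -0.0738  0.05  ]
 [ 0.4039 -0.0771  0.05  ]
 [ 0.3978  0.3844  0.05  ]]
```

View pics/t1.png

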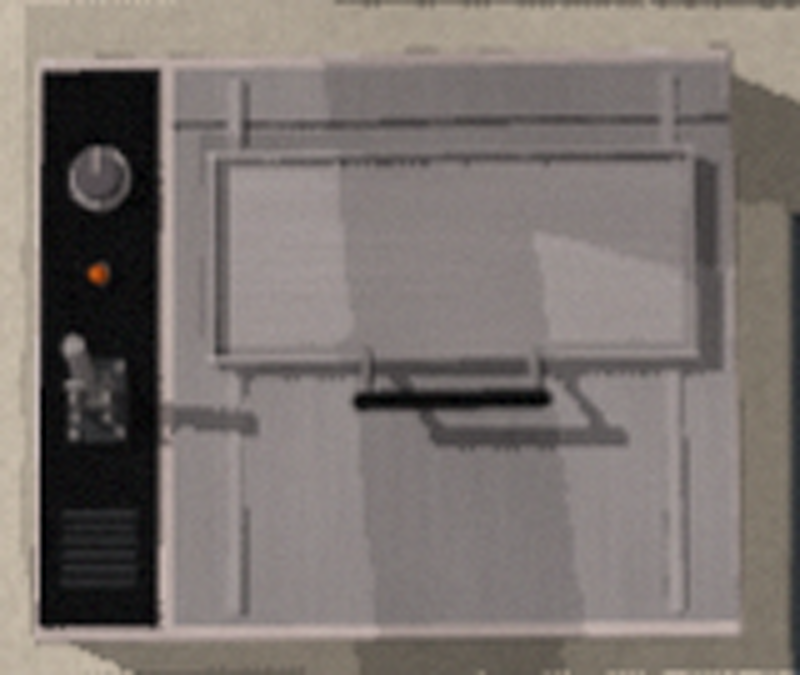

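View pics/t2.png

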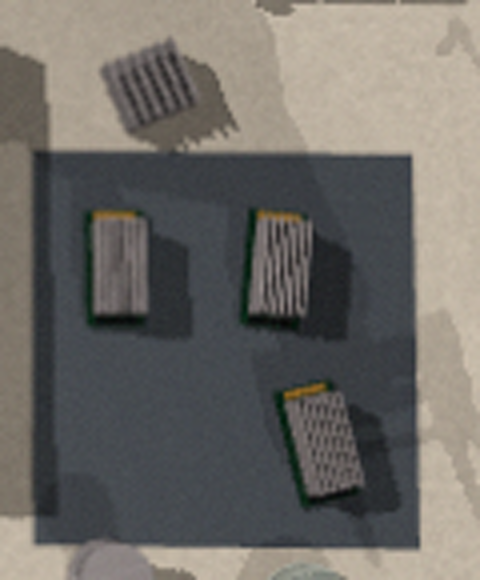

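View pics/s1.png

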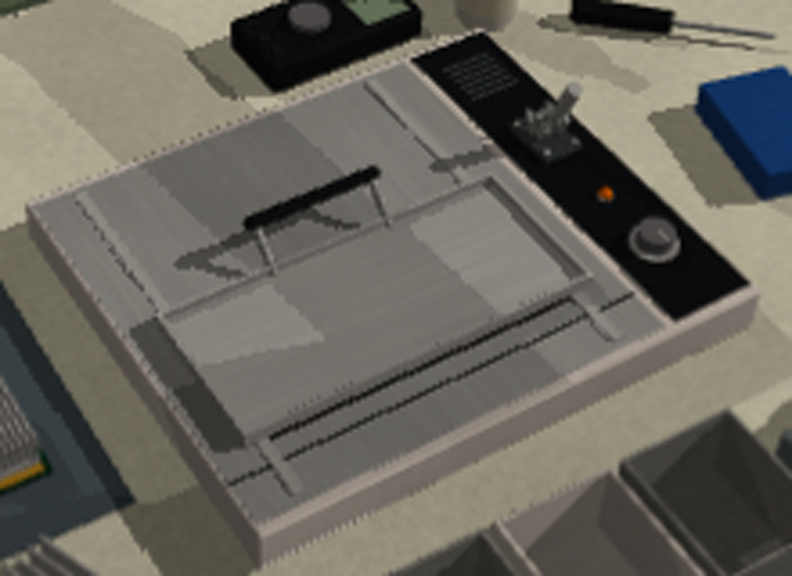

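```bash
python3 - <<'E'
from h import *
d=cam("top"); s=cam("scene")
t=lambda x,y:(170+x/5-.4,105+y/5-.4)
q=lambda x,y:(170+x/3.6-.4,150+y/3.6-.4)
L=onz(d,[t(175,125),t(725,118)],.05); print("line",L, "yaw",np.arctan2(-(L[1]-L[0])[0],-(L[1]-L[0])[1]) )
print("line scene",onz(s,[q(228,484),q(633,295)],.05))
print("strip",onz(d,[t(40,70),t(42,625),t(158,625),t(160,70)],.05))
print("tip tri",tri(d,t(73,345),s,q(572,90)))
print("handle",onz(d,[t(360,402),t(545,397)],.09),onz(s,[q(252,218),q(374,173)],.09))
c=lambda x,y:(320+x/4-.4,110+y/4-.4)
print("mods",onz(d,[c(118,265),c(281,268),c(328,445)],.038))
print("car far",onz(d,[t(210,155),t(693,153)],.063))
print("top corners spool,dish",onz(d,[(348,255),(398,263),(160,252),(358,131),(210,263)],.03))
E
```

```text
line [[ 0.74196582  0.30014287  0.05      ]
 [ 0.74900045 -0.06902174  0.05      ]] yaw -0.019053209955022424
line scene [[ 0.74855274 -0.069477    0.05      ]
 [ 0.74314175  0.30047589  0.05      ]]
strip [[0.77948053 0.39300925 0.05      ]
 [0.40579682 0.38128236 0.05      ]
 [0.40689259 0.30399488 0.05      ]
 [0.7796778  0.3112343  0.05      ]]
tip tri (array([0.583264  , 0.34690548, 0.12674503]), np.float64(0.0009354374878432213))
handle [[0.55262149 0.16968826 0.09      ]
 [0.55698934 0.05119063 0.09      ]] [[0.55326795 0.05756382 0.09      ]
 [0.55606624 0.17033012 0.09      ]]
mods [[ 0.59121368 -0.18575759  0.038     ]
 [ 0.59007779 -0.32194974  0.038     ]
 [ 0.44303746 -0.35918525  0.038     ]]
car far [[ 0.71868938  0.27396511  0.063     ]
 [ 0.7221334  -0.04618269  0.063     ]]
top corners spool,dish [[ 0.32811511 -0.18287472  0.03      ]
 [ 0.30342025 -0.34868215  0.03      ]
 [ 0.32906977  0.44543452  0.03      ]
 [ 0.74556183 -0.21889654  0.03      ]
 [ 0.2954199   0.27577352  0.03      ]]
```

```bash
cat >> h.py <<'E'
YAW=0.018
def down(yaw=None):
    y=YAW if yaw is None else yaw
    return np.array([[np.cos(y),np.sin(y),0],[np.sin(y),-np.cos(y),0],[0,0,-1.]])
def batR(th,yaw=None):   # tool looking down along the bat at swing th
    y=YAW if yaw is None else yaw
    X=np.array([np.cos(y),np.sin(y),0]); Z=np.array([0,0,1.]); Y=np.cross(Z,X)
    b=X*np.sin(th)+Z*np.cos(th)
    return np.c_[np.cross(-Y,-b),-Y,-b]
def plan(p,Rt,p0=None,R0=None):
    s=env.read_state()
    if R0 is None: R0=R.from_rotvec(s["tool_rot"]).as_matrix()
    if p0 is None: p0=s["eef_pos"]
    rv=R.from_matrix(R0.T@Rt).as_rotvec()
    print("rot total/pi",(rv/np.pi).round(4),"minrows",int(np.ceil(np.linalg.norm(rv)/.186)),"pos after rot",(Rt.T@(np.array(p)-p0)/.2).round(4),"pos before rot",(R0.T@(np.array(p)-p0)/.2).round(4))
E
python3 - <<'E'
from h import *
st(); plan([.58,.30,.30],down())
E
```

```text
t 0.35 pos [ 0.1293 -0.5602  0.2328] w 0.0914 F [-0.2 -0.   0. ] 
R [[0.974, 0.225, -0.0], [0.225, -0.974, 0.0], [-0.0, -0.0, -1.0]] q [-1.36  0.32  1.56 -0.    1.26 -0.02]
rot total/pi [-0.0001  0.      0.0665] minrows 2 pos after rot [ 2.3306 -4.2596 -0.3361] pos before rot [ 3.163  -3.6841 -0.3349]
```

Emit:
carry_out --steps '[{"delta_rot": [0,0,0.033],"delta_pos": [0,0,-0.17],"jaw": 0},{"delta_rot": [0,0,0.033],"delta_pos": [0,0,-0.17],"jaw": 0},{"delta_rot": [0,0,0],"delta_pos": [0.13,-0.237,0],"jaw": 0},{"delta_rot": [0,0,0],"delta_pos": [0.13,-0.237,0],"jaw": 0},{"delta_rot": [0,0,0],"delta_pos": [0.13,-0.237,0],"jaw": 0},{"delta_rot": [0,0,0],"delta_pos": [0.13,-0.237,0],"jaw": 0},{"delta_rot": [0,0,0],"delta_pos": [0.13,-0.237,0],"jaw": 0},{"delta_rot": [0,0,0],"delta_pos": [0.13,-0.237,0],"jaw": 0},{"delta_rot": [0,0,0],"delta_pos": [0.13,-0.237,0],"jaw": 0},{"delta_rot": [0,0,0],"delta_pos": [0.13,-0.237,0],"jaw": 0},{"delta_rot": [0,0,0],"delta_pos": [0.13,-0.237,0],"jaw": 0},{"delta_rot": [0,0,0],"delta_pos": [0.13,-0.237,0],"jaw": 0},{"delta_rot": [0,0,0],"delta_pos": [0.13,-0.237,0],"jaw": 0},{"delta_rot": [0,0,0],"delta_pos": [0.13,-0.237,0],"jaw": 0},{"delta_rot": [0,0,0],"delta_pos": [0.13,-0.237,0],"jaw": 0},{"delta_rot": [0,0,0],"delta_pos": [0.13,-0.237,0],"jaw": 0},{"delta_rot": [0,0,0],"delta_pos": [0.13,-0.237,0],"jaw": 0},{"delta_rot": [0,0,0],"delta_pos": [0.13,-0.237,0],"jaw": 0},{"delta_rot": [0,0,0],"delta_pos": [0.13,-0.237,0],"jaw": 0},{"delta_rot": [0,0,0],"delta_pos": [0.13,-0.237,0],"jaw": 0}]' --squeeze 30

```text
time: 2.85
eef_pos: [0.5812, 0.3035, 0.3008]
tool_rot: [3.141, 0.031, 0.0]
force: [-0.1, -0.0, 0.1]
grip_width: 0.0912
```

```bash
python3 - <<'E'
from h import *
st(); plan([.58,.30,.30],down())
d=cam("wrist"); crop(d,0,0,512,384,1.5,"pics/w1.png")
E
```

```text
t 2.85 pos [0.5812 0.3035 0.3008] w 0.0912 F [-0.1 -0.   0.1] 
R [[1.0, 0.02, 0.0], [0.02, -1.0, -0.0], [0.0, 0.0, -1.0]] q [ 0.46  0.42  1.24 -0.    1.48  2.02]
rot total/pi [ 0.0001 -0.0001  0.0005] minrows 1 pos after rot [-0.0065  0.0174  0.0041] pos before rot [-0.0066  0.0174  0.0041]
```

View pics/w1.png

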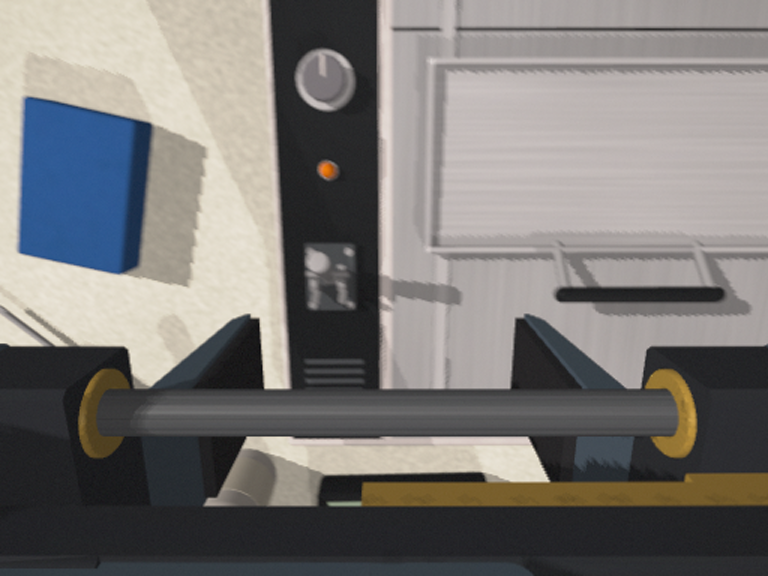

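The wrist view shows the control strip. The bat knob is at about (317,262)/1.5, its base plate spans (304,243)–(357,311)/1.5, and the handle runs from (558,294) to (722,294)/1.5. The scribed line is at row 28/1.5.

```bash
python3 - <<'E'
from h import *
d=cam("wrist"); crop(d,190,150,260,220,9,"pics/w2.png")
k=lambda x,y:(x/1.5-.17,y/1.5-.17)
print("handle",onz(d,[k(558,294),k(722,294)],.09))
print("line",onz(d,[k(393,28),k(760,28)],.05))
print("strip right edge",onz(d,[k(378,40),k(380,370)],.05))
print("baseplate",onz(d,[k(304,243),k(355,243),k(357,311),k(306,311)],.055))
print("far",onz(d,[k(430,60),k(760,60)],.063),"near",onz(d,[k(430,250),k(760,250)],.063))
E
```

```text
handle [[0.55783413 0.18304931 0.09      ]
 [0.56070283 0.06074555 0.09      ]]
line [[0.74436228 0.31035293 0.05      ]
 [0.75076111 0.0435856  0.05      ]]
strip right edge [[0.73612631 0.32110856 0.05      ]
 [0.47548019 0.31479404 0.05      ]]
baseplate [[0.58567966 0.37731133 0.055     ]
 [0.58660861 0.33667388 0.055     ]
 [0.52992846 0.33469365 0.055     ]
 [0.52892485 0.37680813 0.055     ]]
far [[0.72121419 0.28346282 0.063     ]
 [0.72690947 0.04793747 0.063     ]] near [[0.58381811 0.27744415 0.063     ]
 [0.58991995 0.01906683 0.063     ]]
```

View pics/w2.png

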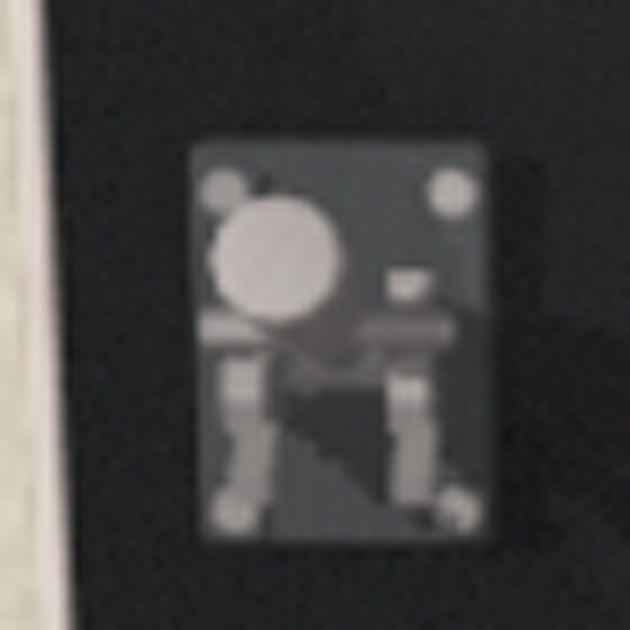

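```bash
python3 - <<'E'
from h import *
for i in range(3):
    st(); d=cam("wrist")
crop(d,190,150,260,220,9,"pics/w3.png")
g=cv2.cvtColor(d["color"],cv2.COLOR_RGB2GRAY)[150:220,190:260]
m=(g>150).astype(np.uint8); m[:,:8]=0
n,l,s_,c=cv2.connectedComponentsWithStats(m)
i=1+np.argmax(s_[1:,4]); print(c[i]+[190,150],s_[i])
print(onz(d,c[i]+[190,150],.1304))
t=cam("top"); sc=cam("scene"); crop(t,170,105,330,240,5,"pics/t3.png");crop(sc,290,150,390,240,7,"pics/s3.png")
E
```

```text
t 2.95 pos [0.582  0.3063 0.2986] w 0.0914 F [-0.1  0.3 -1.3] 
R [[1.0, 0.023, -0.001], [0.023, -1.0, 0.001], [-0.001, -0.001, -1.0]] q [0.47 0.43 1.24 0.   1.48 2.01]
t 3.0 pos [0.581  0.3038 0.2991] w 0.091 F [-0.6  0.1 -0. ] 
R [[1.0, 0.022, -0.002], [0.022, -1.0, -0.001], [-0.002, 0.001, -1.0]] q [ 0.46  0.42  1.24 -0.    1.48  2.01]
t 3.05 pos [0.5805 0.3024 0.2998] w 0.0916 F [-1.   0.8  1.5] 
R [[1.0, 0.021, -0.002], [0.021, -1.0, -0.001], [-0.002, 0.001, -1.0]] q [ 0.46  0.42  1.24 -0.    1.48  2.01]
[256.67905405 174.98310811] [ 64   0   6  55 296]
[[0.58332634 0.30356939 0.1304    ]]
```

View pics/w3.png

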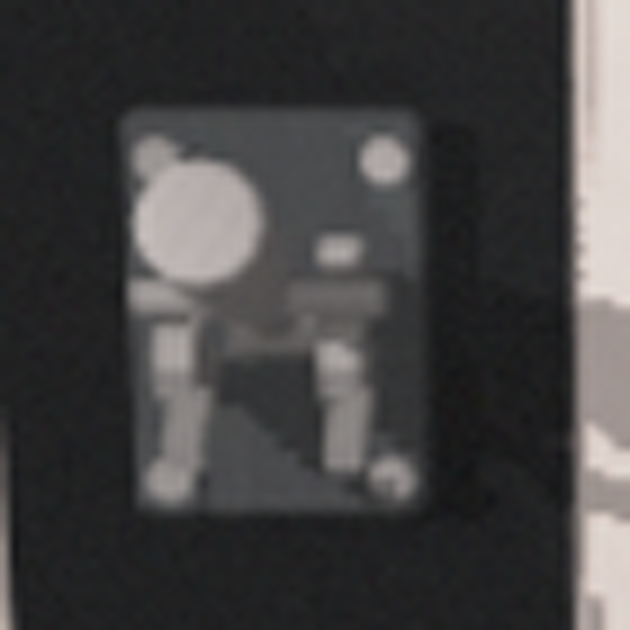

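View pics/s3.png

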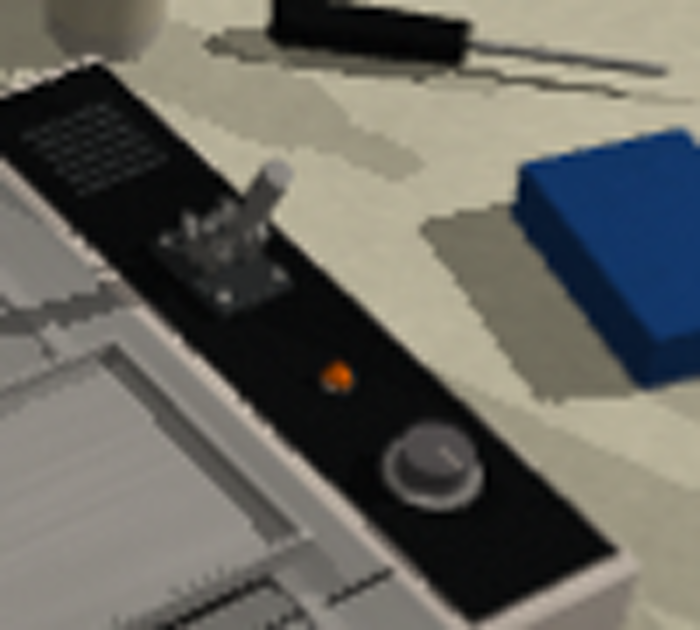

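View pics/t3.png

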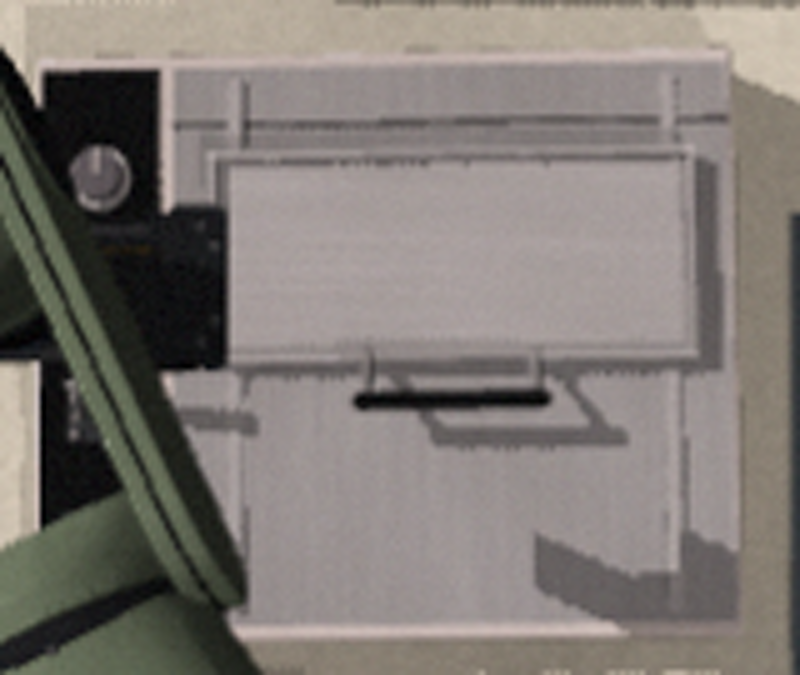

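Emit:
carry_out --steps '[{"delta_rot": [0,0,0],"delta_pos": [0,0,0],"jaw": 0},{"delta_rot": [0,0,0],"delta_pos": [0,0,0],"jaw": 0},{"delta_rot": [0,0,0],"delta_pos": [0,0,0],"jaw": 0}]'

```text
time: 3.58
eef_pos: [0.5805, 0.3015, 0.3012]
tool_rot: [-3.141, -0.03, -0.001]
force: [0.0, -0.1, -0.0]
grip_width: 0.0912
```

```bash
python3 - <<'E'
from h import *
st(); d=cam("wrist"); st()
crop(d,170,140,270,220,8,"pics/w4.png")
crop(d,0,0,512,250,1.5,"pics/w5.png")
E
```

```text
t 3.58 pos [0.5805 0.3015 0.3012] w 0.0912 F [ 0.  -0.1 -0. ] 
R [[1.0, 0.019, 0.0], [0.019, -1.0, 0.0], [0.0, -0.0, -1.0]] q [ 0.46  0.42  1.24 -0.    1.48  2.01]
t 3.62 pos [0.5806 0.3016 0.3011] w 0.091 F [ 0.4  0.3 -0. ] 
R [[1.0, 0.019, 0.0], [0.019, -1.0, 0.0], [0.0, -0.0, -1.0]] q [ 0.46  0.42  1.24 -0.    1.48  2.01]
```

View pics/w4.png

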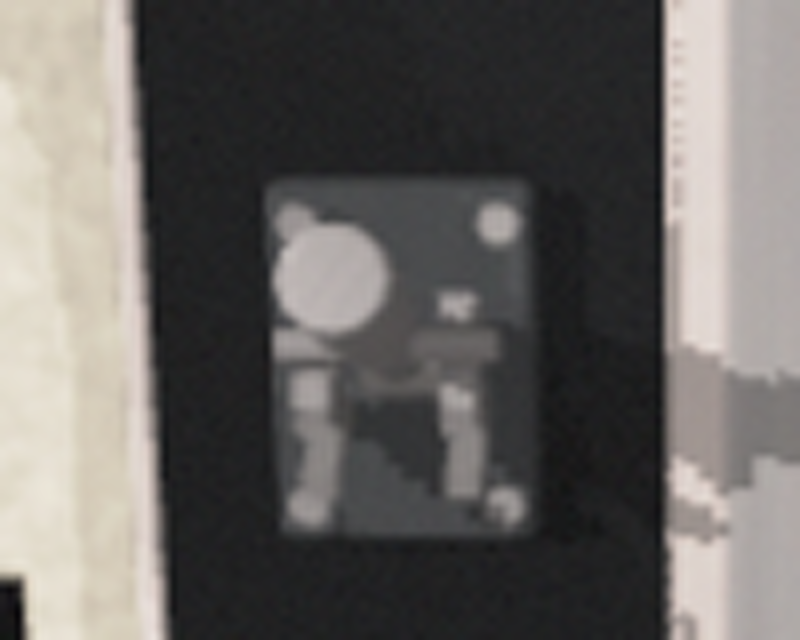

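View pics/w5.png

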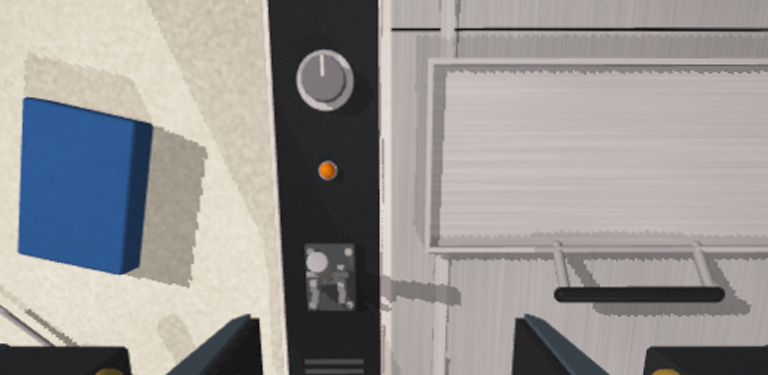

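```bash
python3 - <<'E'
from h import *
st(); d=cam("wrist")
k=lambda x,y:(x/1.5-.17,y/1.5-.17)
q=lambda x,y:(170+x/8-.44,140+y/8-.44)
print("tip",onz(d,q(331,277),.058+.078*np.cos(.38)))
print("base",onz(d,[q(265,178),q(532,178),q(540,538),q(280,538)],.054).mean(0))
print("handle",onz(d,[k(556,294),k(723,294)],.09))
print("line",onz(d,[k(393,29),k(760,29)],.05))
print("strip right edge",onz(d,[k(378,40),k(380,370)],.05))
print("far",onz(d,[k(430,60),k(760,60)],.063),"near",onz(d,[k(430,250),k(760,250)],.063))
# project top-derived into wrist
E
```

```text
t 3.62 pos [0.5806 0.3016 0.3011] w 0.091 F [ 0.4  0.3 -0. ] 
R [[1.0, 0.019, 0.0], [0.019, -1.0, 0.0], [0.0, -0.0, -1.0]] q [ 0.46  0.42  1.24 -0.    1.48  2.01]
tip [[0.58342966 0.3479627  0.13043584]]
base [0.55403962 0.3475746  0.054     ]
handle [[0.5531735  0.17446705 0.09      ]
 [0.55547775 0.04845631 0.09      ]]
line [[0.74073295 0.30038644 0.05      ]
 [0.7464816  0.03120637 0.05      ]]
strip right edge [[0.73315394 0.3112407  0.05      ]
 [0.47101917 0.30587871 0.05      ]]
far [[0.71809149 0.2735111  0.063     ]
 [0.72315141 0.03580653 0.063     ]] near [[0.57985366 0.26795606 0.063     ]
 [0.58479097 0.00694325 0.063     ]]
```

```bash
sed -i 's/^YAW=.*/YAW=0.020\nPIV=np.array([0.554,0.347,0.058])/' h.py; cat >> h.py <<'E'
def batp(th,r,yaw=YAW):
    return PIV+r*np.array([np.cos(yaw)*np.sin(th),np.sin(yaw)*np.sin(th),np.cos(th)])
E
python3 - <<'E'
from h import *
plan(batp(.38,.14),batR(.38)); print(batp(.38,.14),batp(.38,.058))
E
```

```text
rot total/pi [-0.     -0.121  -0.0002] minrows 3 pos after rot [ 0.3315 -0.2292  0.4759] pos before rot [ 0.1311 -0.2293  0.5649]
[0.60591848 0.34803851 0.18801305] [0.57550908 0.34743024 0.11186255]
```

Emit:
carry_out --steps '[{"delta_rot": [0,-0.0302,0],"delta_pos": [0,0,0],"jaw": 0},{"delta_rot": [0,-0.0302,0],"delta_pos": [0,0,0],"jaw": 0},{"delta_rot": [0,-0.0303,0],"delta_pos": [0,0,0],"jaw": 0.3},{"delta_rot": [0,-0.0303,0],"delta_pos": [0,0,0],"jaw": 0.3},{"delta_rot": [0,0,0],"delta_pos": [0.111,-0.076,0.0],"jaw": 0.3},{"delta_rot": [0,0,0],"delta_pos": [0.111,-0.076,0.08],"jaw": 0.3},{"delta_rot": [0,0,0],"delta_pos": [0.11,-0.077,0.08],"jaw": 0.3},{"delta_rot": [0,0,0],"delta_pos": [0,0,0.16],"jaw": 0.3},{"delta_rot": [0,0,0],"delta_pos": [0,0,0.16],"jaw": 0.3},{"delta_rot": [0,0,0],"delta_pos": [0,0,0],"jaw": 0.3},{"delta_rot": [0,0,0],"delta_pos": [0,0,0],"jaw": 0.3},{"delta_rot": [0,0,0],"delta_pos": [0,0,0],"jaw": 0.3},{"delta_rot": [0,0,0],"delta_pos": [0,0,0],"jaw": 0.3}]'

```text
time: 5.3
eef_pos: [0.6064, 0.3483, 0.1882]
tool_rot: [3.083, 0.03, -0.59]
force: [0.8, -0.4, -0.4]
grip_width: 0.0638
```

```bash
python3 - <<'E'
from h import *
st(); plan(batp(.38,.058),batR(.38))
d=cam("wrist"); crop(d,0,0,512,384,1.5,"pics/w6.png")
E
```

```text
t 5.3 pos [0.6064 0.3483 0.1882] w 0.0638 F [ 0.8 -0.4 -0.4] 
R [[0.929, 0.019, -0.369], [0.018, -1.0, -0.006], [-0.369, -0.001, -0.929]] q [0.44 0.74 1.01 0.15 1.74 1.99]
rot total/pi [-0.0003 -0.0006 -0.0001] minrows 1 pos after rot [-0.0022  0.001   0.4118] pos before rot [-0.003   0.0015  0.4118]
```

View pics/w6.png

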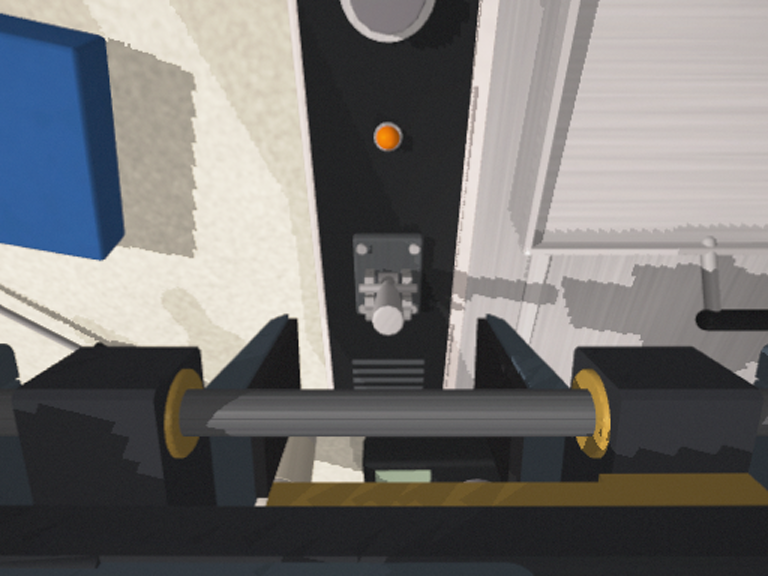

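The bat tip at (388,320)/1.5 is centred between the fingers. I'll go down and grip it.

Emit:
carry_out --steps '[{"delta_rot": [0,0,0],"delta_pos": [0,0,0.1],"jaw": 0.3},{"delta_rot": [0,0,0],"delta_pos": [0,0,0.1],"jaw": 0.3},{"delta_rot": [0,0,0],"delta_pos": [0,0,0.1],"jaw": 0.3},{"delta_rot": [0,0,0],"delta_pos": [0,0,0.06],"jaw": 0.3},{"delta_rot": [0,0,0],"delta_pos": [0,0,0.045],"jaw": 0.3},{"delta_rot": [0,0,0],"delta_pos": [0,0,0],"jaw": 0.3},{"delta_rot": [0,0,0],"delta_pos": [0,0,0],"jaw": 1},{"delta_rot": [0,0,0],"delta_pos": [0,0,0],"jaw": 1},{"delta_rot": [0,0,0],"delta_pos": [0,0,0],"jaw": 1},{"delta_rot": [0,0,0],"delta_pos": [0,0,0],"jaw": 1},{"delta_rot": [0,0,0],"delta_pos": [0,0,0],"jaw": 1},{"delta_rot": [0,0,0],"delta_pos": [0,0,0],"jaw": 1}]' --squeeze 40

```text
time: 6.85
eef_pos: [0.5757, 0.3474, 0.1119]
tool_rot: [3.081, 0.03, -0.593]
force: [-0.1, -0.6, 0.5]
grip_width: 0.0131
```

```bash
python3 - <<'E'
from h import *
st(); plan(batp(.38,.058),batR(.38));plan(batp(.38,.068),batR(.38))
E
```

```text
t 6.85 pos [0.5757 0.3474 0.1119] w 0.0131 F [-0.1 -0.6  0.5] 
R [[0.928, 0.019, -0.371], [0.018, -1.0, -0.008], [-0.371, 0.0, -0.929]] q [0.45 0.73 1.21 0.16 1.55 1.97]
rot total/pi [ 0.0001  0.0001 -0.0002] minrows 1 pos after rot [-0.0008 -0.0002  0.0006] pos before rot [-0.0008 -0.0002  0.0006]
rot total/pi [ 0.0001  0.0001 -0.0002] minrows 1 pos after rot [-0.0008 -0.0002 -0.0494] pos before rot [-0.0008 -0.0002 -0.0494]
```

Emit:
carry_out --steps '[{"delta_rot": [0,0,0],"delta_pos": [0,0,-0.018],"jaw": 1},{"delta_rot": [0,0,0],"delta_pos": [0,0,-0.018],"jaw": 1},{"delta_rot": [0,0,0],"delta_pos": [0,0,-0.018],"jaw": 1},{"delta_rot": [0,0,0],"delta_pos": [0,0,0],"jaw": 1},{"delta_rot": [0,0,0],"delta_pos": [0,0,0],"jaw": 1},{"delta_rot": [0,0,0],"delta_pos": [0,0,0],"jaw": 1}]'

```text
time: 7.6
eef_pos: [0.5795, 0.3475, 0.1216]
tool_rot: [3.08, 0.03, -0.594]
force: [-2.3, -1.1, -7.7]
grip_width: 0.0136
```

```bash
python3 - <<'E'
from h import *
st()
r=.0685
for th in [.3,.2,.1,0,-.1,-.2,-.3,-.38,-.40]:
    print(th,batp(th,r).round(4))
# per-step increments in tool frame
p0=batp(.38,r);R0=batR(.38)
p1=batp(.28,r);R1=batR(.28); plan(p1,R1,p0,R0)
E
```

```text
t 7.6 pos [0.5795 0.3475 0.1216] w 0.0136 F [-2.3 -1.1 -7.7] 
R [[0.928, 0.02, -0.372], [0.018, -1.0, -0.008], [-0.372, 0.001, -0.928]] q [0.45 0.73 1.18 0.16 1.58 1.98]
0.3 [0.5742 0.3474 0.1234]
0.2 [0.5676 0.3473 0.1251]
0.1 [0.5608 0.3471 0.1262]
0 [0.554  0.347  0.1265]
-0.1 [0.5472 0.3469 0.1262]
-0.2 [0.5404 0.3467 0.1251]
-0.3 [0.5338 0.3466 0.1234]
-0.38 [0.5286 0.3465 0.1216]
-0.4 [0.5273 0.3465 0.1211]
rot total/pi [-0.      0.0318 -0.    ] minrows 1 pos after rot [-0.0342 -0.     -0.0017] pos before rot [-0.0342 -0.      0.0017]
```

Emit:
carry_out --steps '[{"delta_rot": [0,0.0191,0],"delta_pos": [-0.0205,0,0],"jaw": 1},{"delta_rot": [0,0.0191,0],"delta_pos": [-0.0205,0,0],"jaw": 1},{"delta_rot": [0,0.0191,0],"delta_pos": [-0.0205,0,0],"jaw": 1},{"delta_rot": [0,0.0191,0],"delta_pos": [-0.0205,0,0],"jaw": 1},{"delta_rot": [0,0.0191,0],"delta_pos": [-0.0205,0,0],"jaw": 1},{"delta_rot": [0,0.0191,0],"delta_pos": [-0.0205,0,0],"jaw": 1},{"delta_rot": [0,0,0],"delta_pos": [0,0,0],"jaw": 1},{"delta_rot": [0,0,0],"delta_pos": [0,0,0],"jaw": 1}]'

```text
time: 8.6
eef_pos: [0.5558, 0.347, 0.1275]
tool_rot: [3.141, 0.03, -0.035]
force: [-0.5, -0.3, -8.2]
grip_width: 0.0132
```

```bash
python3 - <<'E'
from h import *
st(); plan(batp(.02,.0685),batR(.02)); plan(batp(-.38,.0685),batR(-.38))
E
```

```text
t 8.6 pos [0.5558 0.347  0.1275] w 0.0132 F [-0.5 -0.3 -8.2] 
R [[1.0, 0.019, -0.022], [0.019, -1.0, -0.001], [-0.022, 0.0, -1.0]] q [0.54 0.53 1.5  0.01 1.13 2.08]
rot total/pi [ 0.0001  0.0007 -0.0003] minrows 1 pos after rot [-0.0019 -0.0003  0.0049] pos before rot [-0.0019 -0.0003  0.0049]
rot total/pi [ 0.0002  0.128  -0.0003] minrows 3 pos after rot [-0.1371 -0.0003 -0.0233] pos before rot [-1.353e-01 -1.000e-04  3.220e-02]
```

Emit:
carry_out --steps '[{"delta_rot": [0,0.0188,0],"delta_pos": [-0.0203,0,0.0011],"jaw": 1},{"delta_rot": [0,0.0188,0],"delta_pos": [-0.0203,0,0.0011],"jaw": 1},{"delta_rot": [0,0.0188,0],"delta_pos": [-0.0203,0,0.0011],"jaw": 1},{"delta_rot": [0,0.0188,0],"delta_pos": [-0.0203,0,0.0011],"jaw": 1},{"delta_rot": [0,0.0188,0],"delta_pos": [-0.0203,0,0.0011],"jaw": 1},{"delta_rot": [0,0.0188,0],"delta_pos": [-0.0203,0,0.0011],"jaw": 1},{"delta_rot": [0,0.0158,0],"delta_pos": [-0.016,0,0.0011],"jaw": 1},{"delta_rot": [0,0,0],"delta_pos": [0,0,0],"jaw": 1},{"delta_rot": [0,0,0],"delta_pos": [0,0,0],"jaw": 1}]'

```text
time: 9.72
eef_pos: [0.5291, 0.3464, 0.1216]
tool_rot: [-3.082, -0.027, -0.595]
force: [0.8, 0.5, -8.8]
grip_width: 0.0133
```

```bash
python3 - <<'E'
from h import *
st(); plan(batp(-.38,.0685),batR(-.38)); plan(batp(-.38,.058),batR(-.38))
E
```

```text
t 9.72 pos [0.5291 0.3464 0.1216] w 0.0133 F [ 0.8  0.5 -8.8] 
R [[0.928, 0.017, 0.372], [0.016, -1.0, 0.006], [0.372, 0.0, -0.928]] q [ 0.68  0.38  1.84 -0.39  0.65  2.51]
rot total/pi [ 0.0004 -0.0005 -0.0007] minrows 1 pos after rot [-0.0026 -0.0004 -0.001 ] pos before rot [-0.0026 -0.0004 -0.001 ]
rot total/pi [ 0.0004 -0.0005 -0.0007] minrows 1 pos after rot [-0.0026 -0.0004  0.0515] pos before rot [-0.0026 -0.0004  0.0515]
```

Emit:
carry_out --steps '[{"delta_rot": [0,0,0],"delta_pos": [-0.0025,0,0.018],"jaw": 1},{"delta_rot": [0,0,0],"delta_pos": [0,0,0.018],"jaw": 1},{"delta_rot": [0,0,0],"delta_pos": [0,0,0.016],"jaw": 1},{"delta_rot": [0,0,0],"delta_pos": [0,0,0],"jaw": 1},{"delta_rot": [0,0,0],"delta_pos": [0,0,0],"jaw": 1}]'

```text
time: 10.35
eef_pos: [0.5326, 0.3466, 0.1122]
tool_rot: [-3.08, -0.03, -0.599]
force: [1.0, -1.4, -5.7]
grip_width: 0.0134
```

```bash
python3 - <<'E'
from h import *
st(); plan(batp(-.38,.058),batR(-.38))
E
```

```text
t 10.35 pos [0.5326 0.3466 0.1122] w 0.0134 F [ 1.  -1.4 -5.7] 
R [[0.927, 0.019, 0.375], [0.018, -1.0, 0.007], [0.375, 0.0, -0.927]] q [ 0.67  0.4   1.85 -0.4   0.62  2.52]
rot total/pi [ 0.0002 -0.0013 -0.0001] minrows 1 pos after rot [-0.0011 -0.0001  0.0014] pos before rot [-0.0011 -0.0001  0.0014]
```

Emit:
carry_out --steps '[{"delta_rot": [0,0,0],"delta_pos": [0,0,0],"jaw": 0.3},{"delta_rot": [0,0,0],"delta_pos": [0,0,0],"jaw": 0.3},{"delta_rot": [0,0,0],"delta_pos": [0,0,0],"jaw": 0.3},{"delta_rot": [0,0,0],"delta_pos": [0,0,0],"jaw": 0.3},{"delta_rot": [0,0,0],"delta_pos": [0,0,-0.1],"jaw": 0.3},{"delta_rot": [0,0,0],"delta_pos": [0,0,-0.2],"jaw": 0.3},{"delta_rot": [0,0,0],"delta_pos": [0,0,-0.2],"jaw": 0.3},{"delta_rot": [0,-0.04,0],"delta_pos": [0,0,0],"jaw": 0.3},{"delta_rot": [0,-0.04,0],"delta_pos": [0,0,0],"jaw": 0.3},{"delta_rot": [0,-0.04,0],"delta_pos": [0,0,0],"jaw": 0.3},{"delta_rot": [0,0,0],"delta_pos": [0,0,0],"jaw": 0.3},{"delta_rot": [0,0,0],"delta_pos": [0,0,0],"jaw": 0.3},{"delta_rot": [0,0,0],"delta_pos": [0,0,0],"jaw": 0.3}]'

```text
time: 11.98
eef_pos: [0.494, 0.346, 0.2048]
tool_rot: [3.141, 0.032, 0.012]
force: [-0.9, 1.0, -0.9]
grip_width: 0.0635
```

```bash
python3 - <<'E'
from h import *
st()
d=cam("scene"); crop(d,290,150,390,240,7,"pics/s7.png")
d=cam("wrist"); crop(d,0,0,512,384,1.5,"pics/w7.png")
plan([.554,.112,.20],down())
E
```

```text
t 11.97 pos [0.494  0.346  0.2048] w 0.0635 F [-0.9  1.  -0.9] 
R [[1.0, 0.02, 0.007], [0.02, -1.0, -0.0], [0.007, 0.0, -1.0]] q [ 0.59  0.38  1.55 -0.    1.21  2.15]
rot total/pi [ 0.     -0.0024  0.0001] minrows 1 pos after rot [0.2753 1.1763 0.0249] pos before rot [0.2748 1.1764 0.0271]
```

View pics/s7.png

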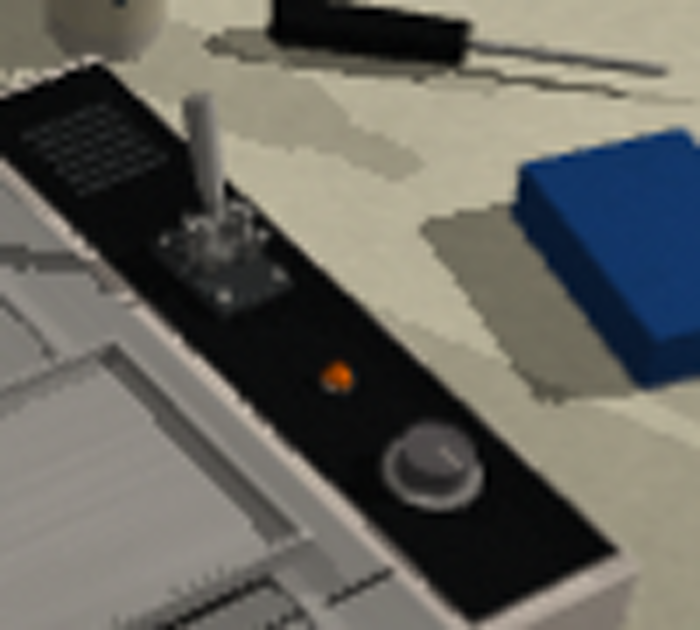

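View pics/w7.png

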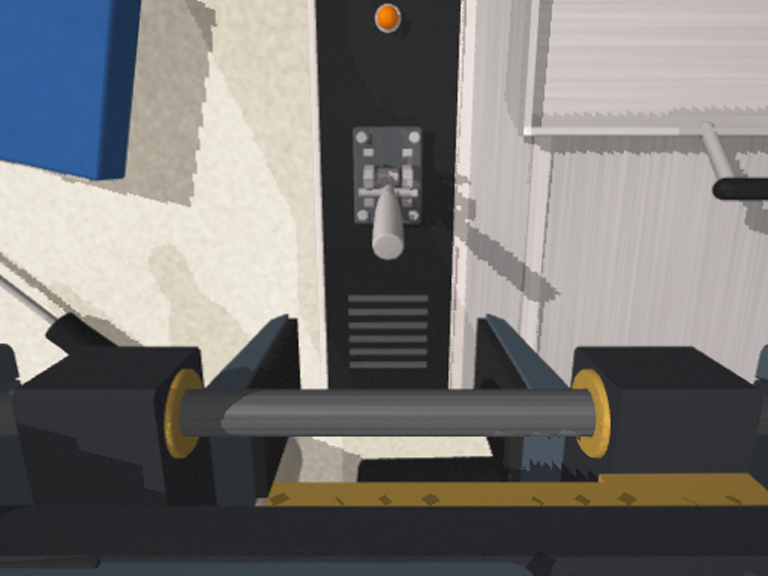

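```bash
python3 - <<'E'
from h import *
s=cam("scene"); d=cam("wrist")
crop(d,215,70,305,190,6,"pics/w8.png")
for r in(.078,.088): print(proj(s,batp(-.38,r)),proj(d,batp(-.38,r)),proj(d,batp(-.38,r))*1.5)
print((290+197/7,150+100/7), tri(s,(290+197/7-.4,150+100/7-.4),d,(388/1.5,247/1.5)))
E
```

```text
[[317.50445988 162.93110959]] [[258.57163434 165.46445968]] [[387.85745152 248.19668952]]
[[317.08563636 159.91870729]] [[258.60501233 173.46787351]] [[387.90751849 260.20181026]]
(318.14285714285717, 164.28571428571428) (array([0.52546537, 0.34675717, 0.12701129]), np.float64(0.0008413854711957723))
```

View pics/w8.png

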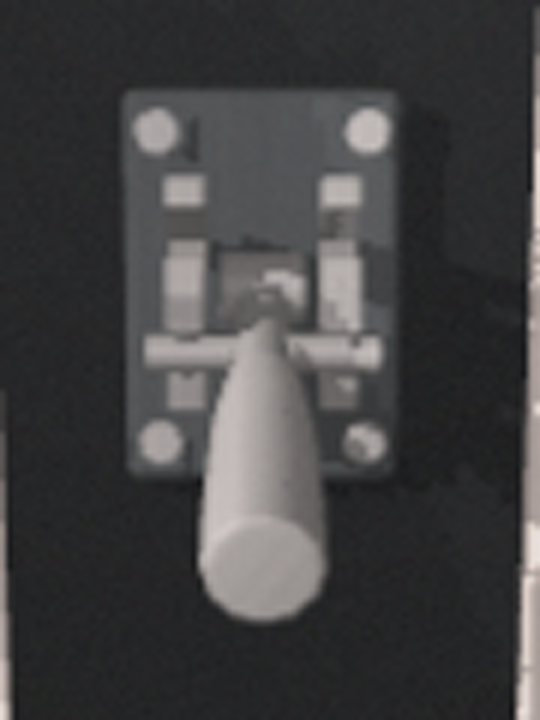

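The toggle is in the off notch: the tip is at (258,164) and the pin is seated, matching r = 78 mm. The handle is next.

Emit:
carry_out --steps '[{"delta_rot": [0,-0.0024,0],"delta_pos": [0.0917,0.2,0],"jaw": 0.4},{"delta_rot": [0,0,0],"delta_pos": [0.0917,0.26,0],"jaw": 0.4},{"delta_rot": [0,0,0],"delta_pos": [0.0917,0.26,0],"jaw": 0.4},{"delta_rot": [0,0,0],"delta_pos": [0,0.26,0],"jaw": 0.4},{"delta_rot": [0,0,0],"delta_pos": [0,0.196,0],"jaw": 0.4},{"delta_rot": [0,0,-0.05],"delta_pos": [0,0,0],"jaw": 0.4},{"delta_rot": [0,0,-0.05],"delta_pos": [0,0,0],"jaw": 0.4},{"delta_rot": [0,0,-0.05],"delta_pos": [0,0,0],"jaw": 0.4},{"delta_rot": [0,0,-0.05],"delta_pos": [0,0,0],"jaw": 0.4},{"delta_rot": [0,0,-0.05],"delta_pos": [0,0,0],"jaw": 0.4},{"delta_rot": [0,0,-0.05],"delta_pos": [0,0,0],"jaw": 0.4},{"delta_rot": [0,0,-0.05],"delta_pos": [0,0,0],"jaw": 0.4},{"delta_rot": [0,0,-0.05],"delta_pos": [0,0,0],"jaw": 0.4},{"delta_rot": [0,0,-0.05],"delta_pos": [0,0,0],"jaw": 0.4},{"delta_rot": [0,0,-0.05],"delta_pos": [0,0,0],"jaw": 0.4},{"delta_rot": [0,0,0],"delta_pos": [0,0,0],"jaw": 0.4},{"delta_rot": [0,0,0],"delta_pos": [0,0,0],"jaw": 0.4},{"delta_rot": [0,0,0],"delta_pos": [0,0,0],"jaw": 0.4}]'

```text
time: 14.42
eef_pos: [0.5546, 0.112, 0.2049]
tool_rot: [-2.201, -2.241, 0.001]
force: [-0.1, 0.6, 0.1]
grip_width: 0.0548
```

```bash
python3 - <<'E'
from h import *
st()
plan([.5543,.1115,.092],down(YAW+np.pi/2))
d=cam("wrist"); crop(d,0,0,512,384,1.5,"pics/w9.png")
E
```

```text
t 14.43 pos [0.5546 0.112  0.2049] w 0.0548 F [-0.1  0.6  0.1] 
R [[-0.018, 1.0, -0.001], [1.0, 0.018, -0.0], [-0.0, -0.001, -1.0]] q [ 0.18  0.32  1.63 -0.    1.19  0.16]
rot total/pi [-0.0002  0.     -0.0005] minrows 1 pos after rot [-0.0023 -0.0016  0.5646] pos before rot [-0.0022 -0.0013  0.5646]
```

View pics/w9.png

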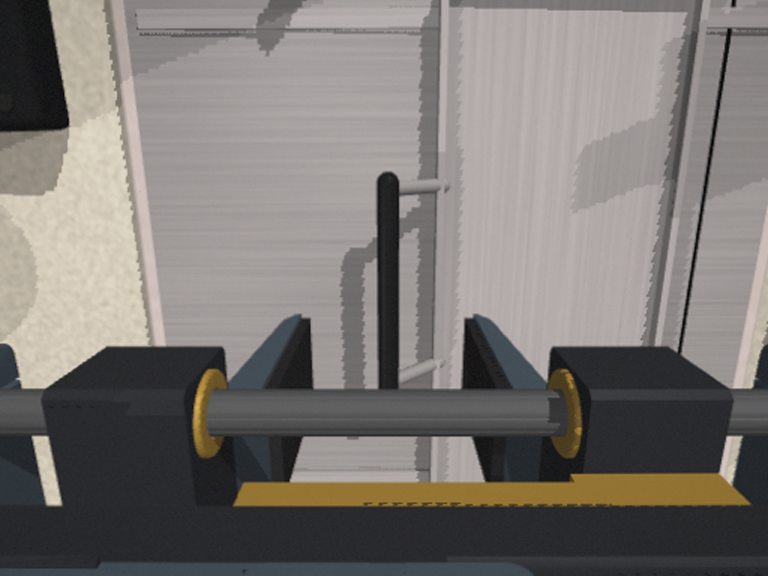

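Emit:
carry_out --steps '[{"delta_rot": [0,0,0],"delta_pos": [0,0,0.12],"jaw": 0.6},{"delta_rot": [0,0,0],"delta_pos": [0,0,0.15],"jaw": 0.6},{"delta_rot": [0,0,0],"delta_pos": [0,0,0.15],"jaw": 0.6},{"delta_rot": [0,0,0],"delta_pos": [0,0,0.1],"jaw": 0.6},{"delta_rot": [0,0,0],"delta_pos": [0,0,0.045],"jaw": 0.6},{"delta_rot": [0,0,0],"delta_pos": [0,0,0],"jaw": 0.6},{"delta_rot": [0,0,0],"delta_pos": [0,0,0],"jaw": 1},{"delta_rot": [0,0,0],"delta_pos": [0,0,0],"jaw": 1},{"delta_rot": [0,0,0],"delta_pos": [0,0,0],"jaw": 1},{"delta_rot": [0,0,0],"delta_pos": [0,0,0],"jaw": 1}]'

```text
time: 15.72
eef_pos: [0.555, 0.112, 0.0925]
tool_rot: [2.199, 2.243, 0.001]
force: [0.1, 0.9, 2.8]
grip_width: 0.0109
```

```bash
python3 - <<'E'
from h import *
s,Rm=st()
plan(s["eef_pos"]-.12*np.array([np.cos(YAW),np.sin(YAW),0]),down(YAW+np.pi/2))
E
```

```text
t 15.72 pos [0.555  0.112  0.0925] w 0.0109 F [0.1 0.9 2.8] 
R [[-0.02, 1.0, 0.001], [1.0, 0.02, 0.0], [0.0, 0.001, -1.0]] q [ 0.18  0.43  1.78 -0.    0.93  0.16]
rot total/pi [ 0.0002 -0.     -0.0001] minrows 1 pos after rot [-0.  -0.6  0. ] pos before rot [-2.e-04 -6.e-01 -4.e-04]
```

Next I'll pull along tool −y by 0.6, then let go and raise the arm.

Emit:
carry_out --steps '[{"delta_rot": [0,0,0],"delta_pos": [0,-0.05,0],"jaw": 1},{"delta_rot": [0,0,0],"delta_pos": [0,-0.1,0],"jaw": 1},{"delta_rot": [0,0,0],"delta_pos": [0,-0.1,0],"jaw": 1},{"delta_rot": [0,0,0],"delta_pos": [0,-0.1,0],"jaw": 1},{"delta_rot": [0,0,0],"delta_pos": [0,-0.1,0],"jaw": 1},{"delta_rot": [0,0,0],"delta_pos": [0,-0.1,0],"jaw": 1},{"delta_rot": [0,0,0],"delta_pos": [0,-0.05,0],"jaw": 1},{"delta_rot": [0,0,0],"delta_pos": [0,0,0],"jaw": 1},{"delta_rot": [0,0,0],"delta_pos": [0,0,0],"jaw": 1},{"delta_rot": [0,0,0],"delta_pos": [0,0,0],"jaw": 1},{"delta_rot": [0,0,0],"delta_pos": [0,0,0],"jaw": 0.6},{"delta_rot": [0,0,0],"delta_pos": [0,0,0],"jaw": 0.6},{"delta_rot": [0,0,0],"delta_pos": [0,0,0],"jaw": 0.6},{"delta_rot": [0,0,0],"delta_pos": [0,0,-0.1],"jaw": 0.6},{"delta_rot": [0,0,0],"delta_pos": [0,0,-0.2],"jaw": 0.6},{"delta_rot": [0,0,0],"delta_pos": [0,0,-0.25],"jaw": 0.6},{"delta_rot": [0,0,0],"delta_pos": [0,0,-0.25],"jaw": 0.6},{"delta_rot": [0,0,0],"delta_pos": [0,0,-0.25],"jaw": 0.6}]'

```text
time: 17.98
eef_pos: [0.4343, 0.1096, 0.3034]
tool_rot: [-2.199, -2.242, 0.001]
force: [0.2, 0.2, -0.4]
grip_width: 0.0362
```

```bash
python3 - <<'E'
from h import *
s,Rm=st()
d=cam("top"); crop(d,170,105,330,240,5,"pics/t4.png"); crop(d,320,110,440,255,4,"pics/t5.png")
E
```

```text
t 17.98 pos [0.4343 0.1096 0.3034] w 0.0362 F [ 0.2  0.2 -0.4] 
R [[-0.019, 1.0, -0.001], [1.0, 0.019, -0.0], [0.0, -0.001, -1.0]] q [0.22 0.08 1.7  0.   1.37 0.2 ]
```

View pics/t4.png

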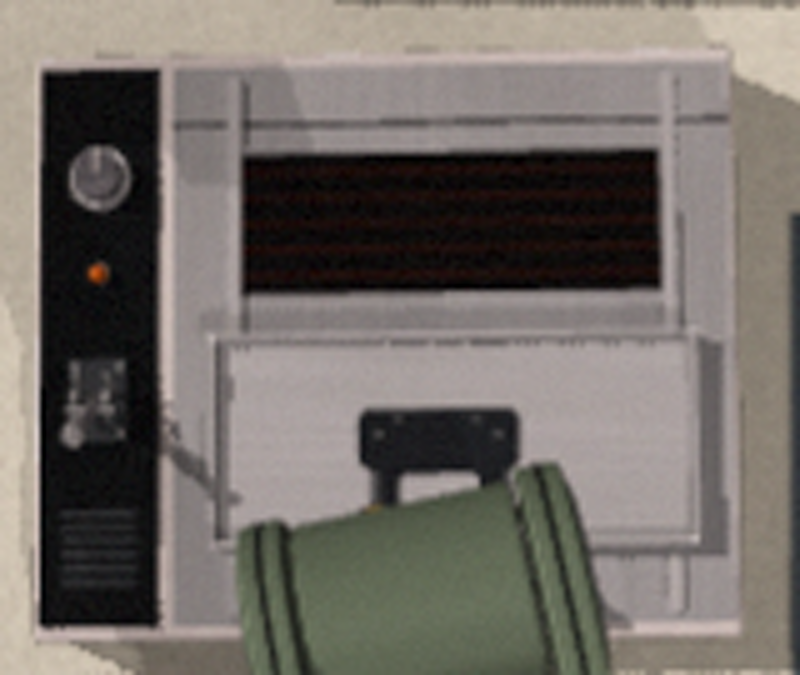

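View pics/t5.png

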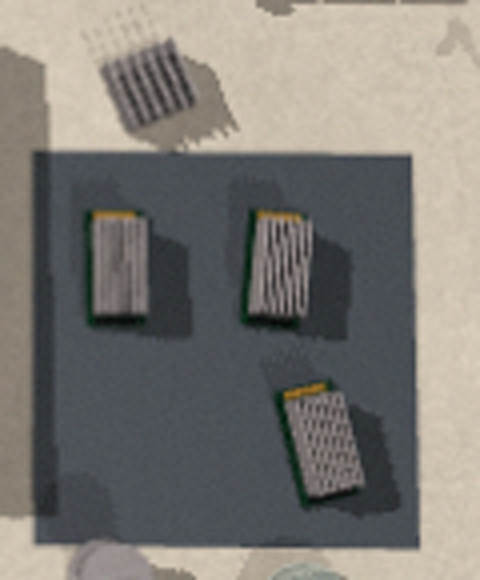

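```bash
python3 - <<'E'
from h import *
plan([.47,-.27,.36],down())
E
```

```text
rot total/pi [ 0.0023 -0.0036  0.4998] minrows 9 pos after rot [ 0.1249  1.9043 -0.2493] pos before rot [-1.9035  0.1289 -0.2529]
```

Emit:
carry_out --steps '[{"delta_rot": [0,0,0.05],"delta_pos": [0,0,-0.05],"jaw": 0},{"delta_rot": [0,0,0.05],"delta_pos": [0,0,-0.05],"jaw": 0},{"delta_rot": [0,0,0.05],"delta_pos": [0,0,-0.05],"jaw": 0},{"delta_rot": [0,0,0.05],"delta_pos": [0,0,-0.05],"jaw": 0},{"delta_rot": [0,0,0.05],"delta_pos": [0,0,-0.05],"jaw": 0},{"delta_rot": [0,0,0.05],"delta_pos": [0,0,0],"jaw": 0},{"delta_rot": [0,0,0.05],"delta_pos": [0,0,0],"jaw": 0},{"delta_rot": [0,0,0.05],"delta_pos": [0,0,0],"jaw": 0},{"delta_rot": [0,0,0.05],"delta_pos": [0,0,0],"jaw": 0},{"delta_rot": [0,0,0.05],"delta_pos": [0,0,0],"jaw": 0},{"delta_rot": [0,0,0],"delta_pos": [0.015,0.238,0],"jaw": 0},{"delta_rot": [0,0,0],"delta_pos": [0.015,0.238,0],"jaw": 0},{"delta_rot": [0,0,0],"delta_pos": [0.015,0.238,0],"jaw": 0},{"delta_rot": [0,0,0],"delta_pos": [0.015,0.238,0],"jaw": 0},{"delta_rot": [0,0,0],"delta_pos": [0.015,0.238,0],"jaw": 0},{"delta_rot": [0,0,0],"delta_pos": [0.015,0.238,0],"jaw": 0},{"delta_rot": [0,0,0],"delta_pos": [0.015,0.238,0],"jaw": 0},{"delta_rot": [0,0,0],"delta_pos": [0.015,0.238,0],"jaw": 0}]'

```text
time: 20.27
eef_pos: [0.466, -0.2722, 0.3514]
tool_rot: [-3.141, -0.03, 0.002]
force: [0.1, 0.8, 0.7]
grip_width: 0.0915
```

Emit:
carry_out --steps '[{"delta_rot": [0,0,0],"delta_pos": [0,0,0],"jaw": 0},{"delta_rot": [0,0,0],"delta_pos": [0,0,0],"jaw": 0},{"delta_rot": [0,0,0],"delta_pos": [0,0,0],"jaw": 0},{"delta_rot": [0,0,0],"delta_pos": [0,0,0],"jaw": 0}]'

```text
time: 20.78
eef_pos: [0.4662, -0.2697, 0.3523]
tool_rot: [3.141, 0.033, -0.0]
force: [0.2, -0.2, 0.1]
grip_width: 0.0913
```

```bash
python3 - <<'E'
from h import *
st()
d=cam("wrist"); crop(d,0,0,512,384,1.5,"pics/w10.png")
st()
E
```

```text
t 20.77 pos [ 0.4662 -0.2697  0.3523] w 0.0913 F [ 0.2 -0.2  0.1] 
R [[1.0, 0.021, -0.0], [0.021, -1.0, -0.0], [-0.0, 0.0, -1.0]] q [-0.55  0.21  1.42 -0.    1.51  1.  ]
t 20.82 pos [ 0.4662 -0.2698  0.3523] w 0.0914 F [ 0.3 -0.1 -0.5] 
R [[1.0, 0.021, -0.0], [0.021, -1.0, -0.0], [-0.0, 0.0, -1.0]] q [-0.55  0.21  1.42 -0.    1.51  1.  ]
```

View pics/w10.png

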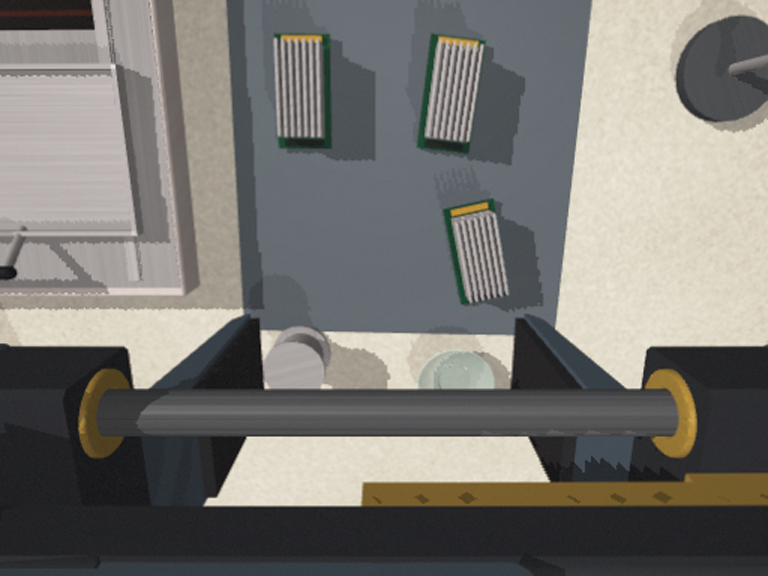

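The wrist view shows the three modules, centred near (302,90), (455,93) and (478,252)/1.5. I'll zoom in for the corners.

```bash
python3 - <<'E'
from h import *
d=cam("wrist"); crop(d,170,10,350,210,4,"pics/w11.png")
E
```

```text
(no output)
```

View pics/w11.png

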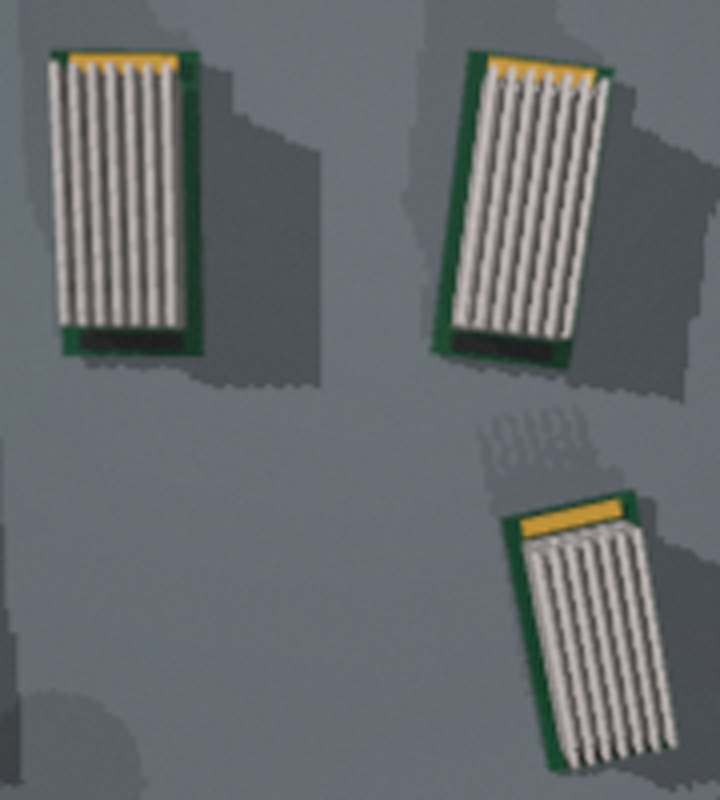

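```bash
cat >> h.py <<'E'
def mod(d,corn,z=.038):
    # corners far-left, far-right, near-right, near-left
    P=onz(d,corn,z)[:,:2]; c=P.mean(0); ax=(P[0]+P[1]-P[2]-P[3])/2; w=(P[0]+P[3]-P[1]-P[2])/2
    print("c",c.round(4),"yaw",round(float(np.arctan2(ax[1],ax[0])),3),"L",np.linalg.norm(ax).round(3),"W",np.linalg.norm(w).round(3)); return c
E
python3 - <<'E'
from h import *
d=cam("wrist")
k=lambda L:[(170+x/4-.37,10+y/4-.37) for x,y in L]
mod(d,k([(49,62),(174,62),(187,327),(58,327)]))
mod(d,k([(52,52),(199,52),(203,354),(62,354)]),.006)
mod(d,k([(486,78),(611,80),(572,340),(452,333)]))
mod(d,k([(470,52),(614,70),(570,368),(432,353)]),.008)
mod(d,k([(527,547),(638,522),(677,747),(567,768)]))
mod(d,k([(503,516),(634,490),(680,755),(551,770)]),.008)
E
```

```text
c [ 0.591  -0.1905] yaw 0.02 L 0.081 W 0.041
c [ 0.5917 -0.1893] yaw 0.002 L 0.099 W 0.05
c [ 0.5897 -0.3252] yaw -0.097 L 0.08 W 0.04
c [ 0.5916 -0.3259] yaw -0.094 L 0.099 W 0.05
c [ 0.4446 -0.3588] yaw 0.238 L 0.082 W 0.04
c [ 0.4432 -0.3605] yaw 0.241 L 0.102 W 0.049
```

```bash
python3 - <<'E'
from h import *
plan([.591,-.190,.10],down(.01))
E
```

```text
rot total/pi [0.0001 0.0001 0.0033] minrows 1 pos after rot [ 0.6278 -0.3941  1.2611] pos before rot [ 0.6322 -0.3879  1.2608]
```

Emit:
carry_out --steps '[{"delta_rot": [0,0,0.0033],"delta_pos": [0,0,0],"jaw": 0},{"delta_rot": [0,0,0],"delta_pos": [0.209,-0.131,0.1],"jaw": 0},{"delta_rot": [0,0,0],"delta_pos": [0.209,-0.131,0.2],"jaw": 0},{"delta_rot": [0,0,0],"delta_pos": [0.21,-0.132,0.2],"jaw": 0},{"delta_rot": [0,0,0],"delta_pos": [0,0,0.25],"jaw": 0},{"delta_rot": [0,0,0],"delta_pos": [0,0,0.25],"jaw": 0},{"delta_rot": [0,0,0],"delta_pos": [0,0,0.26],"jaw": 0},{"delta_rot": [0,0,0],"delta_pos": [0,0,0],"jaw": 0},{"delta_rot": [0,0,0],"delta_pos": [0,0,0],"jaw": 0},{"delta_rot": [0,0,0],"delta_pos": [0,0,0],"jaw": 0}]' --squeeze 30

```text
time: 22.18
eef_pos: [0.5911, -0.1923, 0.1042]
tool_rot: [3.14, 0.014, 0.007]
force: [-0.6, -0.3, 0.1]
grip_width: 0.091
```

```bash
python3 - <<'E'
from h import *
st();plan([.591,-.190,.030],down(.01))
d=cam("wrist"); crop(d,0,0,512,384,1.5,"pics/w12.png")
E
```

```text
t 22.18 pos [ 0.5911 -0.1923  0.1042] w 0.091 F [-0.6 -0.3  0.1] 
R [[1.0, 0.009, 0.004], [0.009, -1.0, -0.002], [0.004, 0.002, -1.0]] q [-0.33  0.49  1.64 -0.    1.01  1.23]
rot total/pi [ 0.0006 -0.0014 -0.0004] minrows 1 pos after rot [-0.0004 -0.0117  0.3708] pos before rot [-0.002  -0.0123  0.3707]
```

View pics/w12.png

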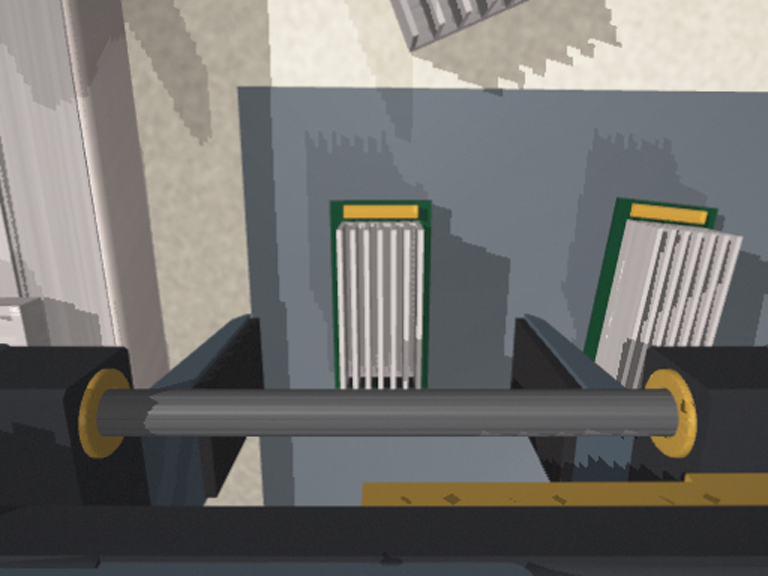

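Emit:
carry_out --steps '[{"delta_rot": [0,0,0],"delta_pos": [0,-0.008,0.1],"jaw": 0},{"delta_rot": [0,0,0],"delta_pos": [0,0,0.12],"jaw": 0},{"delta_rot": [0,0,0],"delta_pos": [0,0,0.1],"jaw": 0},{"delta_rot": [0,0,0],"delta_pos": [0,0,0.04],"jaw": 0},{"delta_rot": [0,0,0],"delta_pos": [0,0,0],"jaw": 0},{"delta_rot": [0,0,0],"delta_pos": [0,0,0],"jaw": 0},{"delta_rot": [0,0,0],"delta_pos": [0,0,0],"jaw": 1},{"delta_rot": [0,0,0],"delta_pos": [0,0,0],"jaw": 1},{"delta_rot": [0,0,0],"delta_pos": [0,0,0],"jaw": 1},{"delta_rot": [0,0,0],"delta_pos": [0,0,0],"jaw": 1},{"delta_rot": [0,0,0],"delta_pos": [0,0,0],"jaw": 1},{"delta_rot": [0,0,0],"delta_pos": [0,0,0],"jaw": 1}]'

```text
time: 23.72
eef_pos: [0.5893, -0.19, 0.0293]
tool_rot: [-3.142, -0.014, 0.001]
force: [0.1, 0.6, -0.4]
grip_width: 0.0377
```

```bash
python3 - <<'E'
from h import *
st()
t=cam("top"); crop(t,170,105,330,240,5,"pics/t6.png"); s=cam("scene"); crop(s,170,150,390,310,3.6,"pics/s6.png")
E
```

```text
t 23.73 pos [ 0.5893 -0.19    0.0293] w 0.0377 F [ 0.1  0.6 -0.4] 
R [[1.0, 0.009, -0.001], [0.009, -1.0, 0.0], [-0.001, -0.0, -1.0]] q [-0.33  0.57  1.71 -0.    0.86  1.23]
```

View pics/t6.png

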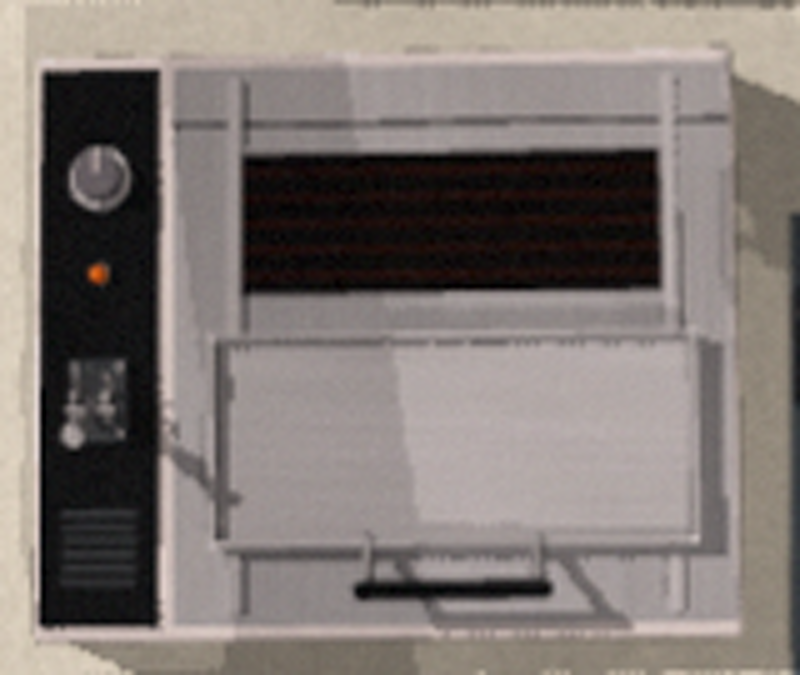

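The jaws stopped at 37.7 mm, so the module is held. The top view shows the empty carriage, with rim corners at about (215,338), (697,333), (700,546) and (215,547)/5.

```bash
python3 - <<'E'
from h import *
t=cam("top")
k=lambda L:[(170+x/5-.4,105+y/5-.4) for x,y in L]
P=onz(t,k([(215,338),(697,333),(700,546),(215,547)]),.067); print(P,P.mean(0))
H=onz(t,k([(355,590),(551,588)]),.09); print(H.mean(0))
W=onz(t,k([(243,292),(660,289)]),.05); print("window edge",W.mean(0))
C=np.array([.5325,.1125]); X=np.array([np.cos(YAW),np.sin(YAW)]);Y=np.array([-X[1],X[0]])
for o in(.085,0,-.085): print((C+Y*o).round(4))
plan([*(C+Y*.085),.21],down())
E
```

```text
[[ 0.59584082  0.26740908  0.067     ]
 [ 0.60195566 -0.04848726  0.067     ]
 [ 0.46305381 -0.05074192  0.067     ]
 [ 0.45875133  0.26463017  0.067     ]] [0.52990041 0.10820252 0.067     ]
[0.43382049 0.10875482 0.09      ]
window edge [0.63108417 0.1129906  0.05      ]
[0.5308 0.1975]
[0.5325 0.1125]
[0.5342 0.0275]
rot total/pi [-0.      0.0002 -0.0035] minrows 1 pos after rot [-0.254  -1.943  -0.9037] pos before rot [-0.2758 -1.9402 -0.9035]
```

Emit:
carry_out --steps '[{"delta_rot": [0,0,0],"delta_pos": [0,0,-0.06],"jaw": 1},{"delta_rot": [0,0,-0.0035],"delta_pos": [0,0,-0.16],"jaw": 1},{"delta_rot": [0,0,0],"delta_pos": [0,0,-0.22],"jaw": 1},{"delta_rot": [0,0,0],"delta_pos": [0,0,-0.22],"jaw": 1},{"delta_rot": [0,0,0],"delta_pos": [0,0,-0.22],"jaw": 1},{"delta_rot": [0,0,0],"delta_pos": [-0.02,-0.12,0],"jaw": 1},{"delta_rot": [0,0,0],"delta_pos": [-0.028,-0.2,0],"jaw": 1},{"delta_rot": [0,0,0],"delta_pos": [-0.028,-0.2,0],"jaw": 1},{"delta_rot": [0,0,0],"delta_pos": [-0.028,-0.2,0],"jaw": 1},{"delta_rot": [0,0,0],"delta_pos": [-0.028,-0.2,0],"jaw": 1},{"delta_rot": [0,0,0],"delta_pos": [-0.028,-0.2,0],"jaw": 1},{"delta_rot": [0,0,0],"delta_pos": [-0.028,-0.2,0],"jaw": 1},{"delta_rot": [0,0,0],"delta_pos": [-0.028,-0.2,0],"jaw": 1},{"delta_rot": [0,0,0],"delta_pos": [-0.028,-0.2,0],"jaw": 1},{"delta_rot": [0,0,0],"delta_pos": [-0.022,-0.213,0],"jaw": 1},{"delta_rot": [0,0,0],"delta_pos": [0,0,0.15],"jaw": 1},{"delta_rot": [0,0,0],"delta_pos": [0,0,0.15],"jaw": 1},{"delta_rot": [0,0,0],"delta_pos": [0,0,0],"jaw": 1},{"delta_rot": [0,0,0],"delta_pos": [0,0,0],"jaw": 1},{"delta_rot": [0,0,0],"delta_pos": [0,0,0],"jaw": 1}]'

```text
time: 26.38
eef_pos: [0.5292, 0.1956, 0.1467]
tool_rot: [-3.141, -0.031, -0.003]
force: [-0.7, 0.6, -1.4]
grip_width: 0.0382
```

```bash
python3 - <<'E'
from h import *
st();plan([.5285,.1955,.0905],down())
d=cam("wrist"); crop(d,0,0,512,384,1.5,"pics/w13.png")
E
```

```text
t 26.38 pos [0.5292 0.1956 0.1467] w 0.0382 F [-0.7  0.6 -1.4] 
R [[1.0, 0.02, 0.002], [0.02, -1.0, 0.001], [0.002, -0.001, -1.0]] q [0.33 0.37 1.72 0.   1.05 1.88]
rot total/pi [-0.0002 -0.0006 -0.0001] minrows 1 pos after rot [-0.0034  0.0003  0.2808] pos before rot [-0.0039  0.0005  0.2808]
```

View pics/w13.png

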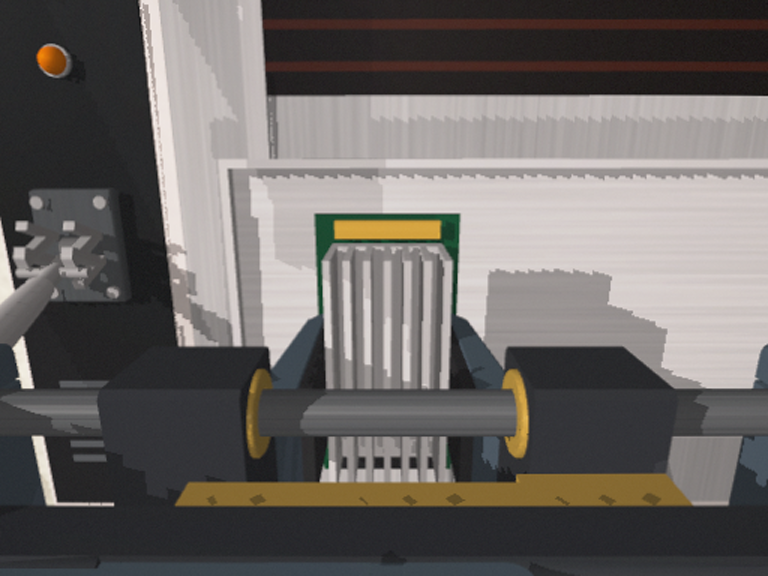

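Emit:
carry_out --steps '[{"delta_rot": [0,0,0],"delta_pos": [-0.003,0,0.1],"jaw": 1},{"delta_rot": [0,0,0],"delta_pos": [0,0,0.1],"jaw": 1},{"delta_rot": [0,0,0],"delta_pos": [0,0,0.05],"jaw": 1},{"delta_rot": [0,0,0],"delta_pos": [0,0,0.03],"jaw": 1},{"delta_rot": [0,0,0],"delta_pos": [0,0,0],"jaw": 1},{"delta_rot": [0,0,0],"delta_pos": [0,0,0],"jaw": 1},{"delta_rot": [0,0,0],"delta_pos": [0,0,0],"jaw": 0.4},{"delta_rot": [0,0,0],"delta_pos": [0,0,0],"jaw": 0.4},{"delta_rot": [0,0,0],"delta_pos": [0,0,0],"jaw": 0.4},{"delta_rot": [0,0,0],"delta_pos": [0,0,-0.1],"jaw": 0.4},{"delta_rot": [0,0,0],"delta_pos": [0,0,-0.2],"jaw": 0.4},{"delta_rot": [0,0,0],"delta_pos": [0,0,-0.25],"jaw": 0.4},{"delta_rot": [0,0,0],"delta_pos": [0,0,-0.25],"jaw": 0.2},{"delta_rot": [0,0,0],"delta_pos": [0,0,-0.25],"jaw": 0}]'

```text
time: 28.18
eef_pos: [0.5277, 0.1953, 0.3011]
tool_rot: [-3.141, -0.032, 0.0]
force: [0.3, 0.6, -0.3]
grip_width: 0.0717
```

```bash
python3 - <<'E'
from h import *
st()
d=cam("top"); crop(d,320,110,440,255,4,"pics/t7.png")
plan([.5905,-.3255,.12],down(-.095)); plan([.5905,-.3255,.30],down(-.095))
E
```

```text
t 28.18 pos [0.5277 0.1953 0.3011] w 0.0717 F [ 0.3  0.6 -0.3] 
R [[1.0, 0.02, -0.0], [0.02, -1.0, -0.0], [-0.0, -0.0, -1.0]] q [0.33 0.27 1.47 0.   1.41 1.88]
rot total/pi [-0.0016 -0.004   0.0366] minrows 1 pos after rot [0.5461 2.5686 0.9428] pos before rot [0.2355 2.6183 0.9348]
rot total/pi [-0.0016 -0.004   0.0366] minrows 1 pos after rot [0.5461 2.5686 0.0428] pos before rot [0.2469 2.6145 0.0348]
```

View pics/t7.png

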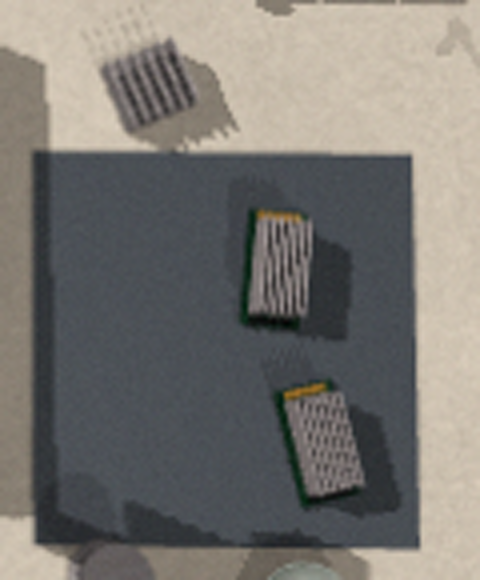

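Emit:
carry_out --steps '[{"delta_rot": [0,0,0.0366],"delta_pos": [0,0,0],"jaw": 0},{"delta_rot": [0,0,0],"delta_pos": [0.0455,0.214,0],"jaw": 0},{"delta_rot": [0,0,0],"delta_pos": [0.0455,0.214,0],"jaw": 0},{"delta_rot": [0,0,0],"delta_pos": [0.0455,0.214,0],"jaw": 0},{"delta_rot": [0,0,0],"delta_pos": [0.0455,0.214,0],"jaw": 0},{"delta_rot": [0,0,0],"delta_pos": [0.0455,0.214,0],"jaw": 0},{"delta_rot": [0,0,0],"delta_pos": [0.0455,0.214,0],"jaw": 0},{"delta_rot": [0,0,0],"delta_pos": [0.0455,0.214,0],"jaw": 0},{"delta_rot": [0,0,0],"delta_pos": [0.0455,0.214,0],"jaw": 0},{"delta_rot": [0,0,0],"delta_pos": [0.0455,0.214,0],"jaw": 0},{"delta_rot": [0,0,0],"delta_pos": [0.0455,0.214,0],"jaw": 0},{"delta_rot": [0,0,0],"delta_pos": [0.0455,0.214,0],"jaw": 0},{"delta_rot": [0,0,0],"delta_pos": [0.0455,0.214,0],"jaw": 0},{"delta_rot": [0,0,0],"delta_pos": [0,0,0.25],"jaw": 0},{"delta_rot": [0,0,0],"delta_pos": [0,0,0.25],"jaw": 0},{"delta_rot": [0,0,0],"delta_pos": [0,0,0.25],"jaw": 0},{"delta_rot": [0,0,0],"delta_pos": [0,0,0.25],"jaw": 0},{"delta_rot": [0,0,0],"delta_pos": [0,0,0],"jaw": 0},{"delta_rot": [0,0,0],"delta_pos": [0,0,0],"jaw": 0},{"delta_rot": [0,0,0],"delta_pos": [0,0,0],"jaw": 0}]'

```text
time: 30.72
eef_pos: [0.5894, -0.3272, 0.1023]
tool_rot: [3.135, -0.149, 0.007]
force: [-0.1, -1.1, -0.6]
grip_width: 0.0911
```

```bash
python3 - <<'E'
from h import *
st();plan([.5905,-.3255,.03],down(-.095))
d=cam("wrist"); crop(d,0,0,512,384,1.5,"pics/w14.png")
d=cam("scene"); crop(d,170,150,390,310,3.6,"pics/s8.png")
E
```

```text
t 30.73 pos [ 0.5894 -0.3272  0.1023] w 0.0911 F [-0.1 -1.1 -0.6] 
R [[0.995, -0.095, 0.004], [-0.095, -0.996, -0.003], [0.004, 0.002, -1.0]] q [-0.52  0.57  1.5  -0.    1.07  1.14]
rot total/pi [ 0.0008 -0.0014  0.    ] minrows 1 pos after rot [ 0.0046 -0.0087  0.3614] pos before rot [ 0.003  -0.0096  0.3614]
```

View pics/w14.png

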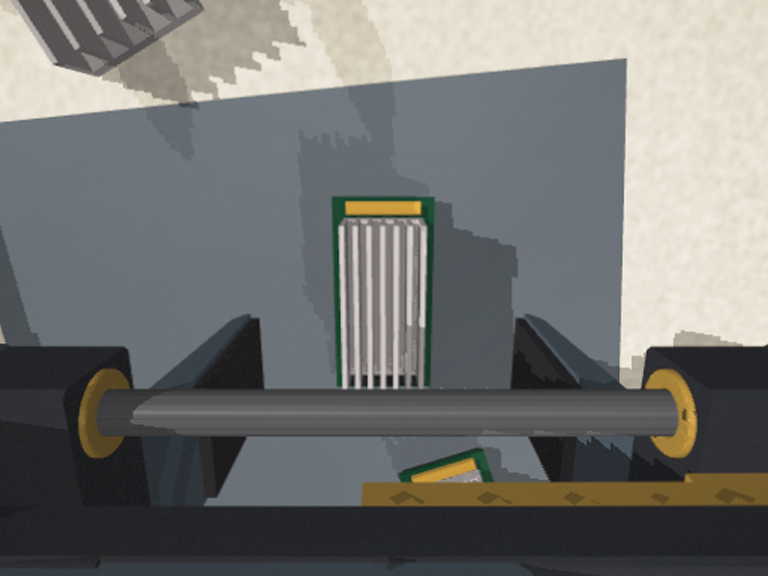

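View pics/s8.png

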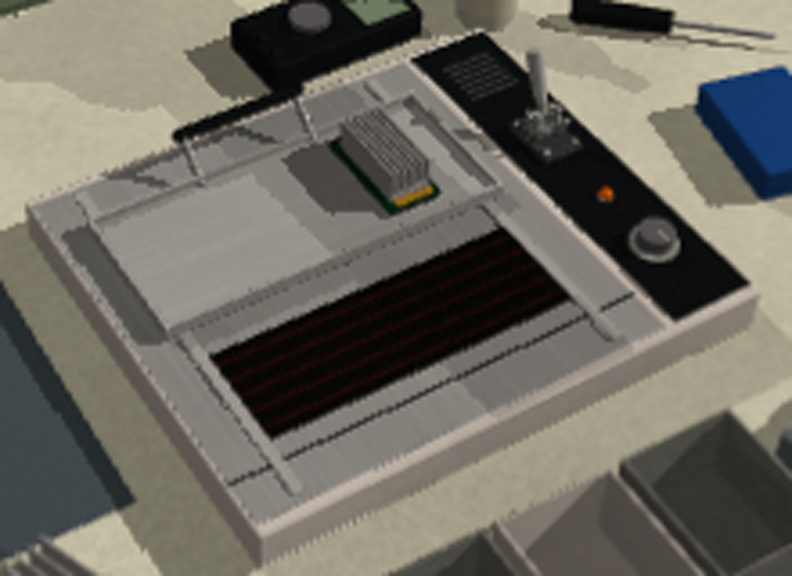

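Module 1 lies flat inside the rim. Module 2 is lined up in the jaws, so I'll pick it.

Emit:
carry_out --steps '[{"delta_rot": [0,0,0],"delta_pos": [0.003,-0.006,0.1],"jaw": 0},{"delta_rot": [0,0,0],"delta_pos": [0,0,0.12],"jaw": 0},{"delta_rot": [0,0,0],"delta_pos": [0,0,0.1],"jaw": 0},{"delta_rot": [0,0,0],"delta_pos": [0,0,0.035],"jaw": 0},{"delta_rot": [0,0,0],"delta_pos": [0,0,0],"jaw": 0},{"delta_rot": [0,0,0],"delta_pos": [0,0,0],"jaw": 0},{"delta_rot": [0,0,0],"delta_pos": [0,0,0],"jaw": 1},{"delta_rot": [0,0,0],"delta_pos": [0,0,0],"jaw": 1},{"delta_rot": [0,0,0],"delta_pos": [0,0,0],"jaw": 1},{"delta_rot": [0,0,0],"delta_pos": [0,0,0],"jaw": 1},{"delta_rot": [0,0,0],"delta_pos": [0,0,0],"jaw": 1},{"delta_rot": [0,0,0],"delta_pos": [0,0,0],"jaw": 1}]'

```text
time: 32.33
eef_pos: [0.5885, -0.3252, 0.0283]
tool_rot: [3.138, -0.149, -0.001]
force: [0.2, -0.4, -0.1]
grip_width: 0.0377
```

```bash
python3 - <<'E'
from h import *
st();plan([.530,.1105,.21],down())
E
```

```text
t 32.33 pos [ 0.5885 -0.3252  0.0283] w 0.0377 F [ 0.2 -0.4 -0.1] 
R [[0.995, -0.095, -0.001], [-0.095, -0.995, -0.0], [-0.001, 0.0, -1.0]] q [-0.52  0.64  1.57 -0.    0.93  1.14]
rot total/pi [ 0.      0.0002 -0.0366] minrows 1 pos after rot [-0.2491 -2.1838 -0.9087] pos before rot [-0.4985 -2.1407 -0.9087]
```

Emit:
carry_out --steps '[{"delta_rot": [0,0,0],"delta_pos": [0,0,-0.06],"jaw": 1},{"delta_rot": [0,0,0],"delta_pos": [0,0,-0.17],"jaw": 1},{"delta_rot": [0,0,-0.0183],"delta_pos": [0,0,-0.22],"jaw": 1},{"delta_rot": [0,0,-0.0183],"delta_pos": [0,0,-0.23],"jaw": 1},{"delta_rot": [0,0,0],"delta_pos": [0,0,-0.23],"jaw": 1},{"delta_rot": [0,0,0],"delta_pos": [-0.023,-0.134,0],"jaw": 1},{"delta_rot": [0,0,0],"delta_pos": [-0.023,-0.205,0],"jaw": 1},{"delta_rot": [0,0,0],"delta_pos": [-0.023,-0.205,0],"jaw": 1},{"delta_rot": [0,0,0],"delta_pos": [-0.023,-0.205,0],"jaw": 1},{"delta_rot": [0,0,0],"delta_pos": [-0.023,-0.205,0],"jaw": 1},{"delta_rot": [0,0,0],"delta_pos": [-0.023,-0.205,0],"jaw": 1},{"delta_rot": [0,0,0],"delta_pos": [-0.023,-0.205,0],"jaw": 1},{"delta_rot": [0,0,0],"delta_pos": [-0.023,-0.205,0],"jaw": 1},{"delta_rot": [0,0,0],"delta_pos": [-0.023,-0.205,0],"jaw": 1},{"delta_rot": [0,0,0],"delta_pos": [-0.023,-0.205,0],"jaw": 1},{"delta_rot": [0,0,0],"delta_pos": [-0.023,-0.205,0],"jaw": 1},{"delta_rot": [0,0,0],"delta_pos": [0,0,0.15],"jaw": 1},{"delta_rot": [0,0,0],"delta_pos": [0,0,0.15],"jaw": 1},{"delta_rot": [0,0,0],"delta_pos": [0,0,0],"jaw": 1},{"delta_rot": [0,0,0],"delta_pos": [0,0,0],"jaw": 1}]'

```text
time: 34.83
eef_pos: [0.5301, 0.1106, 0.1517]
tool_rot: [-3.141, -0.031, -0.002]
force: [-0.3, -0.3, -1.1]
grip_width: 0.0381
```

```bash
python3 - <<'E'
from h import *
st();plan([.529,.1105,.0895],down())
d=cam("wrist"); crop(d,0,0,512,384,1.5,"pics/w15.png")
E
```

```text
t 34.83 pos [0.5301 0.1106 0.1517] w 0.0381 F [-0.3 -0.3 -1.1] 
R [[1.0, 0.02, 0.002], [0.02, -1.0, 0.0], [0.002, -0.0, -1.0]] q [0.18 0.33 1.77 0.   1.04 1.74]
rot total/pi [-0.0001 -0.0005 -0.    ] minrows 1 pos after rot [-5.400e-03  3.000e-04  3.108e-01] pos before rot [-0.0059  0.0004  0.3108]
```

View pics/w15.png

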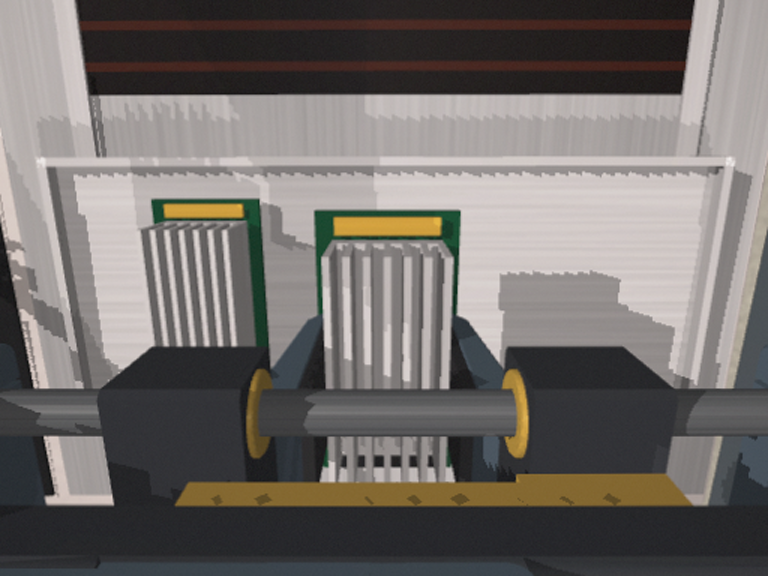

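Emit:
carry_out --steps '[{"delta_rot": [0,0,0],"delta_pos": [-0.004,0,0.12],"jaw": 1},{"delta_rot": [0,0,0],"delta_pos": [0,0,0.1],"jaw": 1},{"delta_rot": [0,0,0],"delta_pos": [0,0,0.06],"jaw": 1},{"delta_rot": [0,0,0],"delta_pos": [0,0,0.027],"jaw": 1},{"delta_rot": [0,0,0],"delta_pos": [0,0,0],"jaw": 1},{"delta_rot": [0,0,0],"delta_pos": [0,0,0],"jaw": 1},{"delta_rot": [0,0,0],"delta_pos": [0,0,0],"jaw": 0.4},{"delta_rot": [0,0,0],"delta_pos": [0,0,0],"jaw": 0.4},{"delta_rot": [0,0,0],"delta_pos": [0,0,0],"jaw": 0.4},{"delta_rot": [0,0,0],"delta_pos": [0,0,-0.1],"jaw": 0.4},{"delta_rot": [0,0,0],"delta_pos": [0,0,-0.2],"jaw": 0.4},{"delta_rot": [0,0,0],"delta_pos": [0,0,-0.25],"jaw": 0.4},{"delta_rot": [0,0,0],"delta_pos": [0,0,-0.25],"jaw": 0.2},{"delta_rot": [0,0,0],"delta_pos": [0,0,-0.25],"jaw": 0}]'

```text
time: 36.62
eef_pos: [0.5283, 0.1105, 0.3007]
tool_rot: [3.141, 0.032, -0.0]
force: [0.2, 0.0, -0.5]
grip_width: 0.072
```

```bash
python3 - <<'E'
from h import *
st()
d=cam("top"); crop(d,320,110,440,255,4,"pics/t8.png")
plan([.444,-.3595,.10],down(.24))
E
```

```text
t 36.62 pos [0.5283 0.1105 0.3007] w 0.072 F [ 0.2  0.  -0.5] 
R [[1.0, 0.02, -0.0], [0.02, -1.0, -0.0], [-0.0, 0.0, -1.0]] q [0.18 0.23 1.52 0.   1.39 1.74]
rot total/pi [-0.0002 -0.0043 -0.07  ] minrows 2 pos after rot [-0.9832  2.1816  1.0402] pos before rot [-0.4973  2.3458  1.0285]
```

View pics/t8.png

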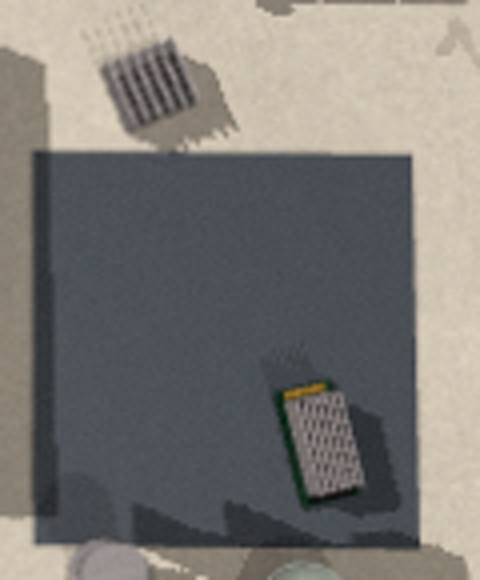

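Emit:
carry_out --steps '[{"delta_rot": [0,0,-0.035],"delta_pos": [0,0,0],"jaw": 0},{"delta_rot": [0,0,-0.035],"delta_pos": [0,0,0],"jaw": 0},{"delta_rot": [0,0,0],"delta_pos": [-0.0894,0.1983,0],"jaw": 0},{"delta_rot": [0,0,0],"delta_pos": [-0.0894,0.1983,0],"jaw": 0},{"delta_rot": [0,0,0],"delta_pos": [-0.0894,0.1983,0],"jaw": 0},{"delta_rot": [0,0,0],"delta_pos": [-0.0894,0.1983,0],"jaw": 0},{"delta_rot": [0,0,0],"delta_pos": [-0.0894,0.1983,0],"jaw": 0},{"delta_rot": [0,0,0],"delta_pos": [-0.0894,0.1983,0],"jaw": 0},{"delta_rot": [0,0,0],"delta_pos": [-0.0894,0.1983,0],"jaw": 0},{"delta_rot": [0,0,0],"delta_pos": [-0.0894,0.1983,0],"jaw": 0},{"delta_rot": [0,0,0],"delta_pos": [-0.0894,0.1983,0],"jaw": 0},{"delta_rot": [0,0,0],"delta_pos": [-0.0894,0.1983,0],"jaw": 0},{"delta_rot": [0,0,0],"delta_pos": [-0.0894,0.1983,0],"jaw": 0},{"delta_rot": [0,0,0],"delta_pos": [0,0,0.25],"jaw": 0},{"delta_rot": [0,0,0],"delta_pos": [0,0,0.25],"jaw": 0},{"delta_rot": [0,0,0],"delta_pos": [0,0,0.25],"jaw": 0},{"delta_rot": [0,0,0],"delta_pos": [0,0,0.25],"jaw": 0},{"delta_rot": [0,0,0],"delta_pos": [0,0,0],"jaw": 0},{"delta_rot": [0,0,0],"delta_pos": [0,0,0],"jaw": 0},{"delta_rot": [0,0,0],"delta_pos": [0,0,0],"jaw": 0}]'

```text
time: 39.17
eef_pos: [0.4424, -0.3611, 0.1015]
tool_rot: [3.115, 0.376, 0.004]
force: [0.6, 0.3, 2.1]
grip_width: 0.0914
```

```bash
python3 - <<'E'
from h import *
st();plan([.444,-.3595,.03],down(.24))
d=cam("wrist"); crop(d,0,0,512,384,1.5,"pics/w16.png")
d=cam("scene"); crop(d,170,150,390,310,3.6,"pics/s9.png")
E
```

```text
t 39.17 pos [ 0.4424 -0.3611  0.1015] w 0.0914 F [0.6 0.3 2.1] 
R [[0.971, 0.238, 0.003], [0.238, -0.971, -0.003], [0.002, 0.004, -1.0]] q [-0.7   0.42  1.76 -0.    0.95  0.63]
rot total/pi [ 0.0013 -0.0007  0.    ] minrows 1 pos after rot [ 0.0095 -0.0057  0.3576] pos before rot [ 0.0087 -0.0071  0.3576]
```

View pics/w16.png

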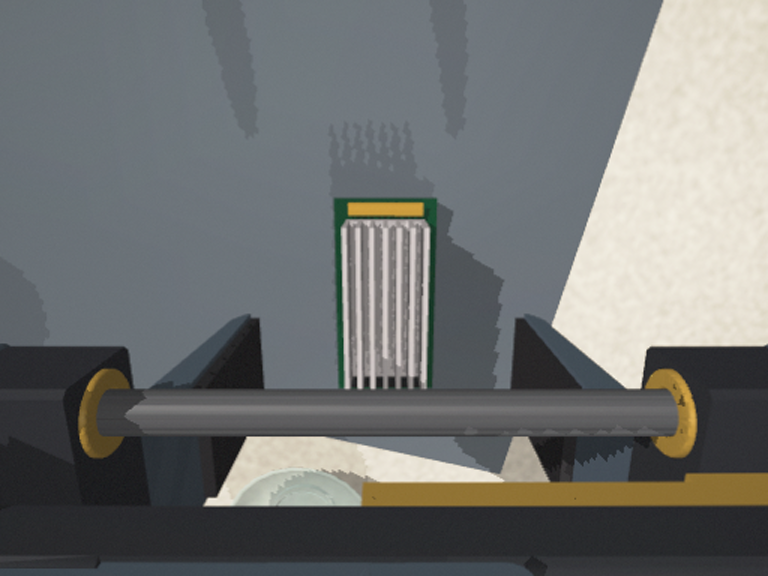

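View pics/s9.png

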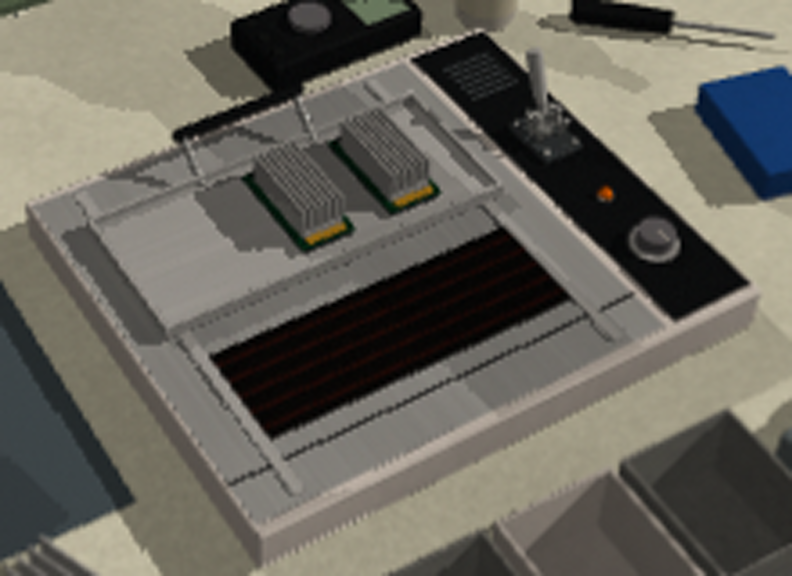

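Emit:
carry_out --steps '[{"delta_rot": [0,0,0],"delta_pos": [0.007,-0.004,0.1],"jaw": 0},{"delta_rot": [0,0,0],"delta_pos": [0,0,0.12],"jaw": 0},{"delta_rot": [0,0,0],"delta_pos": [0,0,0.1],"jaw": 0},{"delta_rot": [0,0,0],"delta_pos": [0,0,0.033],"jaw": 0},{"delta_rot": [0,0,0],"delta_pos": [0,0,0],"jaw": 0},{"delta_rot": [0,0,0],"delta_pos": [0,0,0],"jaw": 0},{"delta_rot": [0,0,0],"delta_pos": [0,0,0],"jaw": 1},{"delta_rot": [0,0,0],"delta_pos": [0,0,0],"jaw": 1},{"delta_rot": [0,0,0],"delta_pos": [0,0,0],"jaw": 1},{"delta_rot": [0,0,0],"delta_pos": [0,0,0],"jaw": 1},{"delta_rot": [0,0,0],"delta_pos": [0,0,0],"jaw": 1},{"delta_rot": [0,0,0],"delta_pos": [0,0,0],"jaw": 1}]'

```text
time: 40.78
eef_pos: [0.4423, -0.359, 0.0284]
tool_rot: [3.119, 0.376, -0.001]
force: [0.8, -0.3, -0.3]
grip_width: 0.0375
```

```bash
python3 - <<'E'
from h import *
st();plan([.531,.0255,.21],down())
E
```

```text
t 40.77 pos [ 0.4423 -0.359   0.0284] w 0.0375 F [ 0.8 -0.3 -0.3] 
R [[0.971, 0.238, -0.0], [0.238, -0.971, -0.0], [-0.0, 0.0, -1.0]] q [-0.7   0.51  1.84 -0.    0.79  0.63]
rot total/pi [0.0001 0.0001 0.07  ] minrows 2 pos after rot [ 0.4818 -1.9134 -0.908 ] pos before rot [ 0.8874 -1.7619 -0.9089]
```

Emit:
carry_out --steps '[{"delta_rot": [0,0,0],"delta_pos": [0,0,-0.06],"jaw": 1},{"delta_rot": [0,0,0],"delta_pos": [0,0,-0.17],"jaw": 1},{"delta_rot": [0,0,0.035],"delta_pos": [0,0,-0.22],"jaw": 1},{"delta_rot": [0,0,0.035],"delta_pos": [0,0,-0.23],"jaw": 1},{"delta_rot": [0,0,0],"delta_pos": [0,0,-0.23],"jaw": 1},{"delta_rot": [0,0,0],"delta_pos": [0.028,-0.113,0],"jaw": 1},{"delta_rot": [0,0,0],"delta_pos": [0.05,-0.2,0],"jaw": 1},{"delta_rot": [0,0,0],"delta_pos": [0.05,-0.2,0],"jaw": 1},{"delta_rot": [0,0,0],"delta_pos": [0.05,-0.2,0],"jaw": 1},{"delta_rot": [0,0,0],"delta_pos": [0.05,-0.2,0],"jaw": 1},{"delta_rot": [0,0,0],"delta_pos": [0.05,-0.2,0],"jaw": 1},{"delta_rot": [0,0,0],"delta_pos": [0.05,-0.2,0],"jaw": 1},{"delta_rot": [0,0,0],"delta_pos": [0.05,-0.2,0],"jaw": 1},{"delta_rot": [0,0,0],"delta_pos": [0.05,-0.2,0],"jaw": 1},{"delta_rot": [0,0,0],"delta_pos": [0.05,-0.2,0],"jaw": 1},{"delta_rot": [0,0,0],"delta_pos": [0,0,0.15],"jaw": 1},{"delta_rot": [0,0,0],"delta_pos": [0,0,0.15],"jaw": 1},{"delta_rot": [0,0,0],"delta_pos": [0,0,0],"jaw": 1},{"delta_rot": [0,0,0],"delta_pos": [0,0,0],"jaw": 1},{"delta_rot": [0,0,0],"delta_pos": [0,0,0],"jaw": 1}]'

```text
time: 43.28
eef_pos: [0.5309, 0.0256, 0.1516]
tool_rot: [3.141, 0.031, 0.003]
force: [-0.9, -0.2, -1.1]
grip_width: 0.038
```

```bash
python3 - <<'E'
from h import *
st();plan([.531,.0255,.0895],down())
d=cam("wrist"); crop(d,0,0,512,384,1.5,"pics/w17.png")
E
```

```text
t 43.27 pos [0.5309 0.0256 0.1516] w 0.038 F [-0.9 -0.2 -1.1] 
R [[1.0, 0.02, 0.002], [0.02, -1.0, 0.0], [0.002, 0.0, -1.0]] q [ 0.03  0.32  1.79 -0.    1.03  1.58]
rot total/pi [ 0.     -0.0006 -0.    ] minrows 1 pos after rot [0.0006 0.0004 0.3103] pos before rot [0.     0.0004 0.3103]
```

View pics/w17.png

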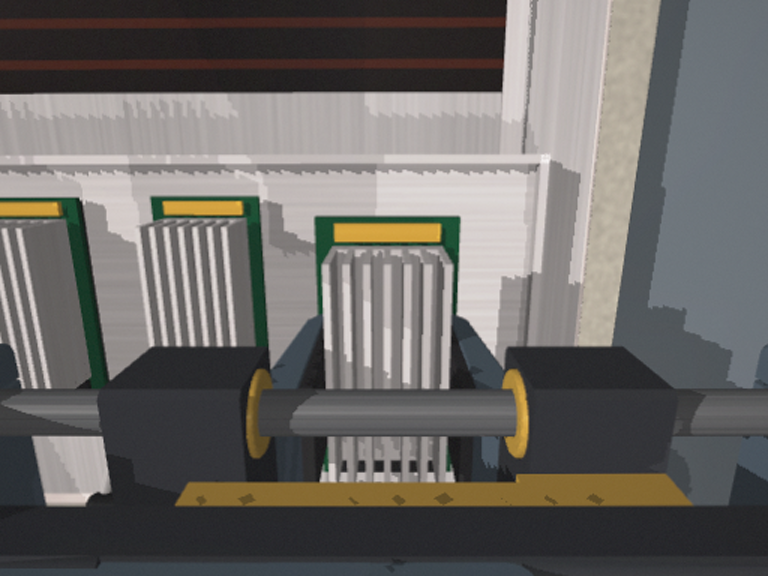

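Emit:
carry_out --steps '[{"delta_rot": [0,0,0],"delta_pos": [0,0,0.12],"jaw": 1},{"delta_rot": [0,0,0],"delta_pos": [0,0,0.1],"jaw": 1},{"delta_rot": [0,0,0],"delta_pos": [0,0,0.06],"jaw": 1},{"delta_rot": [0,0,0],"delta_pos": [0,0,0.027],"jaw": 1},{"delta_rot": [0,0,0],"delta_pos": [0,0,0],"jaw": 1},{"delta_rot": [0,0,0],"delta_pos": [0,0,0],"jaw": 1},{"delta_rot": [0,0,0],"delta_pos": [0,0,0],"jaw": 0.4},{"delta_rot": [0,0,0],"delta_pos": [0,0,0],"jaw": 0.4},{"delta_rot": [0,0,0],"delta_pos": [0,0,0],"jaw": 0.4},{"delta_rot": [0,0,0],"delta_pos": [0,0,-0.1],"jaw": 0.4},{"delta_rot": [0,0,0],"delta_pos": [0,0,-0.2],"jaw": 0.4},{"delta_rot": [0,0,0],"delta_pos": [0,0,-0.25],"jaw": 0.4},{"delta_rot": [0,0,0],"delta_pos": [0,0,-0.25],"jaw": 0.4},{"delta_rot": [0,0,0],"delta_pos": [0,0,-0.25],"jaw": 0.4},{"delta_rot": [0,0,0],"delta_pos": [0,0,0],"jaw": 0.4},{"delta_rot": [0,0,0],"delta_pos": [0,0,0],"jaw": 0.4},{"delta_rot": [0,0,0],"delta_pos": [0,0,0],"jaw": 0.4}]'

```text
time: 45.45
eef_pos: [0.5295, 0.0256, 0.2972]
tool_rot: [3.141, 0.032, -0.007]
force: [-0.6, -0.6, 0.4]
grip_width: 0.0545
```

```bash
python3 - <<'E'
from h import *
st()
d=cam("top"); crop(d,320,110,440,255,4,"pics/t9.png")
d=cam("scene"); crop(d,170,150,390,310,3.6,"pics/s10.png")
d=cam("wrist"); crop(d,0,0,512,384,1.5,"pics/w18.png")
plan([.4343,.1096,.30],down(YAW+np.pi/2))
E
```

```text
t 45.45 pos [0.5295 0.0256 0.2972] w 0.0545 F [-0.6 -0.6  0.4] 
R [[1.0, 0.02, -0.004], [0.02, -1.0, -0.0], [-0.004, 0.0, -1.0]] q [ 0.03  0.22  1.55 -0.    1.38  1.58]
rot total/pi [-0.0007  0.0008 -0.5   ] minrows 9 pos after rot [ 0.4295 -0.4695 -0.0115] pos before rot [-0.4695 -0.4296 -0.0101]
```

View pics/w18.png

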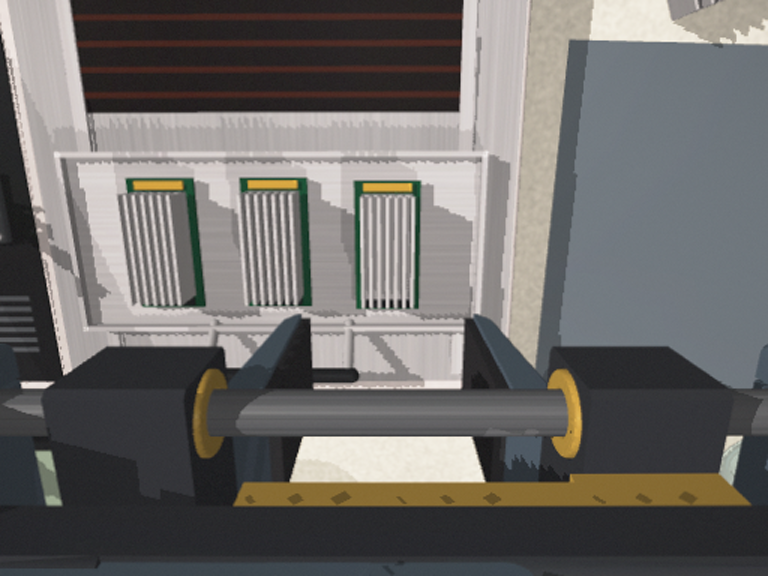

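View pics/s10.png

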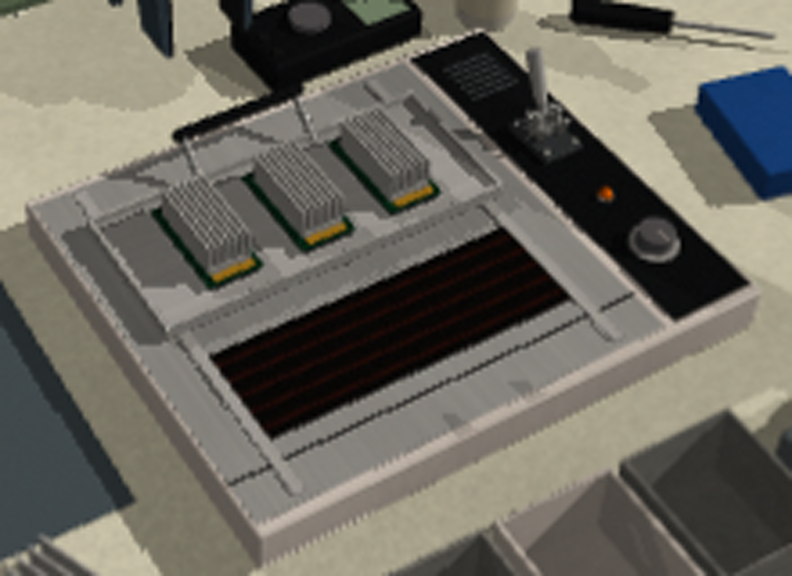

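All three modules are on the plate, apart from one another, and the mat is empty. I'll take the handle again.

Emit:
carry_out --steps '[{"delta_rot": [0,0,-0.05],"delta_pos": [0,0,0],"jaw": 0.4},{"delta_rot": [0,0,-0.05],"delta_pos": [0,0,0],"jaw": 0.4},{"delta_rot": [0,0,-0.05],"delta_pos": [0,0,0],"jaw": 0.4},{"delta_rot": [0,0,-0.05],"delta_pos": [0,0,0],"jaw": 0.4},{"delta_rot": [0,0,-0.05],"delta_pos": [0,0,0],"jaw": 0.4},{"delta_rot": [0,0,-0.05],"delta_pos": [0,0,0],"jaw": 0.4},{"delta_rot": [0,0,-0.05],"delta_pos": [0,0,0],"jaw": 0.4},{"delta_rot": [0,0,-0.05],"delta_pos": [0,0,0],"jaw": 0.4},{"delta_rot": [0,0,-0.05],"delta_pos": [0,0,0],"jaw": 0.4},{"delta_rot": [0,0,-0.05],"delta_pos": [0,0,0],"jaw": 0.4},{"delta_rot": [0,0,0],"delta_pos": [0.143,-0.157,0],"jaw": 0.5},{"delta_rot": [0,0,0],"delta_pos": [0.143,-0.157,0],"jaw": 0.5},{"delta_rot": [0,0,0],"delta_pos": [0.143,-0.157,0],"jaw": 0.5},{"delta_rot": [0,0,0],"delta_pos": [0,0,0.25],"jaw": 0.5},{"delta_rot": [0,0,0],"delta_pos": [0,0,0.25],"jaw": 0.5},{"delta_rot": [0,0,0],"delta_pos": [0,0,0],"jaw": 0.5},{"delta_rot": [0,0,0],"delta_pos": [0,0,0],"jaw": 0.5},{"delta_rot": [0,0,0],"delta_pos": [0,0,0],"jaw": 0.5}]'

```text
time: 47.85
eef_pos: [0.4359, 0.1097, 0.201]
tool_rot: [2.198, 2.242, 0.005]
force: [0.6, -0.3, 0.0]
grip_width: 0.0458
```

```bash
python3 - <<'E'
from h import *
st()
d=cam("wrist"); crop(d,0,0,512,384,1.5,"pics/w19.png")
plan([.4343,.1096,.092],down(YAW+np.pi/2))
E
```

```text
t 47.85 pos [0.4359 0.1097 0.201 ] w 0.0458 F [ 0.6 -0.3  0. ] 
R [[-0.02, 1.0, 0.003], [1.0, 0.02, 0.001], [0.001, 0.004, -1.0]] q [0.22 0.15 1.89 0.   1.11 0.2 ]
rot total/pi [ 0.001  -0.0002 -0.0001] minrows 1 pos after rot [-1.000e-04 -6.700e-03  5.438e-01] pos before rot [-4.000e-04 -8.400e-03  5.438e-01]
```

View pics/w19.png

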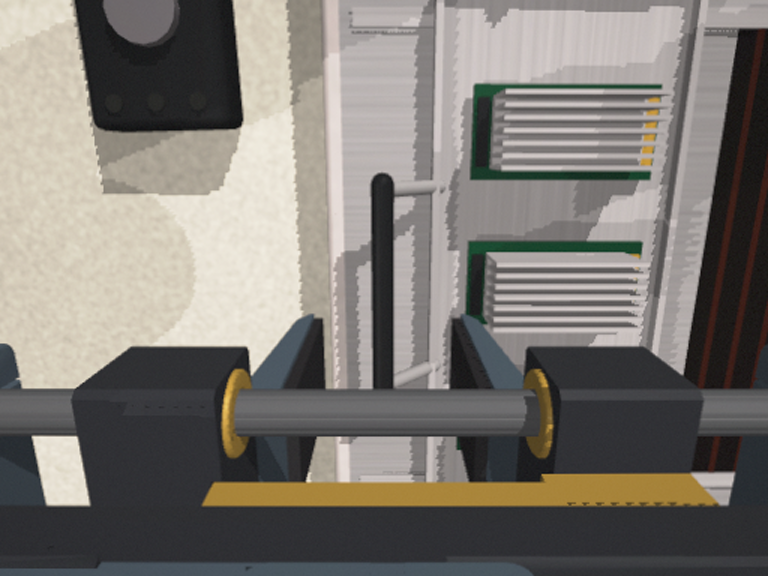

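Emit:
carry_out --steps '[{"delta_rot": [0,0,0],"delta_pos": [0,-0.006,0.12],"jaw": 0.6},{"delta_rot": [0,0,0],"delta_pos": [0,0,0.15],"jaw": 0.6},{"delta_rot": [0,0,0],"delta_pos": [0,0,0.15],"jaw": 0.6},{"delta_rot": [0,0,0],"delta_pos": [0,0,0.08],"jaw": 0.6},{"delta_rot": [0,0,0],"delta_pos": [0,0,0.042],"jaw": 0.6},{"delta_rot": [0,0,0],"delta_pos": [0,0,0],"jaw": 0.6},{"delta_rot": [0,0,0],"delta_pos": [0,0,0],"jaw": 1},{"delta_rot": [0,0,0],"delta_pos": [0,0,0],"jaw": 1},{"delta_rot": [0,0,0],"delta_pos": [0,0,0],"jaw": 1},{"delta_rot": [0,0,0],"delta_pos": [0,0,0],"jaw": 1},{"delta_rot": [0,0,0],"delta_pos": [0,0,0],"jaw": 1}]' --squeeze 40

```text
time: 49.28
eef_pos: [0.4336, 0.1095, 0.091]
tool_rot: [2.199, 2.243, 0.001]
force: [0.5, 0.4, 3.9]
grip_width: 0.0111
```

```bash
python3 - <<'E'
from h import *
st()
E
```

```text
t 49.27 pos [0.4336 0.1095 0.091 ] w 0.0111 F [0.5 0.4 3.9] 
R [[-0.02, 1.0, 0.001], [1.0, 0.02, 0.0], [0.0, 0.001, -1.0]] q [ 0.22  0.27  2.05 -0.    0.82  0.2 ]
```

Emit:
carry_out --steps '[{"delta_rot": [0,0,0],"delta_pos": [0,0.02,0],"jaw": 1},{"delta_rot": [0,0,0],"delta_pos": [0,0.04,0],"jaw": 1},{"delta_rot": [0,0,0],"delta_pos": [0,0.06,0],"jaw": 1},{"delta_rot": [0,0,0],"delta_pos": [0,0.07,0],"jaw": 1},{"delta_rot": [0,0,0],"delta_pos": [0,0.07,0],"jaw": 1},{"delta_rot": [0,0,0],"delta_pos": [0,0.07,0],"jaw": 1},{"delta_rot": [0,0,0],"delta_pos": [0,0.07,0],"jaw": 1},{"delta_rot": [0,0,0],"delta_pos": [0,0.07,0],"jaw": 1},{"delta_rot": [0,0,0],"delta_pos": [0,0.07,0],"jaw": 1},{"delta_rot": [0,0,0],"delta_pos": [0,0.06,0],"jaw": 1},{"delta_rot": [0,0,0],"delta_pos": [0,0.04,0],"jaw": 1},{"delta_rot": [0,0,0],"delta_pos": [0,0.03,0],"jaw": 1},{"delta_rot": [0,0,0],"delta_pos": [0,0.02,0],"jaw": 1},{"delta_rot": [0,0,0],"delta_pos": [0,0,0],"jaw": 1},{"delta_rot": [0,0,0],"delta_pos": [0,0,0],"jaw": 1},{"delta_rot": [0,0,0],"delta_pos": [0,0,0],"jaw": 1}]'

```text
time: 51.28
eef_pos: [0.5707, 0.1124, 0.0911]
tool_rot: [-2.198, -2.243, 0.001]
force: [-1.4, 0.3, 6.6]
grip_width: 0.0111
```

```bash
python3 - <<'E'
from h import *
st()
d=cam("wrist"); crop(d,0,0,512,384,1.5,"pics/w20.png")
crop(d,400,0,512,150,5,"pics/w21.png")
d=cam("scene"); crop(d,220,210,360,300,5.6,"pics/s11.png")
d=cam("top"); crop(d,190,105,330,180,5.6,"pics/t11.png")
E
```

```text
t 51.27 pos [0.5707 0.1124 0.0911] w 0.0111 F [-1.4  0.3  6.6] 
R [[-0.02, 1.0, -0.001], [1.0, 0.02, 0.0], [0.0, -0.001, -1.0]] q [0.17 0.45 1.74 0.   0.95 0.15]
```

View pics/w20.png

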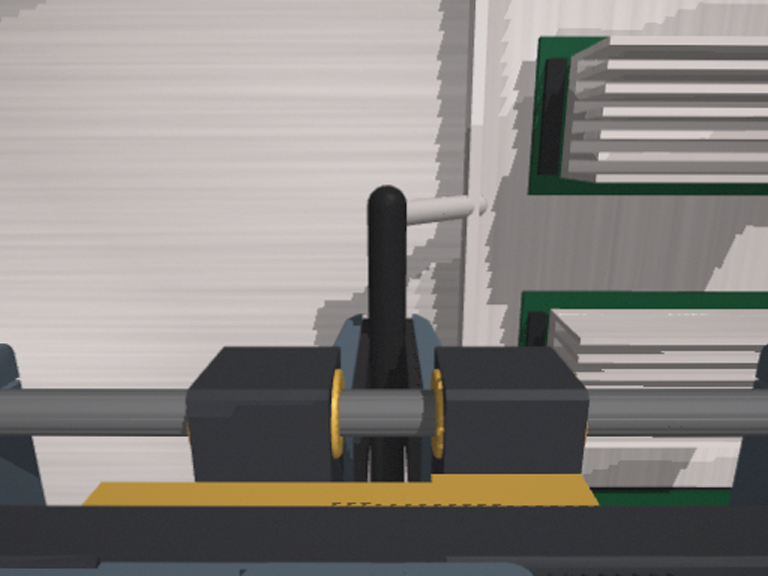

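View pics/s11.png

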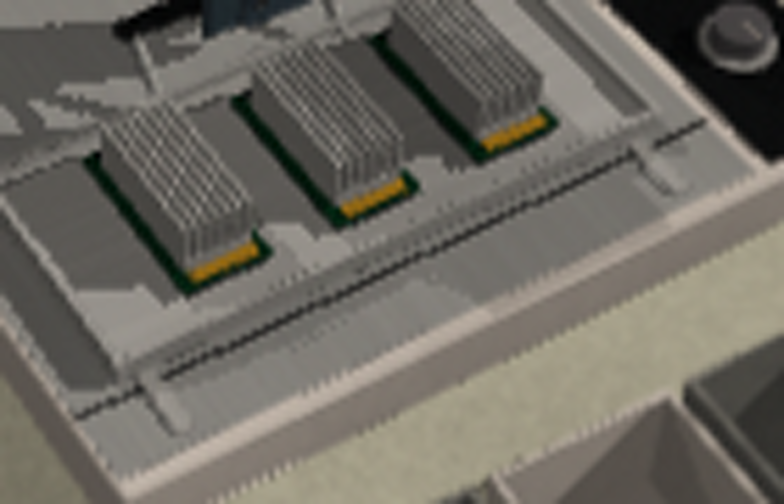

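View pics/t11.png

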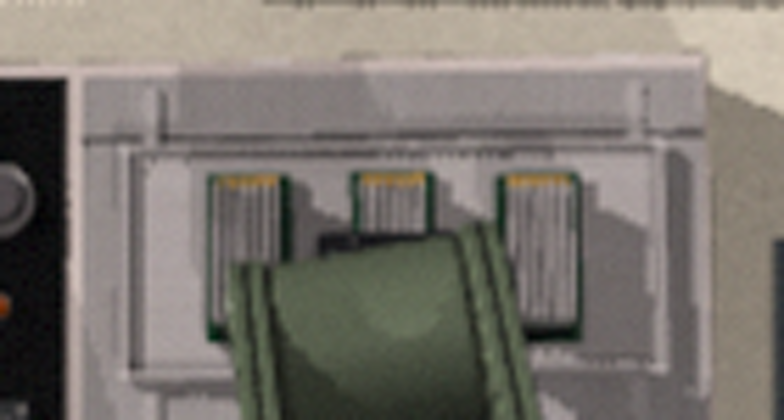

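Emit:
carry_out --steps '[{"delta_rot": [0,0,0],"delta_pos": [0,0,0],"jaw": 0.6},{"delta_rot": [0,0,0],"delta_pos": [0,0,0],"jaw": 0.6},{"delta_rot": [0,0,0],"delta_pos": [0,0,0],"jaw": 0.6},{"delta_rot": [0,0,0],"delta_pos": [0,0,-0.1],"jaw": 0.6},{"delta_rot": [0,0,0],"delta_pos": [0,0,-0.2],"jaw": 0.6},{"delta_rot": [0,0,0],"delta_pos": [0,0,-0.25],"jaw": 0.6},{"delta_rot": [0,0,0.05],"delta_pos": [0,0,0],"jaw": 0.6},{"delta_rot": [0,0,0.05],"delta_pos": [0,0,0],"jaw": 0.6},{"delta_rot": [0,0,0.05],"delta_pos": [0,0,0],"jaw": 0.6},{"delta_rot": [0,0,0.05],"delta_pos": [0,0,0],"jaw": 0.6},{"delta_rot": [0,0,0.05],"delta_pos": [0,0,0],"jaw": 0.6},{"delta_rot": [0,0,0.05],"delta_pos": [0,0,0],"jaw": 0.6},{"delta_rot": [0,0,0.05],"delta_pos": [0,0,0],"jaw": 0.6},{"delta_rot": [0,0,0.05],"delta_pos": [0,0,0],"jaw": 0.6},{"delta_rot": [0,0,0.05],"delta_pos": [0,0,0],"jaw": 0.6},{"delta_rot": [0,0,0.05],"delta_pos": [0,0,0],"jaw": 0.6},{"delta_rot": [0,0,0],"delta_pos": [0.2,0,0],"jaw": 0.6},{"delta_rot": [0,0,0],"delta_pos": [0.2,0,0],"jaw": 0.6},{"delta_rot": [0,0,0],"delta_pos": [0.2,0,0],"jaw": 0.6}]'

```text
time: 53.8
eef_pos: [0.6921, 0.1146, 0.2001]
tool_rot: [3.141, 0.031, -0.002]
force: [0.9, -0.0, 0.1]
grip_width: 0.0366
```

Emit:
carry_out --steps '[{"delta_rot": [0,0,0],"delta_pos": [0,0,0],"jaw": 0.6},{"delta_rot": [0,0,0],"delta_pos": [0,0,0],"jaw": 0.6},{"delta_rot": [0,0,0],"delta_pos": [0,0,0],"jaw": 0.6},{"delta_rot": [0,0,0],"delta_pos": [0,0,0],"jaw": 0.6}]'

```text
time: 54.3
eef_pos: [0.6904, 0.1147, 0.201]
tool_rot: [3.141, 0.032, -0.001]
force: [-0.0, 0.3, 0.1]
grip_width: 0.0365
```

```bash
python3 - <<'E'
from h import *
st()
d=cam("wrist"); crop(d,0,0,512,384,1.5,"pics/w22.png"); crop(d,140,30,300,130,5,"pics/w23.png")
np.save("w22.npy",d["color"]);np.save("w22M.npy",d["M"])
st()
E
```

```text
t 54.3 pos [0.6904 0.1147 0.201 ] w 0.0365 F [-0.   0.3  0.1] 
R [[1.0, 0.02, -0.0], [0.02, -1.0, -0.0], [-0.0, 0.0, -1.0]] q [0.15 0.54 1.29 0.   1.31 1.7 ]
t 54.35 pos [0.6905 0.1147 0.201 ] w 0.0368 F [-1.2 -0.1 -0.1] 
R [[1.0, 0.02, -0.0], [0.02, -1.0, -0.0], [-0.0, 0.0, -1.0]] q [0.15 0.54 1.29 0.   1.31 1.7 ]
```

View pics/w22.png

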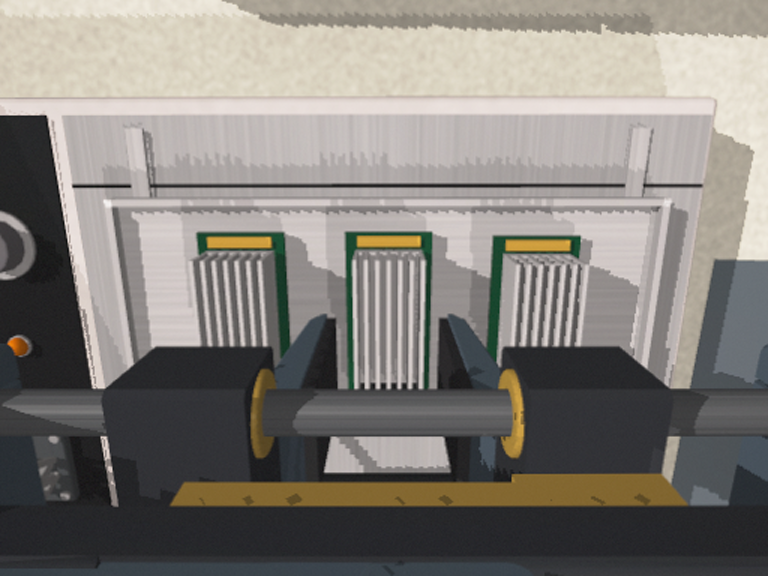

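View pics/w23.png

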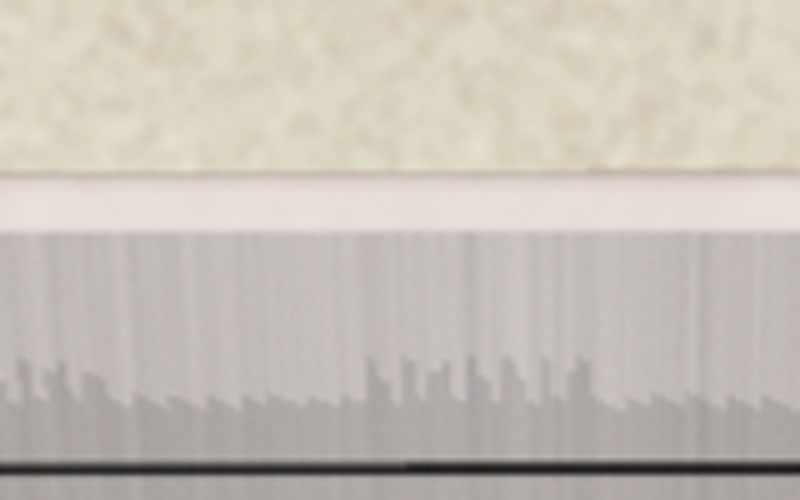

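```bash
python3 - <<'E'
from h import *
im=np.load("w22.npy"); d=cam("wrist"); 
crop(dict(color=im),220,112,320,150,8,"pics/w24.png")
g=im.astype(float).mean(2)
for c0,c1 in((150,180),(245,275),(340,370)):
    p=g[116:146,c0:c1].mean(1)
    print(c0,[(r+116,int(v)) for r,v in enumerate(p)])
print(proj(d,[[.745,.11,.05],[.7387,.11,.054],[.7387,.11,.067],[.7387,.11,.05]]))
E
```

```text
150 [(116, 167), (117, 167), (118, 167), (119, 167), (120, 167), (121, 167), (122, 122), (123, 57), (124, 50), (125, 146), (126, 167), (127, 166), (128, 167), (129, 166), (130, 166), (131, 147), (132, 155), (133, 183), (134, 192), (135, 192), (136, 192), (137, 159), (138, 135), (139, 130), (140, 135), (141, 154), (142, 173), (143, 177), (144, 177), (145, 178)]
245 [(116, 170), (117, 170), (118, 170), (119, 170), (120, 170), (121, 170), (122, 104), (123, 36), (124, 53), (125, 151), (126, 170), (127, 170), (128, 170), (129, 170), (130, 170), (131, 148), (132, 157), (133, 184), (134, 190), (135, 190), (136, 189), (137, 155), (138, 133), (139, 128), (140, 133), (141, 153), (142, 173), (143, 177), (144, 180), (145, 183)]
340 [(116, 162), (117, 162), (118, 162), (119, 162), (120, 162), (121, 162), (122, 105), (123, 35), (124, 71), (125, 145), (126, 162), (127, 162), (128, 162), (129, 162), (130, 162), (131, 140), (132, 161), (133, 181), (134, 185), (135, 185), (136, 182), (137, 153), (138, 129), (139, 123), (140, 132), (141, 154), (142, 173), (143, 178), (144, 179), (145, 181)]
[[264.59311424 122.75610373]
 [264.50562675 130.31991747]
 [264.80485387 131.58274029]
 [264.41861926 129.95272543]]
```

View pics/w24.png

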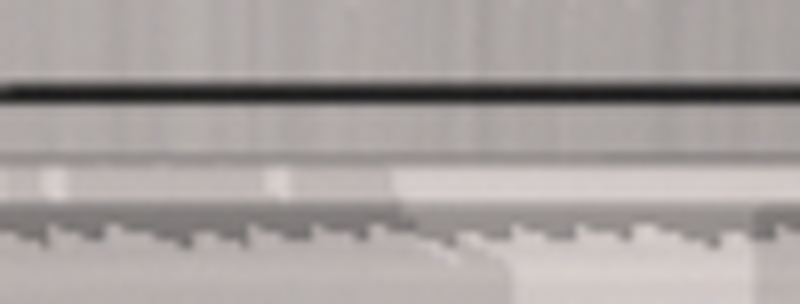

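Line at row 123.3 and carriage far edge at row about 130.7 leave a gap of about 6 mm. I'll grip again and push by that much.

Emit:
carry_out --steps '[{"delta_rot": [0,0,0],"delta_pos": [-0.2,0,0],"jaw": 0.6},{"delta_rot": [0,0,0],"delta_pos": [-0.2,0,0],"jaw": 0.6},{"delta_rot": [0,0,0],"delta_pos": [-0.2,0,0],"jaw": 0.6},{"delta_rot": [0,0,-0.05],"delta_pos": [0,0,0],"jaw": 0.6},{"delta_rot": [0,0,-0.05],"delta_pos": [0,0,0],"jaw": 0.6},{"delta_rot": [0,0,-0.05],"delta_pos": [0,0,0],"jaw": 0.6},{"delta_rot": [0,0,-0.05],"delta_pos": [0,0,0],"jaw": 0.6},{"delta_rot": [0,0,-0.05],"delta_pos": [0,0,0],"jaw": 0.6},{"delta_rot": [0,0,-0.05],"delta_pos": [0,0,0],"jaw": 0.6},{"delta_rot": [0,0,-0.05],"delta_pos": [0,0,0],"jaw": 0.6},{"delta_rot": [0,0,-0.05],"delta_pos": [0,0,0],"jaw": 0.6},{"delta_rot": [0,0,-0.05],"delta_pos": [0,0,0],"jaw": 0.6},{"delta_rot": [0,0,-0.05],"delta_pos": [0,0,0],"jaw": 0.6},{"delta_rot": [0,0,0],"delta_pos": [0,0,0],"jaw": 0.6},{"delta_rot": [0,0,0],"delta_pos": [0,0,0],"jaw": 0.6},{"delta_rot": [0,0,0],"delta_pos": [0,0,0],"jaw": 0.6}]'

```text
time: 56.4
eef_pos: [0.5711, 0.1122, 0.2006]
tool_rot: [-2.2, -2.242, 0.001]
force: [-0.4, -0.9, -0.3]
grip_width: 0.0362
```

```bash
python3 - <<'E'
from h import *
st(); plan([.5707,.1124,.091],down(YAW+np.pi/2))
E
```

```text
t 56.4 pos [0.5711 0.1122 0.2006] w 0.0362 F [-0.4 -0.9 -0.3] 
R [[-0.019, 1.0, -0.0], [1.0, 0.019, -0.0], [-0.0, -0.0, -1.0]] q [0.17 0.35 1.6  0.   1.19 0.16]
rot total/pi [-0.0002  0.     -0.0004] minrows 1 pos after rot [ 0.0009 -0.0018  0.5478] pos before rot [ 0.0009 -0.0015  0.5478]
```

Emit:
carry_out --steps '[{"delta_rot": [0,0,0],"delta_pos": [0,0,0.12],"jaw": 0.6},{"delta_rot": [0,0,0],"delta_pos": [0,0,0.15],"jaw": 0.6},{"delta_rot": [0,0,0],"delta_pos": [0,0,0.15],"jaw": 0.6},{"delta_rot": [0,0,0],"delta_pos": [0,0,0.08],"jaw": 0.6},{"delta_rot": [0,0,0],"delta_pos": [0,0,0.042],"jaw": 0.6},{"delta_rot": [0,0,0],"delta_pos": [0,0,0],"jaw": 0.6},{"delta_rot": [0,0,0],"delta_pos": [0,0,0],"jaw": 1},{"delta_rot": [0,0,0],"delta_pos": [0,0,0],"jaw": 1},{"delta_rot": [0,0,0],"delta_pos": [0,0,0],"jaw": 1},{"delta_rot": [0,0,0],"delta_pos": [0,0,0],"jaw": 1},{"delta_rot": [0,0,0],"delta_pos": [0,0,0],"jaw": 1}]'

```text
time: 57.78
eef_pos: [0.571, 0.1123, 0.0926]
tool_rot: [-2.199, -2.243, 0.0]
force: [-1.9, 0.8, 5.7]
grip_width: 0.011
```

Emit:
carry_out --steps '[{"delta_rot": [0,0,0],"delta_pos": [0,0.01,0],"jaw": 1},{"delta_rot": [0,0,0],"delta_pos": [0,0.01,0],"jaw": 1},{"delta_rot": [0,0,0],"delta_pos": [0,0.01,0],"jaw": 1},{"delta_rot": [0,0,0],"delta_pos": [0,0,0],"jaw": 1},{"delta_rot": [0,0,0],"delta_pos": [0,0,0],"jaw": 1},{"delta_rot": [0,0,0],"delta_pos": [0,0,0],"jaw": 1}]'

```text
time: 58.52
eef_pos: [0.5766, 0.1124, 0.0927]
tool_rot: [-2.198, -2.243, 0.001]
force: [-3.8, -0.9, 6.3]
grip_width: 0.0108
```

Emit:
carry_out --steps '[{"delta_rot": [0,0,0],"delta_pos": [0,0.003,0],"jaw": 1},{"delta_rot": [0,0,0],"delta_pos": [0,0,0],"jaw": 0.6},{"delta_rot": [0,0,0],"delta_pos": [0,0,0],"jaw": 0.6},{"delta_rot": [0,0,0],"delta_pos": [0,0,0],"jaw": 0.6},{"delta_rot": [0,0,0],"delta_pos": [0,0,-0.1],"jaw": 0.6},{"delta_rot": [0,0,0],"delta_pos": [0,0,-0.2],"jaw": 0.6},{"delta_rot": [0,0,0],"delta_pos": [0,0,-0.25],"jaw": 0.6},{"delta_rot": [0,0,0.05],"delta_pos": [0,0,0],"jaw": 0.6},{"delta_rot": [0,0,0.05],"delta_pos": [0,0,0],"jaw": 0.6},{"delta_rot": [0,0,0.05],"delta_pos": [0,0,0],"jaw": 0.6},{"delta_rot": [0,0,0.05],"delta_pos": [0,0,0],"jaw": 0.6},{"delta_rot": [0,0,0.05],"delta_pos": [0,0,0],"jaw": 0.6},{"delta_rot": [0,0,0.05],"delta_pos": [0,0,0],"jaw": 0.6},{"delta_rot": [0,0,0.05],"delta_pos": [0,0,0],"jaw": 0.6},{"delta_rot": [0,0,0.05],"delta_pos": [0,0,0],"jaw": 0.6},{"delta_rot": [0,0,0.05],"delta_pos": [0,0,0],"jaw": 0.6},{"delta_rot": [0,0,0.05],"delta_pos": [0,0,0],"jaw": 0.6},{"delta_rot": [0,0,0],"delta_pos": [0.19,0,0],"jaw": 0.6},{"delta_rot": [0,0,0],"delta_pos": [0.19,0,0],"jaw": 0.6},{"delta_rot": [0,0,0],"delta_pos": [0.19,0,0],"jaw": 0.6}]'

```text
time: 61.02
eef_pos: [0.6928, 0.1146, 0.2018]
tool_rot: [3.141, 0.032, -0.001]
force: [-0.2, 1.3, -0.4]
grip_width: 0.0365
```

Emit:
carry_out --steps '[{"delta_rot": [0,0,0],"delta_pos": [0,0,0],"jaw": 0.6},{"delta_rot": [0,0,0],"delta_pos": [0,0,0],"jaw": 0.6},{"delta_rot": [0,0,0],"delta_pos": [0,0,0],"jaw": 0.6},{"delta_rot": [0,0,0],"delta_pos": [0,0,0],"jaw": 0.6}]'

```text
time: 61.52
eef_pos: [0.691, 0.1147, 0.2025]
tool_rot: [3.141, 0.032, -0.001]
force: [0.2, 0.9, 0.0]
grip_width: 0.0363
```

```bash
python3 - <<'E'
from h import *
st()
d=cam("wrist"); im=d["color"]; crop(d,0,0,512,384,1.5,"pics/w25.png"); crop(d,220,110,320,150,8,"pics/w26.png")
g=im.astype(float).mean(2)
for c0,c1 in((150,180),(245,275),(340,370)):
    p=g[114:140,c0:c1].mean(1)
    print(c0,[(r+114,int(v)) for r,v in enumerate(p)])
print(proj(d,[[.745,.11,.05],[.745,.11,.054],[.745,.11,.067]]))
E
```

```text
t 61.52 pos [0.691  0.1147 0.2025] w 0.0363 F [0.2 0.9 0. ] 
R [[1.0, 0.02, -0.0], [0.02, -1.0, -0.0], [-0.0, 0.0, -1.0]] q [0.15 0.54 1.29 0.   1.32 1.7 ]
150 [(114, 169), (115, 168), (116, 168), (117, 168), (118, 168), (119, 168), (120, 169), (121, 168), (122, 168), (123, 102), (124, 42), (125, 128), (126, 182), (127, 193), (128, 192), (129, 192), (130, 171), (131, 141), (132, 131), (133, 131), (134, 146), (135, 164), (136, 177), (137, 178), (138, 180), (139, 182)]
245 [(114, 172), (115, 172), (116, 172), (117, 172), (118, 172), (119, 172), (120, 172), (121, 171), (122, 171), (123, 97), (124, 68), (125, 148), (126, 187), (127, 192), (128, 192), (129, 192), (130, 162), (131, 136), (132, 131), (133, 130), (134, 144), (135, 165), (136, 176), (137, 181), (138, 185), (139, 187)]
340 [(114, 164), (115, 164), (116, 164), (117, 164), (118, 164), (119, 164), (120, 164), (121, 164), (122, 164), (123, 99), (124, 65), (125, 142), (126, 180), (127, 187), (128, 187), (129, 186), (130, 156), (131, 132), (132, 126), (133, 127), (134, 147), (135, 166), (136, 179), (137, 180), (138, 181), (139, 184)]
[[264.50821961 123.19187844]
 [264.59653171 123.47128731]
 [264.90024584 124.43221088]]
```

View pics/w25.png

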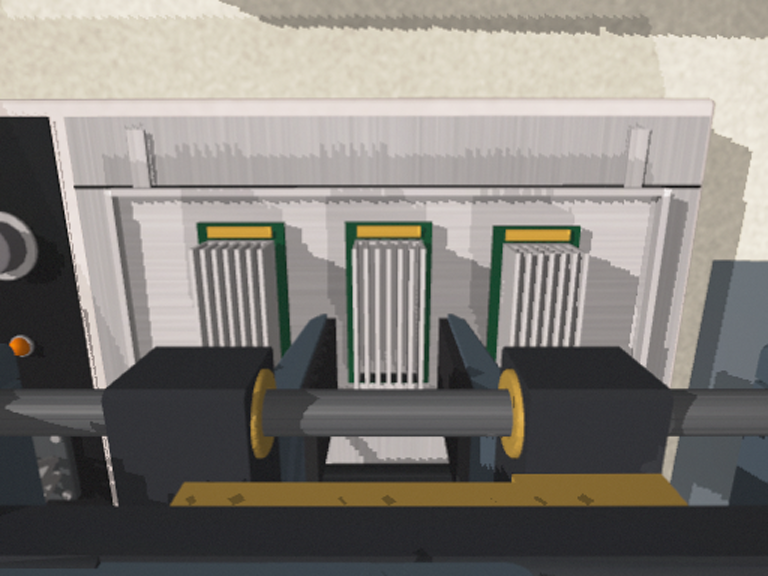

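View pics/w26.png

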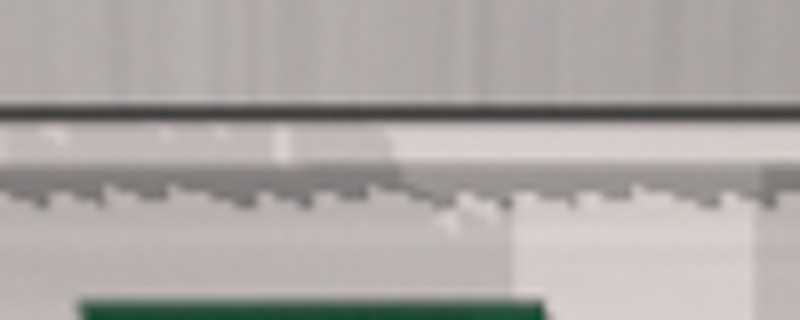

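The far edge now coincides with the line: the line's lower half is just covered at row 124, and the inner-rim shift gives 6.2 mm travelled. For the toggle I'll turn the tool half a turn to keep joint 6 away from its limit.

Emit:
carry_out --steps '[{"delta_rot": [0,0,-0.0556],"delta_pos": [0,0,-0.1],"jaw": 0.4},{"delta_rot": [0,0,-0.0556],"delta_pos": [0,0,-0.1],"jaw": 0.4},{"delta_rot": [0,0,-0.0556],"delta_pos": [0,0,-0.1],"jaw": 0.4},{"delta_rot": [0,0,-0.0556],"delta_pos": [0,0,0],"jaw": 0.4},{"delta_rot": [0,0,-0.0556],"delta_pos": [0,0,0],"jaw": 0.4},{"delta_rot": [0,0,-0.0556],"delta_pos": [0,0,0],"jaw": 0.4},{"delta_rot": [0,0,-0.0556],"delta_pos": [0,0,0],"jaw": 0.4},{"delta_rot": [0,0,-0.0556],"delta_pos": [0,0,0],"jaw": 0.4},{"delta_rot": [0,0,-0.0556],"delta_pos": [0,0,0],"jaw": 0.4},{"delta_rot": [0,0,-0.0556],"delta_pos": [0,0,0],"jaw": 0.4},{"delta_rot": [0,0,-0.0556],"delta_pos": [0,0,0],"jaw": 0.4},{"delta_rot": [0,0,-0.0556],"delta_pos": [0,0,0],"jaw": 0.4},{"delta_rot": [0,0,-0.0556],"delta_pos": [0,0,0],"jaw": 0.4},{"delta_rot": [0,0,-0.0556],"delta_pos": [0,0,0],"jaw": 0.4},{"delta_rot": [0,0,-0.0556],"delta_pos": [0,0,0],"jaw": 0.4},{"delta_rot": [0,0,-0.0556],"delta_pos": [0,0,0],"jaw": 0.4},{"delta_rot": [0,0,-0.0556],"delta_pos": [0,0,0],"jaw": 0.4},{"delta_rot": [0,0,-0.0556],"delta_pos": [0,0,0],"jaw": 0.4},{"delta_rot": [0,0,0],"delta_pos": [0,0,0],"jaw": 0.4}]'

```text
time: 63.95
eef_pos: [0.6914, 0.1147, 0.2623]
tool_rot: [0.032, -3.141, 0.0]
force: [0.5, 0.1, -0.6]
grip_width: 0.0546
```

```bash
cat >> h.py <<'E'
def batR2(th): return batR(th)*np.array([-1,-1,1])
E
python3 - <<'E'
from h import *
s,Rm=st(); print(batp(-.38,.14))
Rd=down(YAW+np.pi)
plan([.502,.346,.262],Rd)
plan(batp(-.38,.14),batR2(-.38),np.array([.502,.346,.262]),Rd)
E
```

```text
t 63.95 pos [0.6914 0.1147 0.2623] w 0.0546 F [ 0.5  0.1 -0.6] 
R [[-1.0, -0.021, -0.0], [-0.021, 1.0, -0.0], [0.0, -0.0, -1.0]] q [ 0.15  0.51  1.18  0.    1.45 -1.44]
[0.50208152 0.34596149 0.18801305]
rot total/pi [-0.     -0.0001  0.0002] minrows 1 pos after rot [0.9239 1.1754 0.0013] pos before rot [0.9232 1.1759 0.0017]
rot total/pi [-0.    -0.121 -0.   ] minrows 3 pos after rot [ 1.368e-01 -2.000e-04  3.437e-01] pos before rot [-4.000e-04 -2.000e-04  3.699e-01]
```

Emit:
carry_out --steps '[{"delta_rot": [0,0,0],"delta_pos": [0.132,0.168,0],"jaw": 0.3},{"delta_rot": [0,0,0],"delta_pos": [0.132,0.168,0],"jaw": 0.3},{"delta_rot": [0,0,0],"delta_pos": [0.132,0.168,0],"jaw": 0.3},{"delta_rot": [0,0,0],"delta_pos": [0.132,0.168,0],"jaw": 0.3},{"delta_rot": [0,0,0],"delta_pos": [0.132,0.168,0],"jaw": 0.3},{"delta_rot": [0,0,0],"delta_pos": [0.132,0.168,0],"jaw": 0.3},{"delta_rot": [0,0,0],"delta_pos": [0.132,0.168,0],"jaw": 0.3},{"delta_rot": [0,-0.0403,0],"delta_pos": [0,0,0],"jaw": 0.3},{"delta_rot": [0,-0.0403,0],"delta_pos": [0,0,0],"jaw": 0.3},{"delta_rot": [0,-0.0404,0],"delta_pos": [0,0,0],"jaw": 0.3},{"delta_rot": [0,0,0],"delta_pos": [0.137,0,0],"jaw": 0.3},{"delta_rot": [0,0,0],"delta_pos": [0,0,0.17],"jaw": 0.3},{"delta_rot": [0,0,0],"delta_pos": [0,0,0.17],"jaw": 0.3},{"delta_rot": [0,0,0],"delta_pos": [0,0,0],"jaw": 0.3},{"delta_rot": [0,0,0],"delta_pos": [0,0,0],"jaw": 0.3},{"delta_rot": [0,0,0],"delta_pos": [0,0,0],"jaw": 0.3},{"delta_rot": [0,0,0],"delta_pos": [0,0,0],"jaw": 0.3}]'

```text
time: 66.08
eef_pos: [0.5015, 0.3459, 0.19]
tool_rot: [-0.031, 2.76, 0.008]
force: [0.5, -0.6, 0.3]
grip_width: 0.0639
```

```bash
python3 - <<'E'
from h import *
st(); plan(batp(-.38,.058),batR2(-.38))
d=cam("wrist"); crop(d,0,0,512,384,1.5,"pics/w27.png")
E
```

```text
t 66.08 pos [0.5015 0.3459 0.19  ] w 0.0639 F [ 0.5 -0.6  0.3] 
R [[-0.928, -0.022, 0.372], [-0.02, 1.0, 0.01], [-0.372, 0.001, -0.928]] q [ 0.71  0.28  1.8  -0.34  0.79 -0.68]
rot total/pi [0.0007 0.0003 0.0006] minrows 1 pos after rot [1.300e-03 2.000e-04 4.204e-01] pos before rot [ 0.0017 -0.0007  0.4204]
```

View pics/w27.png

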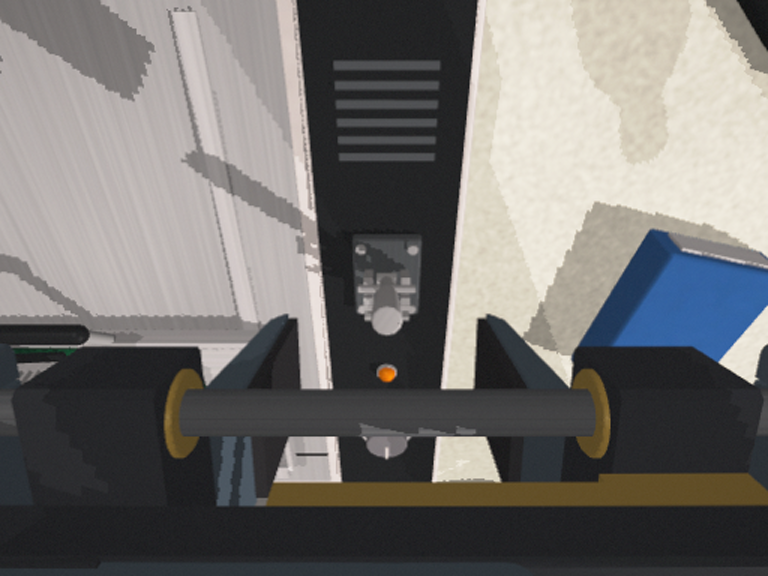

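Emit:
carry_out --steps '[{"delta_rot": [0,0,0],"delta_pos": [0,0,0.1],"jaw": 0.3},{"delta_rot": [0,0,0],"delta_pos": [0,0,0.1],"jaw": 0.3},{"delta_rot": [0,0,0],"delta_pos": [0,0,0.1],"jaw": 0.3},{"delta_rot": [0,0,0],"delta_pos": [0,0,0.07],"jaw": 0.3},{"delta_rot": [0,0,0],"delta_pos": [0,0,0.045],"jaw": 0.3},{"delta_rot": [0,0,0],"delta_pos": [0,0,0],"jaw": 0.3},{"delta_rot": [0,0,0],"delta_pos": [0,0,0],"jaw": 1},{"delta_rot": [0,0,0],"delta_pos": [0,0,0],"jaw": 1},{"delta_rot": [0,0,0],"delta_pos": [0,0,0],"jaw": 1},{"delta_rot": [0,0,0],"delta_pos": [0,0,0],"jaw": 1},{"delta_rot": [0,0,0],"delta_pos": [0,0,0],"jaw": 1},{"delta_rot": [0,0,0],"delta_pos": [0,0,0],"jaw": 1}]' --squeeze 40

```text
time: 67.62
eef_pos: [0.5321, 0.3464, 0.1117]
tool_rot: [-0.031, 2.762, 0.006]
force: [0.0, 0.2, 1.1]
grip_width: 0.0131
```

```bash
python3 - <<'E'
from h import *
st(); plan(batp(-.38,.0685),batR2(-.38))
E
```

```text
t 67.62 pos [0.5321 0.3464 0.1117] w 0.0131 F [0.  0.2 1.1] 
R [[-0.929, -0.023, 0.37], [-0.021, 1.0, 0.009], [-0.371, 0.0, -0.929]] q [ 0.67  0.4   1.85 -0.39  0.62 -0.63]
rot total/pi [ 0.0004 -0.0001  0.0008] minrows 1 pos after rot [-0.002   0.0009 -0.0523] pos before rot [-0.002   0.0009 -0.0523]
```

Emit:
carry_out --steps '[{"delta_rot": [0,0,0],"delta_pos": [0,0,-0.018],"jaw": 1},{"delta_rot": [0,0,0],"delta_pos": [0,0,-0.018],"jaw": 1},{"delta_rot": [0,0,0],"delta_pos": [0,0,-0.018],"jaw": 1},{"delta_rot": [0,0,0],"delta_pos": [0,0,0],"jaw": 1},{"delta_rot": [0,0,0],"delta_pos": [0,0,0],"jaw": 1},{"delta_rot": [0,0,0],"delta_pos": [0,0,0],"jaw": 1}]'

```text
time: 68.38
eef_pos: [0.5281, 0.3462, 0.1215]
tool_rot: [-0.031, 2.762, 0.006]
force: [4.0, 2.7, -7.2]
grip_width: 0.0134
```

```bash
python3 - <<'E'
from h import *
st(); plan(batp(-.38,.0685),batR2(-.38))
E
```

```text
t 68.38 pos [0.5281 0.3462 0.1215] w 0.0134 F [ 4.   2.7 -7.2] 
R [[-0.929, -0.023, 0.37], [-0.021, 1.0, 0.008], [-0.37, -0.0, -0.929]] q [ 0.68  0.38  1.84 -0.38  0.64 -0.64]
rot total/pi [ 0.0003 -0.0002  0.0008] minrows 1 pos after rot [-0.0025  0.0012  0.0006] pos before rot [-0.0025  0.0012  0.0006]
```

Pulled about 10.5 mm, at about 8 N. Next I'll swing it over.

Emit:
carry_out --steps '[{"delta_rot": [0,0.0191,0],"delta_pos": [-0.0205,0,0.0005],"jaw": 1},{"delta_rot": [0,0.0191,0],"delta_pos": [-0.0205,0,0.0005],"jaw": 1},{"delta_rot": [0,0.0191,0],"delta_pos": [-0.0205,0,0.0005],"jaw": 1},{"delta_rot": [0,0.0191,0],"delta_pos": [-0.0205,0,0.0005],"jaw": 1},{"delta_rot": [0,0.0191,0],"delta_pos": [-0.0205,0,0.0005],"jaw": 1},{"delta_rot": [0,0.0191,0],"delta_pos": [-0.0205,0,0.0005],"jaw": 1},{"delta_rot": [0,0,0],"delta_pos": [0,0,0],"jaw": 1},{"delta_rot": [0,0,0],"delta_pos": [0,0,0],"jaw": 1}]'

```text
time: 69.38
eef_pos: [0.5519, 0.3468, 0.1263]
tool_rot: [-0.036, 3.121, -0.0]
force: [3.6, 1.2, -7.4]
grip_width: 0.0133
```

```bash
python3 - <<'E'
from h import *
st(); plan(batp(-.02,.0685),batR2(-.02)); plan(batp(.38,.0685),batR2(.38))
E
```

```text
t 69.38 pos [0.5519 0.3468 0.1263] w 0.0133 F [ 3.6  1.2 -7.4] 
R [[-1.0, -0.023, 0.02], [-0.023, 1.0, 0.0], [-0.02, -0.0, -1.0]] q [ 0.55  0.51  1.54 -0.01  1.07 -1.04]
rot total/pi [-0.0001  0.0001  0.0009] minrows 1 pos after rot [-0.0038  0.001  -0.0011] pos before rot [-0.0038  0.001  -0.0011]
rot total/pi [-0.0003  0.1275  0.0009] minrows 3 pos after rot [-0.1365  0.001  -0.0295] pos before rot [-0.1372  0.0006  0.026 ]
```

Emit:
carry_out --steps '[{"delta_rot": [0,0.0188,0],"delta_pos": [-0.0205,0,0.0003],"jaw": 1},{"delta_rot": [0,0.0188,0],"delta_pos": [-0.0205,0,0.0003],"jaw": 1},{"delta_rot": [0,0.0188,0],"delta_pos": [-0.0205,0,0.0005],"jaw": 1},{"delta_rot": [0,0.0188,0],"delta_pos": [-0.0205,0,0.0005],"jaw": 1},{"delta_rot": [0,0.0188,0],"delta_pos": [-0.0205,0,0.0005],"jaw": 1},{"delta_rot": [0,0.0188,0],"delta_pos": [-0.0205,0,0.0005],"jaw": 1},{"delta_rot": [0,0.015,0],"delta_pos": [-0.017,0,0.0005],"jaw": 1},{"delta_rot": [0,0,0],"delta_pos": [0,0,0],"jaw": 1},{"delta_rot": [0,0,0],"delta_pos": [0,0,0],"jaw": 1}]'

```text
time: 70.5
eef_pos: [0.5785, 0.3474, 0.1219]
tool_rot: [0.032, -2.759, 0.008]
force: [-1.5, 0.6, -6.6]
grip_width: 0.0133
```

```bash
python3 - <<'E'
from h import *
st(); plan(batp(.38,.058),batR2(.38))
E
```

```text
t 70.5 pos [0.5785 0.3474 0.1219] w 0.0133 F [-1.5  0.6 -6.6] 
R [[-0.928, -0.023, -0.373], [-0.021, 1.0, -0.01], [0.373, -0.001, -0.928]] q [ 0.45  0.73  1.18  0.15  1.58 -1.17]
rot total/pi [-0.0007 -0.0007  0.0009] minrows 1 pos after rot [-0.0047  0.0006  0.052 ] pos before rot [-0.0048  0.0007  0.0519]
```

Emit:
carry_out --steps '[{"delta_rot": [0,0,0],"delta_pos": [-0.004,0,0.018],"jaw": 1},{"delta_rot": [0,0,0],"delta_pos": [0,0,0.018],"jaw": 1},{"delta_rot": [0,0,0],"delta_pos": [0,0,0.017],"jaw": 1},{"delta_rot": [0,0,0],"delta_pos": [0,0,0],"jaw": 1},{"delta_rot": [0,0,0],"delta_pos": [0,0,0],"jaw": 1},{"delta_rot": [0,0,0],"delta_pos": [0,0,0],"jaw": 0.3},{"delta_rot": [0,0,0],"delta_pos": [0,0,0],"jaw": 0.3},{"delta_rot": [0,0,0],"delta_pos": [0,0,0],"jaw": 0.3},{"delta_rot": [0,0,0],"delta_pos": [0,0,0],"jaw": 0.3},{"delta_rot": [0,0,0],"delta_pos": [0,0,-0.1],"jaw": 0.3},{"delta_rot": [0,0,0],"delta_pos": [0,0,-0.2],"jaw": 0.3},{"delta_rot": [0,0,0],"delta_pos": [0,0,-0.25],"jaw": 0.3},{"delta_rot": [0,-0.0403,0],"delta_pos": [0,0,0],"jaw": 0.3},{"delta_rot": [0,-0.0403,0],"delta_pos": [0,0,0],"jaw": 0.3},{"delta_rot": [0,-0.0403,0],"delta_pos": [0,0,0],"jaw": 0.3},{"delta_rot": [0,0,0],"delta_pos": [0,0,-0.2],"jaw": 0.3},{"delta_rot": [0,0,0],"delta_pos": [0,0,0],"jaw": 0.3},{"delta_rot": [0,0,0],"delta_pos": [0,0,0],"jaw": 0.3},{"delta_rot": [0,0,0],"delta_pos": [0,0,0],"jaw": 0.3}]'

```text
time: 72.88
eef_pos: [0.6173, 0.348, 0.2524]
tool_rot: [0.035, -3.137, 0.002]
force: [-0.4, 0.2, -0.5]
grip_width: 0.0638
```

```bash
python3 - <<'E'
from h import *
st()
s=cam("scene"); crop(s,170,150,390,310,3.6,"pics/s12.png")
d=cam("wrist"); crop(d,0,0,512,384,1.5,"pics/w28.png")
for r in(.078,.088): print(proj(s,batp(.38,r)),proj(d,batp(.38,r))*1.5, proj(s,batp(.38,r))[0]*3.6-np.array([170,150])*3.6)
E
```

```text
t 72.88 pos [0.6173 0.348  0.2524] w 0.0638 F [-0.4  0.2 -0.5] 
R [[-1.0, -0.022, -0.004], [-0.022, 1.0, -0.001], [0.004, -0.001, -1.0]] q [ 0.5   0.53  1.17  0.    1.44 -1.1 ]
[[328.96317375 173.4895258 ]] [[387.28062795 227.95197666]] [572.26742551  84.5622929 ]
[[330.07813979 171.81784853]] [[387.26565526 237.36816103]] [576.28130325  78.54425472]
```

View pics/s12.png

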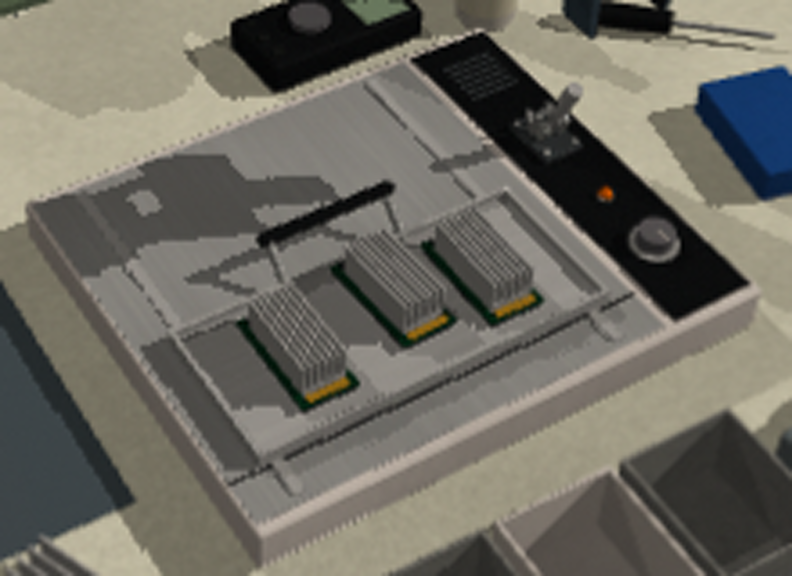

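View pics/w28.png

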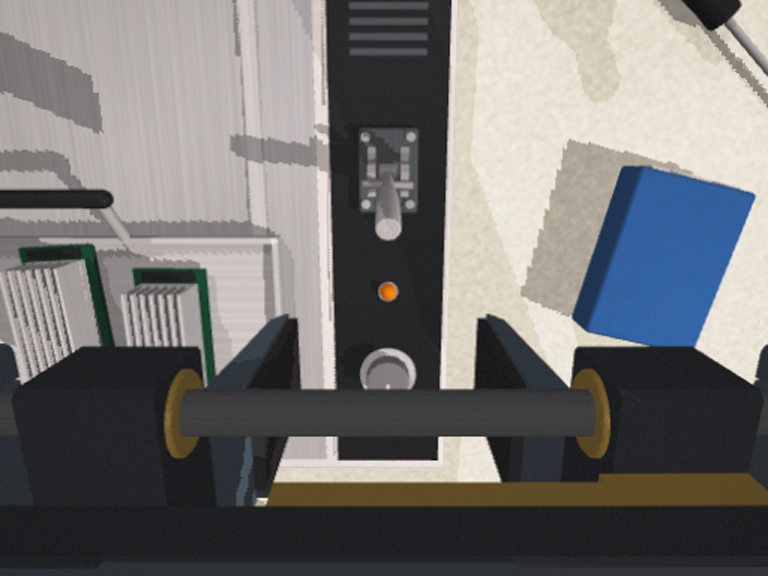

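The toggle is locked on; the tip at (388,228) is as predicted. But the scene view shows the modules no longer evenly spaced, so one was knocked. I'll look closer.

Emit:
carry_out --steps '[{"delta_rot": [0,0,0],"delta_pos": [0,-0.2,-0.1],"jaw": 0.3},{"delta_rot": [0,0,0],"delta_pos": [0,-0.3,-0.15],"jaw": 0.3},{"delta_rot": [0,0,0],"delta_pos": [0,-0.3,-0.15],"jaw": 0.3},{"delta_rot": [0,0,0],"delta_pos": [0,-0.3,-0.1],"jaw": 0.3},{"delta_rot": [0,0,0],"delta_pos": [0,-0.1,0],"jaw": 0.3},{"delta_rot": [0,0,0],"delta_pos": [0,0,0],"jaw": 0.3},{"delta_rot": [0,0,0],"delta_pos": [0,0,0],"jaw": 0.3},{"delta_rot": [0,0,0],"delta_pos": [0,0,0],"jaw": 0.3},{"delta_rot": [0,0,0],"delta_pos": [0,0,0],"jaw": 0.3}]'

```text
time: 74.1
eef_pos: [0.6227, 0.1184, 0.349]
tool_rot: [0.038, -3.138, 0.0]
force: [0.0, -0.1, -0.4]
grip_width: 0.0639
```

```bash
python3 - <<'E'
from h import *
st()
d=cam("wrist"); crop(d,0,0,512,384,1.5,"pics/w29.png")
t=cam("top"); crop(t,170,105,330,240,5,"pics/t12.png")
E
```

```text
t 74.1 pos [0.6227 0.1184 0.349 ] w 0.0639 F [ 0.  -0.1 -0.4] 
R [[-1.0, -0.024, -0.003], [-0.024, 1.0, -0.0], [0.003, -0.0, -1.0]] q [ 0.17  0.38  1.19  0.    1.57 -1.43]
```

View pics/w29.png

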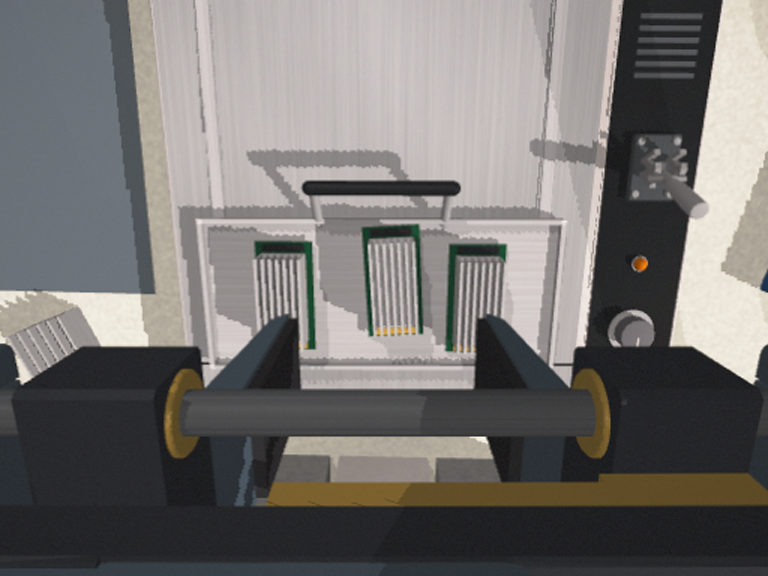

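View pics/t12.png

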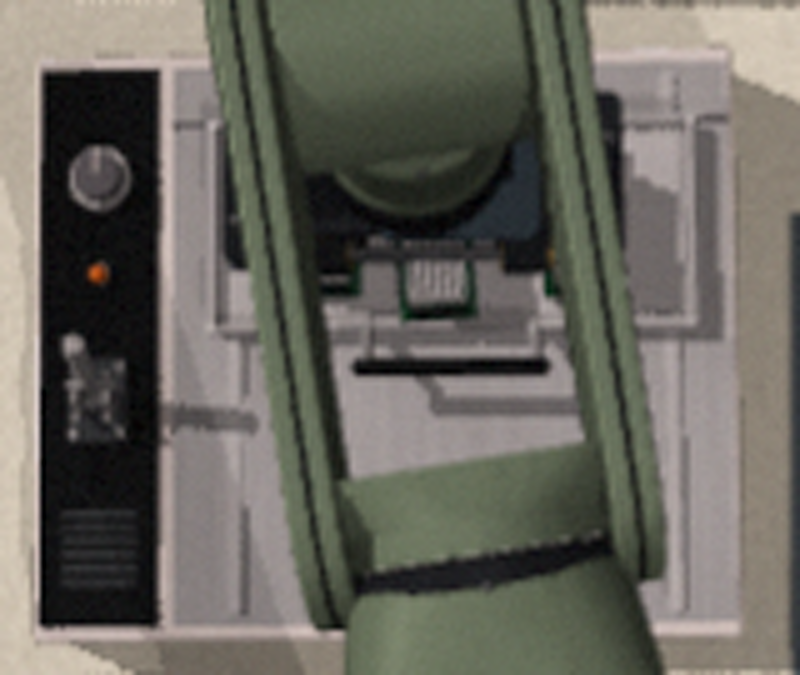

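```bash
python3 - <<'E'
from h import *
d=cam("wrist"); crop(d,120,130,390,250,2.9,"pics/w30.png"); crop(d,230,140,340,230,7,"pics/w31.png")
E
```

```text
(no output)
```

View pics/w30.png

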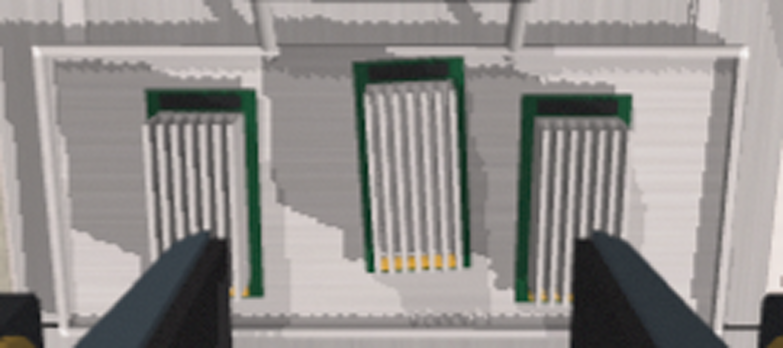

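View pics/w31.png

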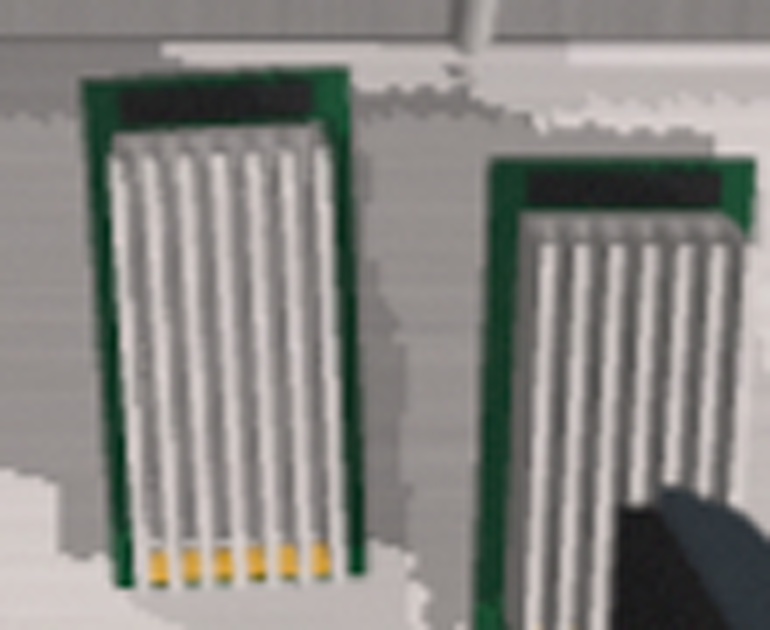

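```bash
python3 - <<'E'
from h import *
d=cam("wrist")
k=lambda L:[(230+x/7-.43,140+y/7-.43) for x,y in L]
for z in(.060,.068): 
    P=onz(d,k([(82,80),(348,68),(362,575),(118,585)]),z); print(P.round(4).tolist())
P=onz(d,k([(82,80),(348,68),(362,575),(118,585)]),.067)
a=(P[2]+P[3]-P[0]-P[1])/2; print("yaw",np.arctan2(a[1],a[0]),"L",np.linalg.norm(a),"c",P.mean(0))
print("right mod corners",onz(d,k([(490,158),(755,158),(475,625)]),.067).round(4).tolist())
r=lambda L:[(120+x/2.9-.33,130+y/2.9-.33) for x,y in L]
print("near rim outer/top",onz(d,r([(35,47),(747,46)]),.067).round(4).tolist(),"far rim",onz(d,r([(65,333),(720,333)]),.067).round(4).tolist())
g=d["color"].astype(float).mean(2)
for c in(150,235,330): print(c,[(i+138,int(v)) for i,v in enumerate(g[138:162,c:c+8].mean(1))])
E
```

```text
[[0.6115, 0.0957, 0.06], [0.6081, 0.1458, 0.06], [0.7091, 0.1525, 0.06], [0.7124, 0.1039, 0.06]]
[[0.6104, 0.0961, 0.068], [0.607, 0.1453, 0.068], [0.7062, 0.1519, 0.068], [0.7094, 0.1042, 0.068]]
yaw 0.07383001814255115 L 0.09962020520615773 c [0.65851087 0.12437735 0.067     ]
right mod corners [[0.6234, 0.1726, 0.067], [0.6223, 0.2222, 0.067], [0.7165, 0.1747, 0.067]]
near rim outer/top [[0.607, -0.0459, 0.067], [0.5994, 0.272, 0.067]] far rim [[0.7449, -0.0416, 0.067], [0.7377, 0.2747, 0.067]]
150 [(138, 134), (139, 127), (140, 128), (141, 126), (142, 125), (143, 124), (144, 123), (145, 136), (146, 189), (147, 204), (148, 200), (149, 183), (150, 166), (151, 144), (152, 125), (153, 122), (154, 134), (155, 142), (156, 143), (157, 143), (158, 141), (159, 138), (160, 140), (161, 144)]
235 [(138, 134), (139, 131), (140, 130), (141, 130), (142, 131), (143, 131), (144, 130), (145, 107), (146, 119), (147, 125), (148, 124), (149, 123), (150, 125), (151, 117), (152, 113), (153, 112), (154, 112), (155, 115), (156, 120), (157, 135), (158, 138), (159, 138), (160, 136), (161, 139)]
330 [(138, 139), (139, 129), (140, 129), (141, 129), (142, 128), (143, 129), (144, 129), (145, 123), (146, 173), (147, 203), (148, 208), (149, 192), (150, 181), (151, 179), (152, 180), (153, 185), (154, 190), (155, 199), (156, 204), (157, 207), (158, 203), (159, 191), (160, 187), (161, 189)]
```

The middle module has slid towards the near rim: it is about 16 mm off in x and turned 0.05 rad. I'll look from close above the near rim to see whether it is flat and inside.

Emit:
carry_out --steps '[{"delta_rot": [0,0,0],"delta_pos": [-0.12,0,0.15],"jaw": 0.3},{"delta_rot": [0,0,0],"delta_pos": [-0.13,0,0.25],"jaw": 0.3},{"delta_rot": [0,0,0],"delta_pos": [0,0,0.25],"jaw": 0.3},{"delta_rot": [0,0,0],"delta_pos": [0,0,0],"jaw": 0.3},{"delta_rot": [0,0,0],"delta_pos": [0,0,0],"jaw": 0.3},{"delta_rot": [0,0,0],"delta_pos": [0,0,0],"jaw": 0.3},{"delta_rot": [0,0,0],"delta_pos": [0,0,0],"jaw": 0.3}]'

```text
time: 75.18
eef_pos: [0.6732, 0.1185, 0.2217]
tool_rot: [-0.036, 3.14, 0.001]
force: [-0.4, -0.4, 1.4]
grip_width: 0.0634
```

```bash
python3 - <<'E'
from h import *
st()
d=cam("wrist"); crop(d,0,0,512,384,1.5,"pics/w32.png"); crop(d,190,100,330,200,5.6,"pics/w33.png")
s=cam("scene"); crop(s,220,195,340,275,6.6,"pics/s13.png")
E
```

```text
t 75.17 pos [0.6732 0.1185 0.2217] w 0.0634 F [-0.4 -0.4  1.4] 
R [[-1.0, -0.023, 0.002], [-0.023, 1.0, 0.001], [-0.002, 0.0, -1.0]] q [ 0.16  0.5   1.31  0.    1.33 -1.44]
```

View pics/w32.png

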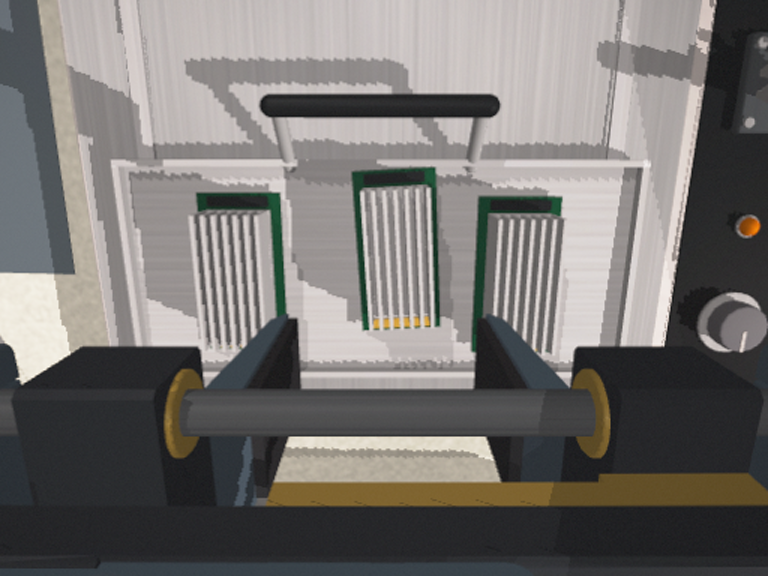

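View pics/w33.png

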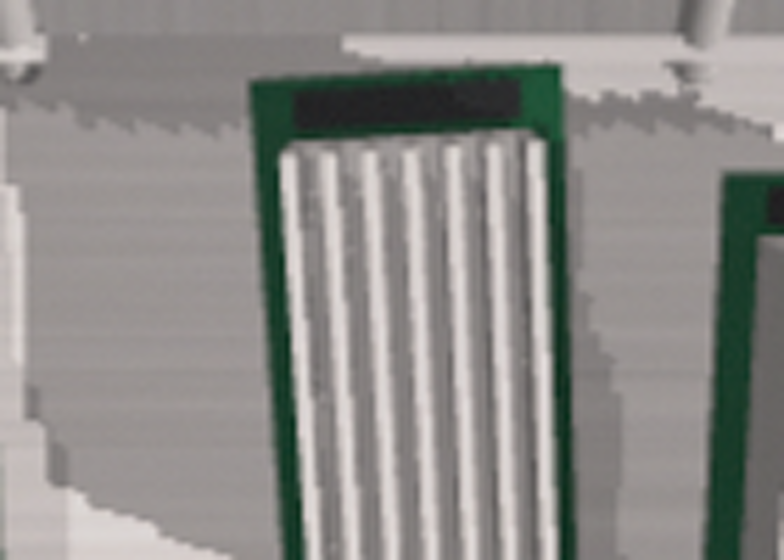

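View pics/s13.png

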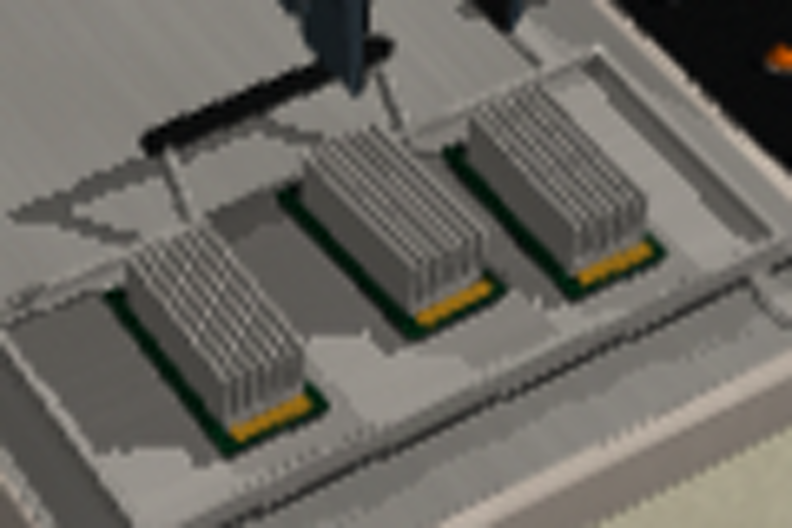

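```bash
python3 - <<'E'
from h import *
d=cam("wrist"); crop(d,50,225,150,265,8,"pics/w34.png")
print((proj(d,[[.7495,-.06,.05],[.7475,-.04,.05],[.7475,-.04,.054],[.7475,-.04,.067]])-[50,225])*8)
E
```

```text
[[283.10614814 177.51482099]
 [434.56731103 166.64845534]
 [420.88194417 179.49101589]
 [374.22614236 223.27792715]]
```

View pics/w34.png

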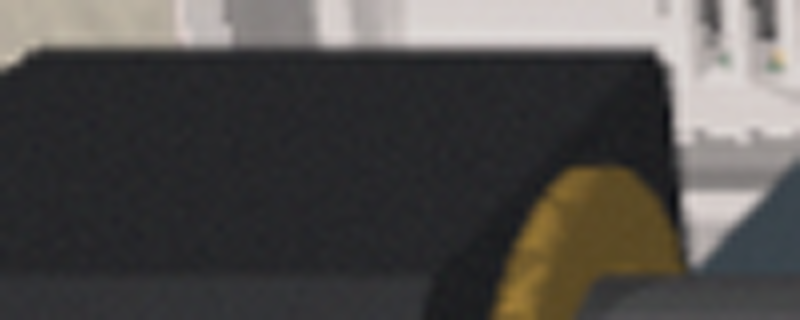

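Emit:
carry_out --steps '[{"delta_rot": [0,0,0],"delta_pos": [0,0,-0.2],"jaw": 0.3},{"delta_rot": [0,0,0],"delta_pos": [0,0,-0.2],"jaw": 0.3},{"delta_rot": [0,0,0],"delta_pos": [0,0,-0.2],"jaw": 0.3},{"delta_rot": [0,0,0],"delta_pos": [0.15,-0.2,0],"jaw": 0.3},{"delta_rot": [0,0,0],"delta_pos": [0.15,-0.2,0],"jaw": 0.3},{"delta_rot": [0,0,0],"delta_pos": [0.15,-0.2,0],"jaw": 0.3},{"delta_rot": [0,0,0],"delta_pos": [0.15,-0.2,0],"jaw": 0.3},{"delta_rot": [0,0,0],"delta_pos": [0.15,-0.2,0],"jaw": 0.3},{"delta_rot": [0,0,0],"delta_pos": [0.1,-0.2,0],"jaw": 0.3},{"delta_rot": [0,0,0],"delta_pos": [0,-0.2,0],"jaw": 0.3},{"delta_rot": [0,0,0],"delta_pos": [0,-0.2,0],"jaw": 0.3},{"delta_rot": [0,0,0],"delta_pos": [0,-0.2,0],"jaw": 0.3},{"delta_rot": [0,0,0],"delta_pos": [0,0,0],"jaw": 0.3},{"delta_rot": [0,0,0],"delta_pos": [0,0,0],"jaw": 0.3}]'

```text
time: 77.08
eef_pos: [0.5108, -0.2449, 0.3398]
tool_rot: [0.035, -3.139, -0.001]
force: [0.5, 0.9, 0.2]
grip_width: 0.0638
```

```bash
python3 - <<'E'
from h import *
st()
t=cam("top"); crop(t,170,105,330,240,5,"pics/t13.png")
crop(t,0,0,512,384,1.5,"pics/t14.png")
E
```

```text
t 77.08 pos [ 0.5108 -0.2449  0.3398] w 0.0638 F [0.5 0.9 0.2] 
R [[-1.0, -0.022, -0.002], [-0.022, 1.0, 0.001], [0.002, 0.001, -1.0]] q [-0.47  0.26  1.38 -0.    1.5  -2.06]
```

View pics/t13.png

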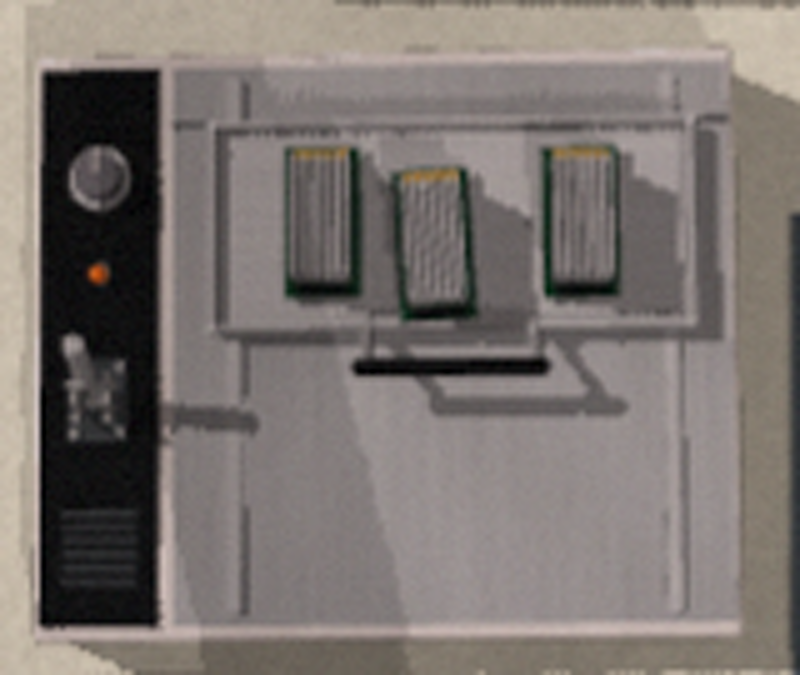

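View pics/t14.png

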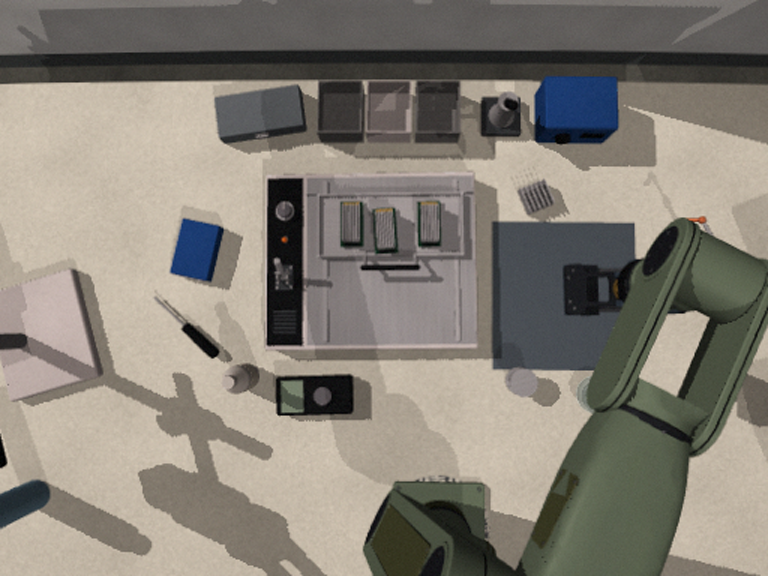

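```bash
python3 - <<'E'
from station import env
print(env.hand_in())
E
```

```text
the job is handed in; nothing more can be done
None
```

I did the whole job in the order asked and handed it in at about 77 s. One module had been knocked askew on the plate, and I left it that way.

- **Toggle off:** I pulled the bat, flipped it towards the robot and let it drop home. The tip position and the seated pin in the pictures confirmed it was locked before I moved the carriage.
- **Carriage out and loading:** I drew the carriage 120 mm out, clear of the window, and laid the three modules present on the plate. The mat was empty afterwards.
- **Carriage in:** My first push stopped about 6 mm short of the line. I gripped the handle again and pushed that much more. A close view then put the far edge on the line to within about 1 mm. The last overhead view still shows it on the line, but that view is coarser.
- **Toggle on:** I pulled it, swung it back and let it drop home. The tip was where a locked bat should be.

**The knocked module:** Some time after the push, the middle module slid about 16 mm towards the near rim and turned about 3°. A close look showed it flat and about 1 mm inside the rim, with roughly 20 mm to its nearest neighbour. I judged that still good and left it, so that the toggle stayed the last thing moved.

Nothing else on the bench looked moved in the last overhead picture, and the arm was clear of everything. The dish was partly hidden behind the arm in that picture.

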